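# Pack the blue markers and stack the bin on top

### The job

Put the three black-barrelled markers with blue caps into the green bin that is fixed to the table, lying flat. Then pick up the other green bin by its black grip and stack it squarely on top, turned half a turn so that its yellow rim is on the side opposite to the lower bin's yellow rim and it sits level on the ledges instead of sinking in. Leave the green-capped marker, the white-barrelled marker and the tape roll where they are.

Things in the scene. Friction and masses are not known exactly. Their poses are not given: they have to be found in the camera images.
- marker_a: Chunky marker pen lying on the table: black barrel, royal-blue cap and blue band. 120 mm long, 18 mm across, with flats so that it does not roll. Origin at its middle (9 mm above what it lies on), x along the pen towards the cap. One of the three that belong in the lower bin; about 30 g.
- marker_b: Chunky marker pen lying on the table: black barrel, royal-blue cap and blue band. 120 mm long, 18 mm across, with flats so that it does not roll. Origin at its middle (9 mm above what it lies on), x along the pen towards the cap. One of the three that belong in the lower bin; about 30 g.
- marker_c: Chunky marker pen lying on the table: black barrel, royal-blue cap and blue band. 120 mm long, 18 mm across, with flats so that it does not roll. Origin at its middle (9 mm above what it lies on), x along the pen towards the cap. One of the three that belong in the lower bin; about 30 g.
- green_marker: Look-alike that must stay: same size and axes, black barrel with a GREEN cap.
- white_marker: Look-alike that must stay: same size and axes, WHITE barrel with a blue cap.
- tape_roll: Tan roll of packing tape lying flat among the markers, outer diameter 68 mm, 24 mm high, origin at the centre of its underside. It must stay.
- lower_bin: Open pale green bin fixed to the table: base 152 x 156 mm (x, y), rim 186 x 190, 50 high; walls and floor 3 thick, walls lean out 11. Origin: centre of underside, z up; rim of the +y side yellow. Columns 20 wide stand 14 into the bin from the y sides, tops (ledges) 38 up, at x = +-58 (+y side) and +-36 (-y side). Markers fit along x, at y = -38, 0, 38, if the fingers open only 4 mm each side to let go.
- upper_bin: Loose empty bin, 0.3 kg, same shape, origin, axes and yellow +y rim as the lower bin, plus a black crossbar along y (22 mm wide, top 50 up) and on it, in the centre, a black grip block 28 x 28 mm, 50 to 80 mm above the origin, flats facing x and y: grip it from above either way. Turned 180 degrees to the lower bin it rests on the ledges, origin 38 mm above the lower one's, 5 mm play each way.
- upper_bin_stripe (a point): Middle of the upper bin's yellow rim, 89 mm from its origin along its +y and 50 mm up. When stacked it is on the lower bin's -y side. Set the same way round as the lower bin, the upper bin would nest and sink lower than the ledges.
Not all that is in view belongs to the job. What is shaped like the marker_c but brown or red is not meant.

How it is judged:
By the outcome, as a careful person would: the job done as asked, in the order asked, and still so for the second after the job is handed in, with the robot touching nothing.
It also fails if it takes over 115 s, if anything falls off the work surface, if the arm or the gripper's body presses on something with over 40 N, if the wrist force passes 120 N, or if a joint passes its speed limit or range.

### The arm

A 6-joint arm with a two-finger parallel gripper is mounted at the origin on the work surface. World frame = base frame: x ahead of the robot, y to its left, z up, the work surface at z = 0. Lengths are in m, angles in rad, forces in N, time in s.
With the tool pointing down it reaches from about 0.375 to 0.9 m from the base axis. Payload 3.1 kg.
Tool frame: the origin (TCP) lies midway between the tips of the shut fingers; the grasp point (between the pads) lies robot.tcp_to_grasp behind it (robot.tcp_to_grasp is the distance from the TCP to the grasp point, in m); z points along the fingers, y is the direction in which the jaws open and shut (so a half turn about z gives the same grasp; the last joint's range is limited). The gripper opens to 87 mm and grips with 3 to 60 N. Pads are 19 mm wide; open, the fingers measure 117 mm over their backs; the gripper's body (75 mm by 190 mm) begins 51 mm behind the grasp point.
Start: joints at [1.139, 0.527, 1.433, -0, 1.181, -0.178], TCP at [0.156, 0.605, 0.187] pointing down, gripper open.
Joint ranges: [-3.08, 3.08], [-0.75, 2.2], [0.22, 2.44], [-1.43, 4.57], [0, 2.65], [-2.85, 2.85]. Speed limits (rad/s): [2.79, 2.79, 3.14, 3.14, 3.14, 3.14].

### API

Orientations are given as a unit quaternion [x, y, z, w].
In Python, from rig import robot, cams, nets gives the robot as it stands. The module is installed in compiled form; this text tells all that it offers.
- The arm moves only by the tool play_rows, never from a script. Its argument "commands" is a list of rows, each an object of numbers: "x", "y", "z": the shift along the tool's x, y, z in mm; "spin": the turn about the tool's z in rad. In form: [{"x": .., "y": .., "z": .., "spin": ..}, ...]. A call has 1 to 8 rows; each row shifts and turns the pose as measured when the row begins, along the tool's axes as they then stand; what a row does not reach is not made up. A row lasts 1/10 s, in which the tool goes at most 50 mm and 8.59 degrees, less where a joint would pass 70% of its speed; a pose out of reach is approached as far as the arm can. A call is refused whole if a number of a shift passes 50 or a number of a turn 0.15, either way. A call with a gripper value outside its range is refused whole. "grip" is the opening, from 0 (shut) to 1 (fully open), set as the call begins (left out, the last holds). The fingers move at their own pace and stop on an object; "newtons" is the grip in N (left out, the last holds). Time passes only in rows, so rows that do not move let the fingers close. It gives the time, the measured TCP pose, the force and the opening at its end, in the units of the state.
- robot.get_obs(): the state, without advancing time (a new reading comes with each control period).
- cams.camera(name): name is "scene" or "top" or "wrist"; returns a dict with "img" (480x640x3 uint8, red, green, blue), "fx", "fy", "cx", "cy" (pixels), "k1" (the pictures are not rectified: a ray, as slopes to the right and down, at radius r is drawn at 1 + k1 r^2 times it, then the intrinsics apply), "world_to_cam" (4x4, takes a point from world to camera coordinates); the wrist camera has in their place "mount" (4x4, takes a point from camera to tool coordinates, whose origin is the TCP and whose axes are the flange's). Camera axes: x right, y up, looking along -z (the intrinsics and any distortion apply to the point x, -y, -z); pixel columns grow to the right and rows downward; lengths in m; the calibration is good to about 2 mm. A picture is of the moment at which its call begins: read the wrist's pose just before it. There is no depth.
- robot.hand_in(): hands the job in, once; it reports no verdict.
Trained networks look in a picture, given as the dict that the camera call returned (one of the last four; its "shot" number tells which), for a name from the list of things; names that differ only in an ending like _2 or _b are one class to them, and where a whole thing is asked for, a point or a joint stands for the part that bears it (a point fixed in the world has none). Each returns a list of dicts, best first, with "conf" (0 to 1); they miss things now and then, are a little off and sometimes report something else, mostly with a low value. They report only what shows in the picture. A call takes as long as a camera call. They do not tell look-alikes from the thing itself.
- nets.outline_of(picture, name): "region" (480x640 bool, what is visible of it) and "pixel" ([column, row] in pixels, amid what is visible of it).
The state is a dict: "time": time; "q": joint angles; "joint_velocities": joint speeds; "joint_torque": joint torques, N m; "position": TCP position; "tool_rot": TCP orientation; "ft_force": force on the tool from outside, world axes, zero at the start; "moment": the same for the moment, N m; "grip_width": finger opening in m.
Only numpy, scipy, OpenCV 4.12 (cv2) and the standard library are available. Lean on these libraries where they do the work, as an engineer would, in place of code of your own. Each camera call takes 0.05 s, during which the arm holds its last target.

## Working session

There is one attempt and no reset: what is moved stays moved. The work goes in short steps, Python scripts to look and compute and a tool call to move; the robot and the scene stay as the last step left them, time stands still between calls to the robot, and variables do not carry over. Pictures are saved under pics/ and viewed, and the job is handed in when it is done.

Besides the shell and the picture viewer there is one more tool, called after "Call:" as name(argument=value, ...) on one line, values as JSON. play_rows: Moves the arm, as the interface text tells. Its arguments: {"type":"object","properties":{"commands":{"type":"array"},"grip":{"type":"number"},"newtons":{"type":"number"}},"required":["commands"]}

```bash
ls; mkdir -p pics; python3 - <<'E'
from rig import robot,cams,nets
import cv2
o=robot.get_obs()
print({k:(v if not hasattr(v,'round') else v.round(4) if hasattr(v,'shape') else round(v,4)) for k,v in o.items()}); print(robot.tcp_to_grasp)
for n in ["scene","top"]:
    c=cams.camera(n); cv2.imwrite(f"pics/{n}0.png",c["img"][:,:,::-1]); print({k:v for k,v in c.items() if k!='img'})
E
```

```text
pics
{'time': 0.0, 'q': array([ 1.1395,  0.5285,  1.434 ,  0.    ,  1.1814, -0.1785]), 'joint_velocities': array([ 0.0005, -0.0007,  0.0008,  0.0001,  0.0003,  0.0008]), 'joint_torque': array([-4.00000e-04, -4.40045e+01, -1.76587e+01,  6.31000e-02,
        5.84000e-02, -2.00000e-04]), 'position': array([0.1559, 0.6044, 0.1862]), 'tool_rot': array([ 1.261e-01,  9.920e-01, -1.000e-03, -3.000e-04]), 'ft_force': array([-0.0985, -0.9764, -0.1319]), 'moment': array([-0.013 , -0.046 , -0.0038]), 'grip_width': 0.08709113805067699}
0.0187
{'fx': 473.6566368568525, 'fy': 473.6566368568525, 'cx': 328.3747203805572, 'cy': 233.68153265680954, 'k1': -0.08643356076286335, 'world_to_cam': array([[ 0.36503443,  0.93087563, -0.01484699, -0.22792917],
       [-0.74342801,  0.30105403,  0.59722799,  0.29714519],
       [ 0.56041472, -0.20697111,  0.8019341 , -1.27081318],
       [ 0.        ,  0.        ,  0.        ,  1.        ]]), 'shot': 1}
{'fx': 447.21001214590257, 'fy': 447.21001214590257, 'cx': 314.5654396476016, 'cy': 241.0601735948615, 'k1': -0.015348022911443883, 'world_to_cam': array([[-4.34256915e-04, -9.99989338e-01,  4.59730713e-03,
         5.24505233e-02],
       [ 9.86229548e-01,  3.32037852e-04,  1.65381884e-01,
        -4.70667423e-01],
       [-1.65381647e-01,  4.60581836e-03,  9.86218889e-01,
        -9.08766629e-01],
       [ 0.00000000e+00,  0.00000000e+00,  0.00000000e+00,
         1.00000000e+00]]), 'shot': 2}
```

View pics/scene0.png

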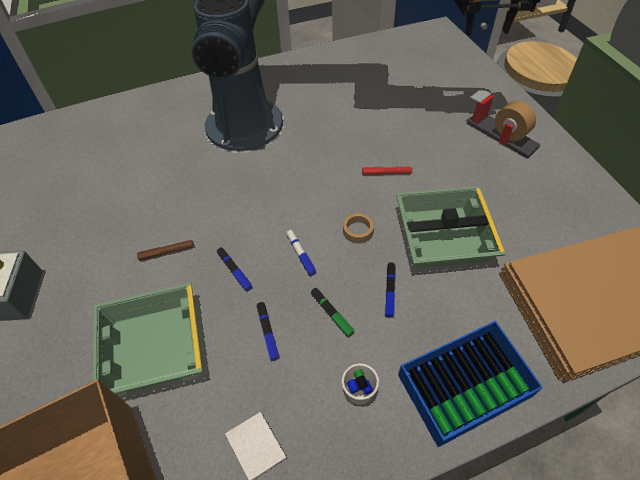

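View pics/top0.png

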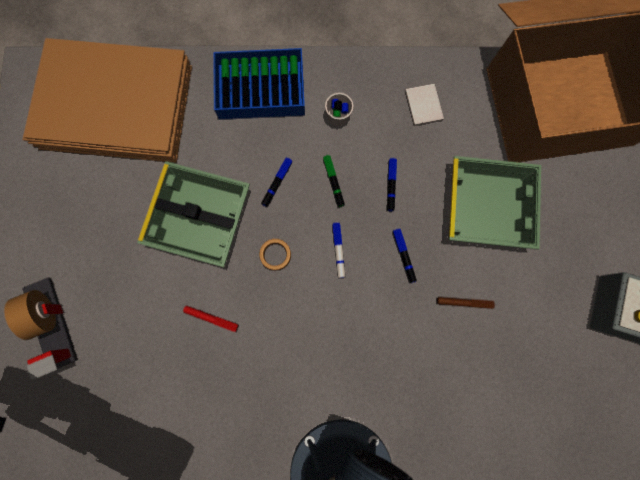

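```bash
cat > h.py <<'E'
import numpy as np, cv2, sys
from scipy.spatial.transform import Rotation as R
from rig import robot,cams,nets
def w2c(c):
    if 'world_to_cam' in c: return c['world_to_cam']
    return np.linalg.inv(c['pose']@c['mount'])
def shot(n):
    p=None
    if n=='wrist':
        o=robot.get_obs(); p=np.eye(4); p[:3,:3]=R.from_quat(o['tool_rot']).as_matrix(); p[:3,3]=o['position']
    c=cams.camera(n)
    if p is not None: c['pose']=p
    return c
def proj(c,P):
    P=np.atleast_2d(P); M=w2c(c); q=P@M[:3,:3].T+M[:3,3]
    s=np.c_[q[:,0]/-q[:,2], -q[:,1]/-q[:,2]]
    r2=(s**2).sum(1,keepdims=True); s=s*(1+c['k1']*r2)
    return s*[c['fx'],c['fy']]+[c['cx'],c['cy']]
def unproj(c,px,z):
    px=np.atleast_2d(px).astype(float); d=(px-[c['cx'],c['cy']])/[c['fx'],c['fy']]; s=d.copy()
    for _ in range(20): s=d/(1+c['k1']*(s**2).sum(1,keepdims=True))
    ray=np.c_[s[:,0],-s[:,1],-np.ones(len(s))]; M=w2c(c); Rm=M[:3,:3]
    C=-Rm.T@M[:3,3]; D=ray@Rm
    z=np.broadcast_to(z,len(D)); t=(z-C[2])/D[:,2]
    return C+D*t[:,None]
def save(c,f,box=None,k=1):
    im=c['img'][:,:,::-1]
    if box: im=im[box[1]:box[3],box[0]:box[2]]
    cv2.imwrite('pics/'+f,cv2.resize(im,None,fx=k,fy=k,interpolation=cv2.INTER_CUBIC))
def plan(x,y,z,ang,half=True):
    """ang: world angle of the tool y (jaw) axis"""
    o=robot.get_obs(); M=R.from_quat(o['tool_rot']).as_matrix(); d=np.array([x,y,z])-o['position']
    cur=np.arctan2(M[1,1],M[0,1]); 
    da=ang-cur; per=np.pi if half else 2*np.pi
    da=(da+per/2)%per-per/2
    print('t %.2f pos'%o['time'],o['position'].round(4),'yang %.3f'%cur,'q6 %.2f q1 %.2f'%(o['q'][5],o['q'][0]),'F',o['ft_force'].round(1),'w %.4f'%o['grip_width'],'zax',M[:,2].round(3))
    print('tool shift mm',(M.T@d*1000).round(1),'spin(tool z down) %.3f'%(-da))
E
cat > m1.py <<'E'
from h import *
for n in ['top','scene']:
    c=shot(n); 
    for d in nets.outline_of(c,'marker_a'):
        m=d['region']; ys,xs=np.nonzero(m)
        if len(xs)<20: continue
        W=unproj(c,np.c_[xs,ys],0.009)[:,:2]; mu=W.mean(0)
        u,s,vt=np.linalg.svd(W-mu,full_matrices=False); a=vt[0]; t=(W-mu)@a
        px=np.array(d['pixel']).astype(int)
        # cap end: blue-ness
        rgb=c['img'][ys,xs].astype(float)
        print(n,'%.2f'%d['conf'],px,'ctr',(mu+a*(t.min()+t.max())/2).round(4),'len %.3f'%np.ptp(t),'ang %.3f'%np.arctan2(a[1],a[0]),'rgb+',rgb[t>np.percentile(t,75)].mean(0).round(),'rgb-',rgb[t<np.percentile(t,25)].mean(0).round())
    for b in ['lower_bin','upper_bin','tape_roll']:
        for d in nets.outline_of(c,b): print(n,b,'%.2f'%d['conf'],np.round(d['pixel']))
    save(c,n+'_crop.png',(230,130,450,310) if n=='top' else (200,160,460,400),3 if n=='top' else 2)
E
python3 m1.py
```

```text
top 0.86 [390 186] ctr [ 0.6048 -0.1195] len 0.124 ang 3.070 rgb+ [18. 16. 19.] rgb- [ 13.  23. 119.]
top 0.83 [404 253] ctr [ 0.4437 -0.1436] len 0.118 ang -2.868 rgb+ [12. 12. 25.] rgb- [  8.  19. 121.]
top 0.67 [463 300] ctr [ 0.3437 -0.2716] len 0.123 ang -1.652 rgb+ [72. 42. 27.] rgb- [69. 40. 25.]
top 0.62 [214 315] ctr [0.3105 0.2751] len 0.123 ang 1.221 rgb+ [132.  23.  21.] rgb- [130.  20.  19.]
top lower_bin 0.64 [493. 205.]
top upper_bin 0.73 [190. 212.]
top tape_roll 0.77 [266. 253.]
scene 0.95 [237 268] ctr [ 0.445  -0.1429] len 0.131 ang 0.281 rgb+ [ 43.  49. 131.] rgb- [57. 57. 65.]
scene 0.81 [386 291] ctr [0.6124 0.1387] len 0.130 ang -0.472 rgb+ [ 52.  59. 128.] rgb- [49. 50. 63.]
scene 0.78 [383 171] ctr [0.3108 0.2762] len 0.123 ang -1.907 rgb+ [143.  55.  51.] rgb- [146.  58.  55.]
scene 0.70 [161 247] ctr [ 0.3442 -0.2717] len 0.118 ang -1.637 rgb+ [85. 59. 43.] rgb- [96. 65. 46.]
scene 0.60 [265 330] ctr [ 0.6066 -0.1193] len 0.124 ang -0.064 rgb+ [ 44.  51. 137.] rgb- [43. 44. 62.]
scene lower_bin 0.95 [144. 343.]
scene upper_bin 0.65 [449. 228.]
scene tape_roll 0.70 [359. 235.]
```

View pics/top_crop.png

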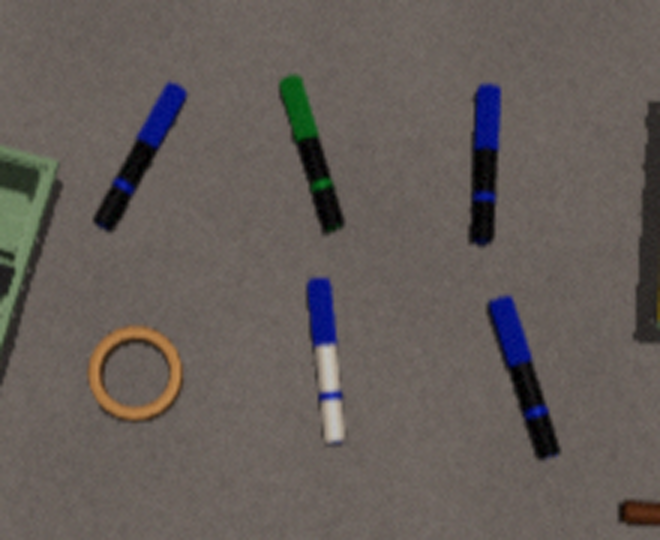

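```bash
cat > bin.py <<'E'
from h import *
from scipy.optimize import least_squares
c=shot('top'); s=shot('scene')
save(c,'lb.png',(430,140,560,260),5); save(c,'ub.png',(125,150,265,280),5)
save(s,'lbs.png',(80,270,220,410),4); save(s,'ubs.png',(380,170,520,290),5)
E
python3 bin.py
```

```text
(no output)
```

The candidates are: black barrel with blue cap at top-image pixels (277,182), (392,185) and (404,255); green cap at (334,180); white barrel at (338,250). The first three match the description. The green-capped, white-barrelled, red and brown ones stay.

View pics/lb.png

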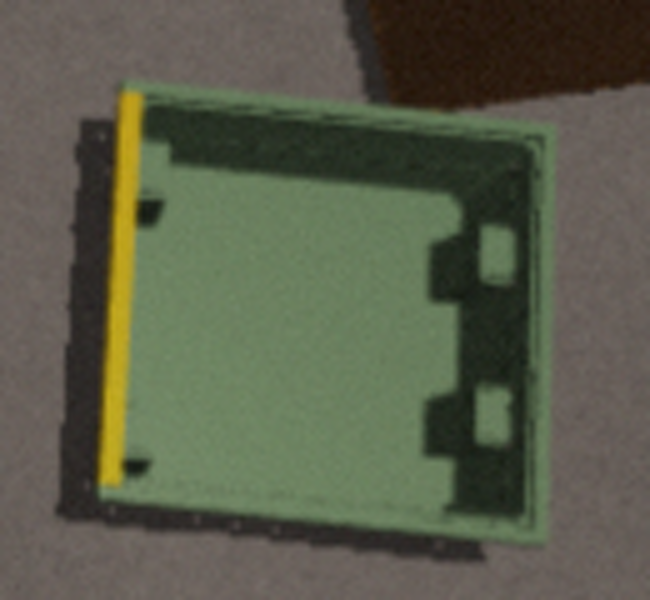

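View pics/ub.png

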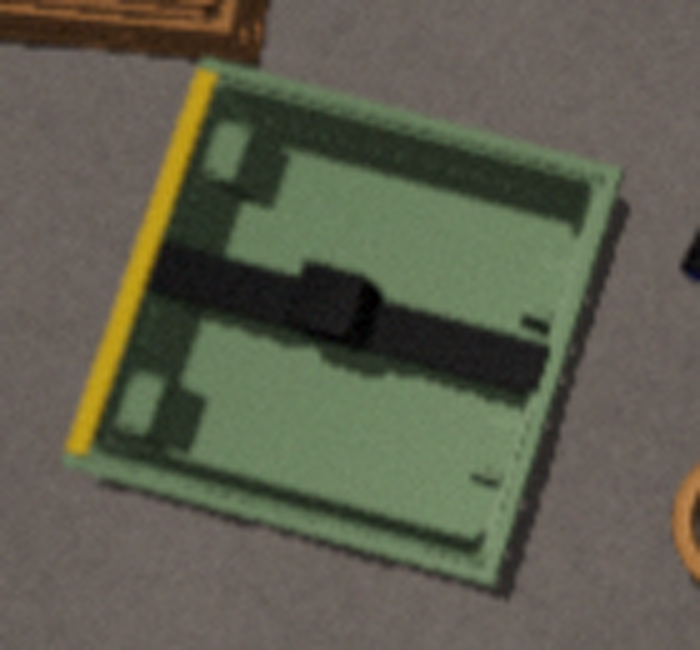

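View pics/lbs.png

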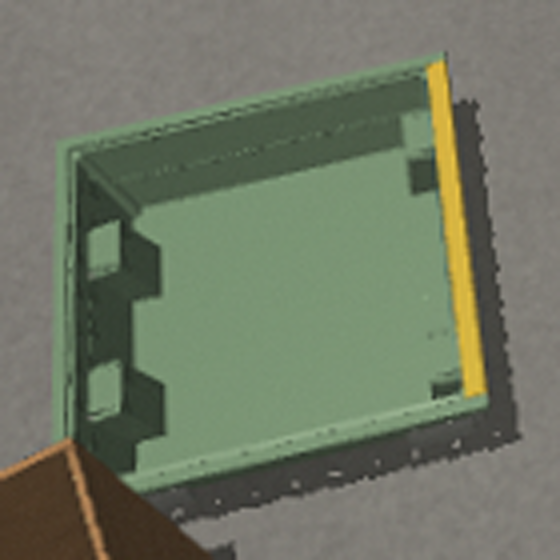

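View pics/ubs.png

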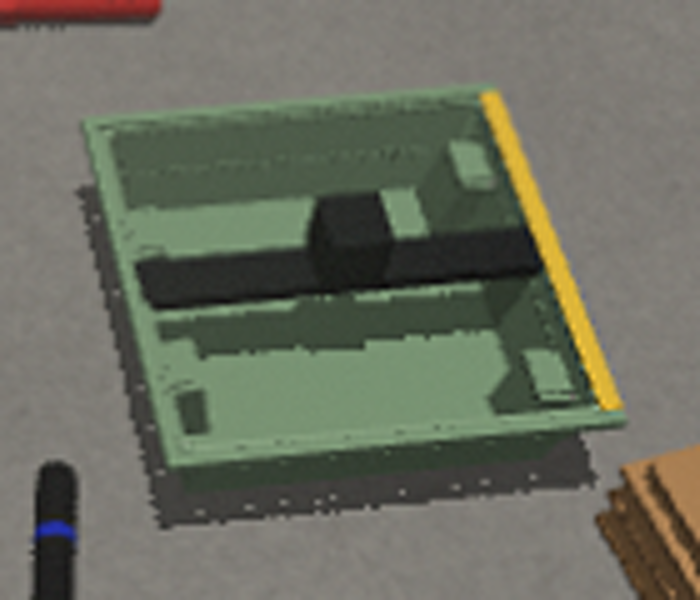

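```bash
cat > fit.py <<'E'
from h import *
from scipy.optimize import least_squares
c=shot('top'); s=shot('scene')
X=np.array
def fit(name,obs,z0=0.05):
    def res(p,full=False):
        co,si=np.cos(p[2]),np.sin(p[2]); r=[]
        for cam,(bx,by),px in obs:
            P=[p[0]+co*bx-si*by,p[1]+si*bx+co*by,z0]
            r.append(proj(cam,P)[0]-px)
        return np.ravel(r)
    for sel in ('both','top','scene'):
        o2=obs; 
        if sel!='both': obs=[o for o in o2 if o[0] is (c if sel=='top' else s)]
        r=least_squares(res,[.55,0,0]); print(name,sel,r.x.round(4),'rms px %.2f'%np.sqrt((r.fun**2).mean()), r.fun.round(1))
        obs=o2
a,b=.093,.095
fit('lower',[(c,(a,b),(455,157)),(c,(a,-b),(541,165.4)),(c,(-a,-b),(539.4,248.6)),(c,(-a,b),(450,239)),
 (s,(-a,b),(191.3,284.3)),(s,(a,b),(201.8,370.5)),(s,(-a,-b),(94.3,306.3))])
fit('upper',[(c,(a,b),(166,162)),(c,(a,-b),(249.4,184.4)),(c,(-a,-b),(224,267)),(c,(-a,b),(138,242.4)),
 (s,(-a,b),(479,187)),(s,(a,b),(505,254)),(s,(a,-b),(414,263.6)),(s,(-a,-b),(397,194))])
save(c,'box.png',(440,0,640,200),3); save(s,'boxs.png',(0,300,240,480),3)
# third marker, colour seg
for cam,box in ((c,(255,150,300,215)),(s,(375,255,405,325))):
    im=cam['img'][box[1]:box[3],box[0]:box[2]].astype(int)
    m=((im[...,0]<45)&(im[...,1]<45)) if cam is c else (im[...,0]<70)
    n,l,st,_=cv2.connectedComponentsWithStats(m.astype(np.uint8)); k=1+st[1:,4].argmax()
    ys,xs=np.nonzero(l==k); W=unproj(cam,np.c_[xs+box[0],ys+box[1]],.009)[:,:2]; mu=W.mean(0)
    A=np.linalg.svd(W-mu,full_matrices=False)[2][0]; t=(W-mu)@A
    print('third',(mu+A*(t.min()+t.max())/2).round(4),np.ptp(t).round(3),np.arctan2(A[1],A[0]).round(3))
E
python3 fit.py
```

```text
lower both [ 0.5561 -0.3347 -0.1072] rms px 1.23 [-1.2 -2.1 -0.1 -1.3 -0.4 -0.3 -0.9 -0.2 -1.2 -2.2 -1.   0.5 -1.4 -1.8]
lower top [ 0.5541 -0.336  -0.1059] rms px 0.64 [-0.6 -1.2  0.5 -0.4  0.3  0.7 -0.2  0.8]
lower scene [ 0.5593 -0.3329 -0.1015] rms px 0.91 [-0.3 -1.4  0.7  1.4 -0.6 -0.5]
upper both [ 0.5311  0.3085 -0.2709] rms px 1.08 [-0.7 -1.9 -0.1 -1.6 -0.7 -0.9 -1.2 -0.5 -0.9 -1.2 -0.4 -0.3 -1.2 -0.8
 -1.7 -1.1]
upper top [ 0.5285  0.307  -0.271 ] rms px 0.51 [-0.1 -0.7  0.6 -0.4 -0.   0.4 -0.5  0.7]
upper scene [ 0.5338  0.3096 -0.2717] rms px 0.47 [ 0.2 -0.4  0.7  0.6 -0.2  0.  -0.7 -0.5]
third [0.6103 0.1373] 0.122 2.667
third [0.6113 0.1384] 0.128 -0.481
```

View pics/box.png

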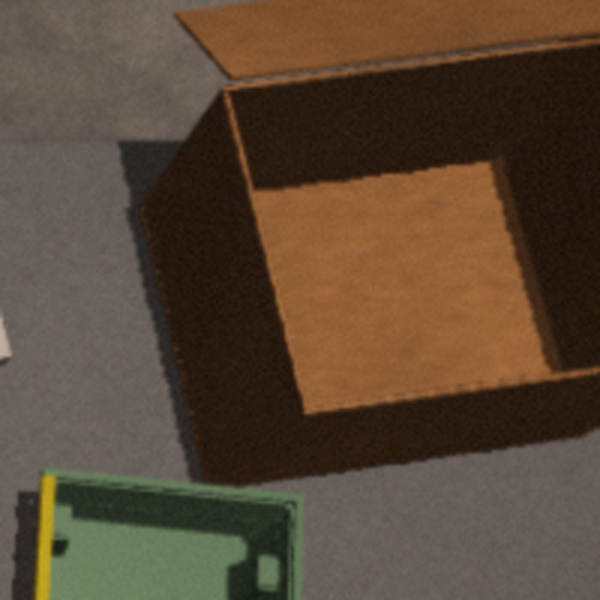

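```bash
python3 - <<'E'
from h import *
plan(.6113,.1384,.2,2.664-1.5708)
plan(.445,-.1432,.2,.277-1.5708)
E
```

```text
t 0.80 pos [0.1563 0.6051 0.1872] yang 1.318 q6 -0.18 q1 1.14 F [ 0.5 -0.7  0.5] w 0.0872 zax [ 0.  0. -1.]
tool shift mm [-557.3 -338.1  -12.8] spin(tool z down) 0.225
t 0.80 pos [0.1563 0.6051 0.1872] yang 1.318 q6 -0.18 q1 1.14 F [ 0.5 -0.7  0.5] w 0.0872 zax [ 0.  0. -1.]
tool shift mm [-466.7 -652.3  -12.8] spin(tool z down) -0.530
```

Call:
play_rows(commands=[{"x": -46,"y": -28,"z": -5},{"x": -46,"y": -28,"z": -5},{"x": -46,"y": -28},{"x": -46,"y": -28},{"x": -46,"y": -28},{"x": -46,"y": -28},{"x": -46,"y": -28},{"x": -46,"y": -28}], grip=1)

```text
invalid input
```

```bash
python3 - <<'E'
from h import *
plan(.6113,.1384,.2,2.664-1.5708)
E
```

```text
t 0.80 pos [0.1563 0.6051 0.1872] yang 1.318 q6 -0.18 q1 1.14 F [ 0.5 -0.7  0.5] w 0.0872 zax [ 0.  0. -1.]
tool shift mm [-557.3 -338.1  -12.8] spin(tool z down) 0.225
```

Call:
play_rows(commands=[{"x": -42,"y": -26,"z": -5,"spin": 0},{"x": -42,"y": -26,"z": -5,"spin": 0},{"x": -42,"y": -26,"z": 0,"spin": 0},{"x": -42,"y": -26,"z": 0,"spin": 0},{"x": -42,"y": -26,"z": 0,"spin": 0},{"x": -42,"y": -26,"z": 0,"spin": 0},{"x": -42,"y": -26,"z": 0,"spin": 0},{"x": -42,"y": -26,"z": 0,"spin": 0}], grip=1)

```text
time: 1.6
position: [0.4332, 0.3214, 0.198]
tool_rot: [0.119, 0.993, 0.004, 0.002]
ft_force: [1.1, 1.1, 0.6]
grip_width: 0.0872
```

```bash
python3 - <<'E'
from h import *
plan(.6113,.1384,.2,2.664-1.5708)
E
```

```text
t 1.60 pos [0.4332 0.3214 0.198 ] yang 1.332 q6 -0.91 q1 0.43 F [1.1 1.1 0.6] w 0.0872 zax [ 0.004  0.007 -1.   ]
tool shift mm [-216.3 -135.7   -2.5] spin(tool z down) 0.239
```

Call:
play_rows(commands=[{"x": -42,"y": -26,"z": 0,"spin": 0},{"x": -42,"y": -26,"z": 0,"spin": 0},{"x": -42,"y": -26,"z": 0,"spin": 0},{"x": -42,"y": -26,"z": 0,"spin": 0},{"x": -30,"y": -16,"z": 0,"spin": 0},{"x": 0,"y": 0,"z": 0,"spin": 0.12},{"x": 0,"y": 0,"z": 0,"spin": 0.12},{"x": 0,"y": 0,"z": 0,"spin": 0}])

```text
time: 2.4
position: [0.6066, 0.1463, 0.1985]
tool_rot: [0.247, 0.969, 0.005, 0.005]
ft_force: [-0.5, 0.5, 0.7]
grip_width: 0.0867
```

```bash
python3 - <<'E'
from h import *
plan(.6113,.1384,.2,2.664-1.5708)
c=shot('wrist'); save(c,'w1.png'); print(c['k1'],c['fx'],c['mount'].round(3))
print(nets.outline_of(c,'marker_a')[0]['pixel'], proj(c,[[.6113,.1384,.009]]))
E
```

```text
t 2.40 pos [0.6066 0.1463 0.1985] yang 1.072 q6 -1.02 q1 0.05 F [-0.5  0.5  0.7] w 0.0867 zax [ 0.012  0.007 -1.   ]
tool shift mm [-7.9 -4.6 -1.5] spin(tool z down) -0.021
-0.003944309919085389 358.31594752370415 [[ 0.001  0.965  0.261  0.07 ]
 [ 1.    -0.001 -0.     0.   ]
 [ 0.     0.261 -0.965 -0.197]
 [ 0.     0.     0.     1.   ]]
[317.3, 208.4] [[316.1642392  211.72301946]]
```

```bash
cat > mw.py <<'E'
from h import *
def markers(z=.009,tag=None):
    c=shot('wrist')
    if tag: save(c,tag)
    out=[]
    for d in nets.outline_of(c,'marker_a'):
        ys,xs=np.nonzero(d['region']); 
        W=unproj(c,np.c_[xs,ys],z)[:,:2]; mu=W.mean(0); A=np.linalg.svd(W-mu,full_matrices=False)[2][0]; t=(W-mu)@A; n=(W-mu)@[-A[1],A[0]]
        ctr=mu+A*(t.min()+t.max())/2+np.array([-A[1],A[0]])*(np.percentile(n,2)+np.percentile(n,98))/2
        rgb=c['img'][ys,xs].astype(float)
        print('%.2f'%d['conf'],np.round(d['pixel']),'ctr',ctr.round(4),'len %.3f wid %.3f'%(np.ptp(t),np.ptp(n)),'ang %.3f'%np.arctan2(A[1],A[0]),rgb[t>30e-3].mean(0).round(),rgb[t<-30e-3].mean(0).round())
        out.append((ctr,np.arctan2(A[1],A[0]),d['conf']))
    return out
if __name__=='__main__':
    r=markers(tag=sys.argv[1]); g=r[0]; plan(*g[0],float(sys.argv[2]) if len(sys.argv)>2 else .0,g[1]+np.pi/2)
E
python3 mw.py w2.png .0
```

```text
0.81 [ 34. 214.] ctr [ 0.4645 -0.136 ] len 0.088 wid 0.026 ang 0.273 [ 45.  51. 114.] [41. 40. 42.]
t 2.60 pos [0.6056 0.1474 0.1987] yang 1.076 q6 -1.02 q1 0.06 F [-0.3 -0.5 -0.1] w 0.0871 zax [ 0.012  0.007 -1.   ]
tool shift mm [  -9.2 -318.8  195. ] spin(tool z down) -0.769
```

View pics/w2.png

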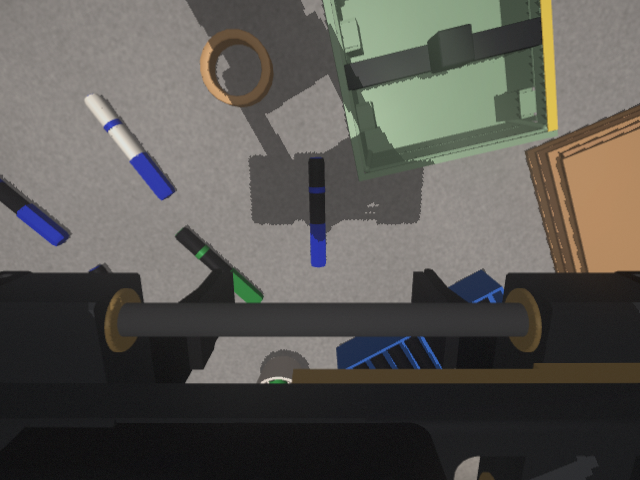

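```bash
python3 - <<'E'
from h import *
c=shot('wrist')
W=unproj(c,[[317,158],[318.5,267]],.012)[:,:2]; print(W.round(4),np.hypot(*(W[1]-W[0]))); m=W.mean(0); d=W[1]-W[0]
a=np.arctan2(d[1],d[0]); print(m,a)
plan(*m,.0,a+np.pi/2)
c=shot('wrist')
plan(.6108,.1380,.002,2.666-1.5708)
E
```

```text
[[0.5599 0.168 ]
 [0.6672 0.1116]] 0.12119033684934409
[0.61356345 0.13982341] -0.4842716388791131
t 2.65 pos [0.6056 0.1475 0.1987] yang 1.075 q6 -1.02 q1 0.06 F [-0.1  0.4  0.1] w 0.0870 zax [ 0.012  0.007 -1.   ]
tool shift mm [ -9.3  -5.4 198.7] spin(tool z down) -0.011
t 2.70 pos [0.6057 0.1476 0.1988] yang 1.075 q6 -1.02 q1 0.06 F [-0.8 -1.   0. ] w 0.0869 zax [ 0.012  0.007 -1.   ]
tool shift mm [ -7.7  -8.3 196.7] spin(tool z down) -0.020
```

Call:
play_rows(commands=[{"x": -5,"y": -3,"z": 40,"spin": -0.015},{"x": -4,"y": -3,"z": 45,"spin": 0},{"x": 0,"y": 0,"z": 40,"spin": 0},{"x": 0,"y": 0,"z": 20,"spin": 0},{"x": 0,"y": 0,"z": 0,"spin": 0}])

```text
time: 3.2
position: [0.6164, 0.1416, 0.0533]
tool_rot: [0.234, 0.972, 0.006, 0.01]
ft_force: [-0.8, -0.7, 1.2]
grip_width: 0.0866
```

```bash
python3 - <<'E'
from h import *
plan(.612,.139,.003,2.660-1.5708)
c=shot('wrist'); save(c,'w3.png')
E
```

```text
t 3.20 pos [0.6164 0.1416 0.0533] yang 1.099 q6 -1.06 q1 0.05 F [-0.8 -0.7  1.2] w 0.0866 zax [ 0.022  0.008 -1.   ]
tool shift mm [ 3.6 -5.2 50.1] spin(tool z down) 0.010
```

View pics/w3.png

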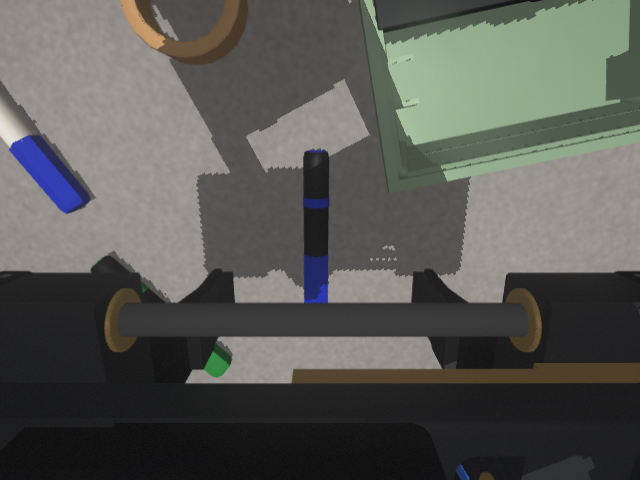

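```bash
python3 - <<'E'
from h import *
c=shot('wrist')
W=unproj(c,[[315.5,152],[316,203],[316,256]],.014)[:,:2]; print(W.round(4)); d=W[2]-W[0]; a=np.arctan2(d[1],d[0])
print(a); u=d/np.hypot(*d)
m=W[0]+u*.06; print(m); plan(*m,.003,a+np.pi/2)
t=shot('top'); g=unproj(t,[[327,157],[341,205]],.009); print('green',g.round(3))
n=np.array([-u[1],u[0]]); print('green across, along', [((p[:2]-m)@n,(p[:2]-m)@u) for p in g])
E
```

```text
[[0.5605 0.1664]
 [0.5901 0.1515]
 [0.6234 0.1343]]
-0.4710806248216738
[0.61394951 0.13915575]
t 3.30 pos [0.6186 0.1418 0.0562] yang 1.099 q6 -1.06 q1 0.05 F [ 0.1  0.4 -0.5] w 0.0871 zax [ 0.027  0.008 -1.   ]
tool shift mm [ 4.  -5.5 53. ] spin(tool z down) -0.001
green [[ 0.668  0.024  0.009]
 [ 0.557 -0.006  0.009]]
green across, along [(np.float64(-0.07782263403714831), np.float64(0.10072726434773349)), (np.float64(-0.15561283203975748), np.float64(0.015179805205550435))]
```

Call:
play_rows(commands=[{"x": 4,"y": -5,"z": 20,"spin": 0},{"x": 0,"y": 0,"z": 15,"spin": 0},{"x": 0,"y": 0,"z": 8,"spin": 0},{"x": 0,"y": 0,"z": 0,"spin": 0}], grip=0.6, newtons=15)

```text
time: 3.75
position: [0.622, 0.1405, 0.0203]
tool_rot: [0.233, 0.972, 0.01, 0.021]
ft_force: [0.5, -0.3, -0.2]
grip_width: 0.0627
```

```bash
python3 - <<'E'
from h import *
plan(.614,.139,.003,-.475+1.5708)
E
```

```text
t 3.75 pos [0.622  0.1405 0.0203] yang 1.101 q6 -1.06 q1 0.04 F [ 0.5 -0.3 -0.2] w 0.0627 zax [ 0.046  0.009 -0.999]
tool shift mm [ 7.1 -5.5 16.9] spin(tool z down) 0.005
```

```bash
python3 - <<'E'
from h import *
o=robot.get_obs(); print(o['q'].round(3),o['joint_velocities'].round(3),o['moment'].round(2),o['joint_torque'].round(1))
for i in range(3):
    cams.camera('top'); o=robot.get_obs(); print(o['q'].round(4),o['position'].round(4),o['tool_rot'].round(4))
E
```

```text
[ 0.043  0.742  1.563  0.01   0.791 -1.064] [ 0.003 -0.021 -0.02   0.    -0.     0.   ] [-0.04  0.02  0.  ] [ -0.1 -47.2 -12.2   0.   -0.2   0. ]
[ 0.0434  0.741   1.5619  0.01    0.7914 -1.0638] [0.6226 0.1406 0.0209] [0.233  0.9722 0.0099 0.0218]
[ 0.0434  0.7406  1.5617  0.01    0.7914 -1.0638] [0.6228 0.1406 0.0212] [0.233  0.9722 0.01   0.0221]
[ 0.0433  0.7404  1.5618  0.01    0.7914 -1.0638] [0.6228 0.1405 0.0212] [0.2331 0.9722 0.01   0.0221]
```

Call:
play_rows(commands=[{"x": 0,"y": 0,"z": 0,"spin": 0},{"x": 0,"y": 0,"z": 0,"spin": 0},{"x": 0,"y": 0,"z": 0,"spin": 0},{"x": 0,"y": 0,"z": 0,"spin": 0}])

```text
time: 4.3
position: [0.6242, 0.1407, 0.0231]
tool_rot: [0.233, 0.972, 0.01, 0.024]
ft_force: [0.4, -0.2, 0.4]
grip_width: 0.0524
```

```bash
python3 - <<'E'
from h import *
o=robot.get_obs(); print(o['q'].round(4))
plan(.614,.139,.003,-.475+1.5708)
E
```

```text
[ 0.0435  0.738   1.5603  0.01    0.792  -1.0638]
t 4.30 pos [0.6242 0.1407 0.0231] yang 1.101 q6 -1.06 q1 0.04 F [ 0.4 -0.2  0.4] w 0.0524 zax [ 0.051  0.009 -0.999]
tool shift mm [ 9.2 -6.8 19.5] spin(tool z down) 0.005
```

Call:
play_rows(commands=[{"x": 8,"y": -6,"z": 11,"spin": 0},{"x": 3,"y": -2,"z": 9,"spin": 0}])

```text
time: 4.5
position: [0.6139, 0.1388, 0.0037]
tool_rot: [0.233, 0.972, 0.011, 0.026]
ft_force: [-0.4, 0.3, -0.0]
grip_width: 0.0521
```

```bash
python3 - <<'E'
from h import *
o=robot.get_obs(); print(o['q'].round(4))
plan(.614,.139,.003,-.475+1.5708)
c=shot('wrist'); save(c,'w4.png');plan(.614,.139,.003,-.475+1.5708)
E
```

```text
[ 0.0411  0.7568  1.5997  0.0109  0.729  -1.0673]
t 4.50 pos [0.6139 0.1388 0.0037] yang 1.101 q6 -1.07 q1 0.04 F [-0.4  0.3 -0. ] w 0.0521 zax [ 0.056  0.01  -0.998]
tool shift mm [0.  0.2 0.7] spin(tool z down) 0.005
t 4.55 pos [0.6132 0.1387 0.0023] yang 1.101 q6 -1.07 q1 0.04 F [ 0.4 -0.7 -0.5] w 0.0522 zax [ 0.054  0.009 -0.998]
tool shift mm [-0.6  0.7 -0.6] spin(tool z down) 0.005
```

View pics/w4.png

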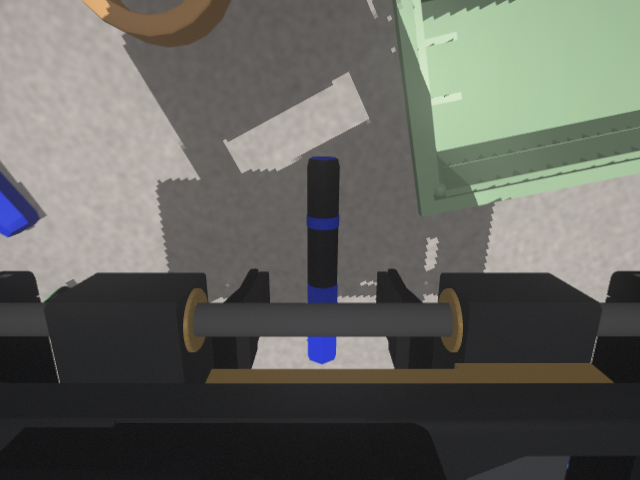

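Call:
play_rows(commands=[{"x": 0,"y": 0,"z": 0,"spin": 0},{"x": 0,"y": 0,"z": 0.5,"spin": 0},{"x": 0,"y": 0,"z": 0.5,"spin": 0},{"x": 0,"y": 0,"z": 0.5,"spin": 0}], grip=0, newtons=15)

```text
time: 4.95
position: [0.6145, 0.1388, 0.0008]
tool_rot: [0.233, 0.972, 0.011, 0.026]
ft_force: [-0.1, 0.1, -0.5]
grip_width: 0.0282
```

```bash
python3 - <<'E'
from h import *
o=robot.get_obs(); print(o['q'].round(4))
plan(.614,.139,.003,-.475+1.5708)
E
```

```text
[ 0.041   0.762   1.5984  0.011   0.7254 -1.0672]
t 4.95 pos [0.6145 0.1388 0.0008] yang 1.101 q6 -1.07 q1 0.04 F [-0.1  0.1 -0.5] w 0.0282 zax [ 0.055  0.01  -0.998]
tool shift mm [ 0.5  0.  -2.3] spin(tool z down) 0.005
```

Call:
play_rows(commands=[{"x": 0,"y": 0,"z": -1,"spin": 0},{"x": 0,"y": 0,"z": 0,"spin": 0},{"x": 0,"y": 0,"z": 0,"spin": 0}])

```text
time: 5.25
position: [0.6153, 0.1389, 0.0024]
tool_rot: [0.233, 0.972, 0.011, 0.027]
ft_force: [-0.3, 0.9, 0.3]
grip_width: 0.0051
```

```bash
python3 - <<'E'
from h import *
o=robot.get_obs(); print(o['q'].round(4))
plan(.614,.139,.003,-.475+1.5708)
E
```

```text
[ 0.0411  0.7597  1.5972  0.011   0.7274 -1.0672]
t 5.25 pos [0.6153 0.1389 0.0024] yang 1.101 q6 -1.07 q1 0.04 F [-0.3  0.9  0.3] w 0.0051 zax [ 0.057  0.01  -0.998]
tool shift mm [ 1.2 -0.5 -0.7] spin(tool z down) 0.005
```

```bash
python3 - <<'E'
from h import *
c=shot('wrist'); save(c,'w5.png');s=shot('scene'); save(s,'s5.png',(270,140,510,340),3)
print(robot.get_obs()['grip_width'])
E
```

```text
0.0017817848306902985
```

View pics/w5.png

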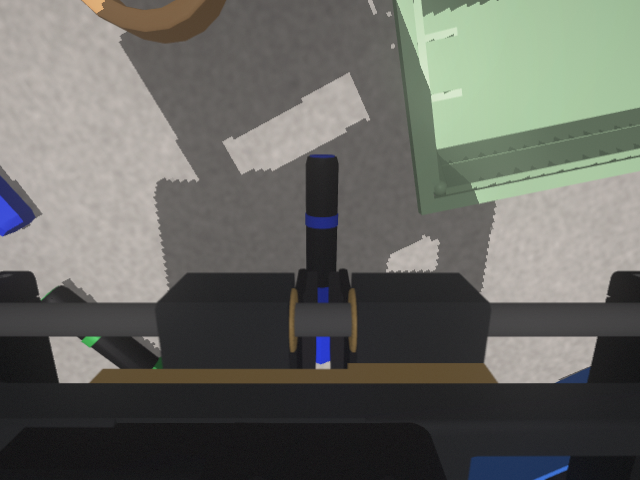

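View pics/s5.png

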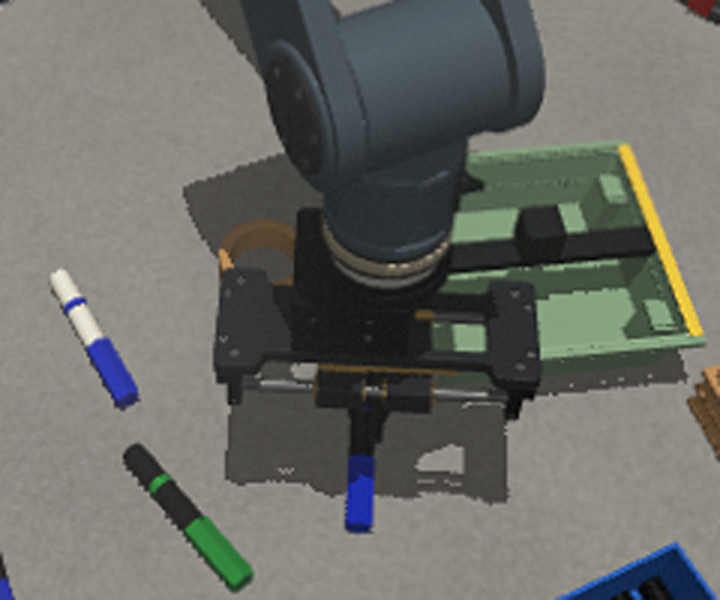

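```bash
python3 - <<'E'
from h import *
c=shot('wrist'); s=shot('scene'); o=robot.get_obs(); print(o['position'],o['grip_width'])
M=R.from_quat(o['tool_rot']).as_matrix()
P=[o['position']+M@np.array([0,y,z]) for y in (-.015,0,.015) for z in (0,-.0187,-.05,-.07)]
print(proj(c,P).round()); print(((proj(s,P)-[270,140])*3).round())
save(s,'s6.png',(350,230,430,320),8)
save(s,'s6.png',(340,225,440,325),6)
E
```

```text
[0.6151843  0.13888983 0.00229687] 0.0006455872185577533
[[297. 264.]
 [294. 276.]
 [289. 302.]
 [284. 325.]
 [322. 264.]
 [322. 276.]
 [322. 302.]
 [322. 325.]
 [348. 264.]
 [351. 276.]
 [356. 302.]
 [360. 325.]]
[[340. 454.]
 [341. 439.]
 [344. 412.]
 [345. 394.]
 [362. 455.]
 [364. 440.]
 [367. 413.]
 [369. 395.]
 [385. 456.]
 [387. 441.]
 [390. 414.]
 [393. 397.]]
```

View pics/s6.png

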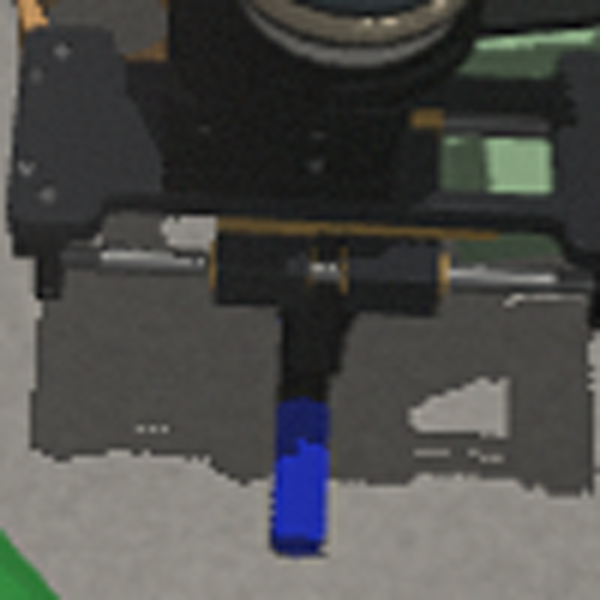

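Call:
play_rows(commands=[{"x": 0,"y": 0,"z": -40,"spin": 0},{"x": 0,"y": 0,"z": -40,"spin": 0}])

```text
time: 5.65
position: [0.6056, 0.1377, 0.0769]
tool_rot: [0.233, 0.972, 0.009, 0.019]
ft_force: [1.5, -0.1, -0.2]
grip_width: 0.0006
```

```bash
python3 - <<'E'
from h import *
plan(.614,.139,.003,-.475+1.5708)
s=shot('scene'); save(s,'s7.png',(320,180,440,300),5)
c=shot('wrist'); save(c,'w7.png')
print(robot.get_obs()['position'],robot.get_obs()['grip_width'])
E
```

```text
t 5.65 pos [0.6056 0.1377 0.0769] yang 1.100 q6 -1.07 q1 0.04 F [ 1.5 -0.1 -0.2] w 0.0006 zax [ 0.041  0.009 -0.999]
tool shift mm [-4.4  3.  74.2] spin(tool z down) 0.005
[0.61002207 0.13802352 0.08192671] 0.0002625103660515591
```

View pics/s7.png

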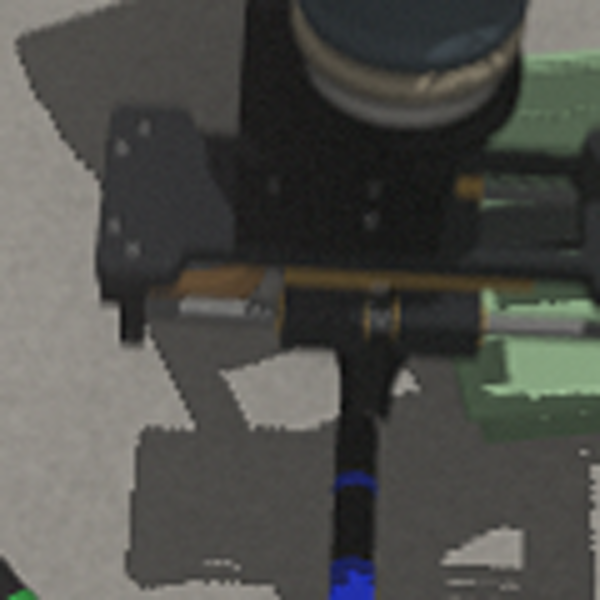

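View pics/w7.png

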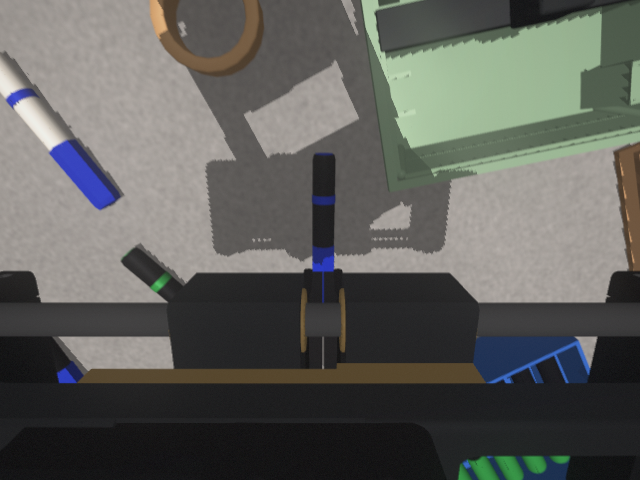

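```bash
python3 - <<'E'
from h import *
s=shot('scene'); c=shot('wrist'); o=robot.get_obs()
M=R.from_quat(o['tool_rot']).as_matrix()
for x in (-.0095,0,.0095):
  P=[o['position']+M@np.array([x,0,z]) for z in (0,-.0187,-.03,-.05,-.07)]
  print(x,proj(c,P).round().tolist(), ((proj(s,P)-[320,180])*5).round().tolist())
save(s,'s8.png',(320,180,440,300),5)
print(o['position'],o['tool_rot'],o['q'].round(4).tolist())
E
```

```text
-0.0095 [[321.0, 277.0], [321.0, 290.0], [321.0, 299.0], [321.0, 318.0], [321.0, 342.0]] [[360.0, 463.0], [363.0, 435.0], [365.0, 417.0], [369.0, 385.0], [373.0, 352.0]]
0 [[321.0, 261.0], [321.0, 273.0], [321.0, 281.0], [321.0, 298.0], [320.0, 320.0]] [[360.0, 442.0], [363.0, 414.0], [366.0, 396.0], [369.0, 364.0], [373.0, 330.0]]
0.0095 [[321.0, 246.0], [321.0, 256.0], [321.0, 263.0], [321.0, 279.0], [320.0, 298.0]] [[361.0, 422.0], [364.0, 393.0], [366.0, 375.0], [370.0, 343.0], [373.0, 309.0]]
[0.60702432 0.13779277 0.07808671] [0.23311864 0.97216027 0.0098653  0.02151228] [0.0399, 0.6414, 1.5748, 0.0095, 0.8786, -1.0661]
```

Call:
play_rows(commands=[{"x": -2,"y": 1,"z": 10,"spin": 0},{"x": 0,"y": 0,"z": 0,"spin": 0},{"x": 0,"y": 0,"z": 0,"spin": 0},{"x": 0,"y": 0,"z": 0,"spin": 0},{"x": 0,"y": 0,"z": 10,"spin": 0},{"x": 0,"y": 0,"z": 10,"spin": 0}], grip=0.6)

```text
time: 6.45
position: [0.6076, 0.1378, 0.0413]
tool_rot: [0.233, 0.972, 0.009, 0.018]
ft_force: [-0.0, -0.0, 0.4]
grip_width: 0.0407
```

```bash
python3 - <<'E'
from h import *
plan(.614,.139,.003,-.475+1.5708)
c=shot('scene'); save(c,'s9.png',(320,180,440,300),5)
plan(.614,.139,.003,-.475+1.5708)
E
```

```text
t 6.45 pos [0.6076 0.1378 0.0413] yang 1.100 q6 -1.07 q1 0.04 F [-0.  -0.   0.4] w 0.0407 zax [ 0.038  0.009 -0.999]
tool shift mm [-4.   3.  38.6] spin(tool z down) 0.004
t 6.50 pos [0.6064 0.1377 0.0395] yang 1.100 q6 -1.07 q1 0.04 F [-0.2  1.1 -0.9] w 0.0447 zax [ 0.035  0.009 -0.999]
tool shift mm [-5.1  3.7 36.8] spin(tool z down) 0.004
```

View pics/s9.png

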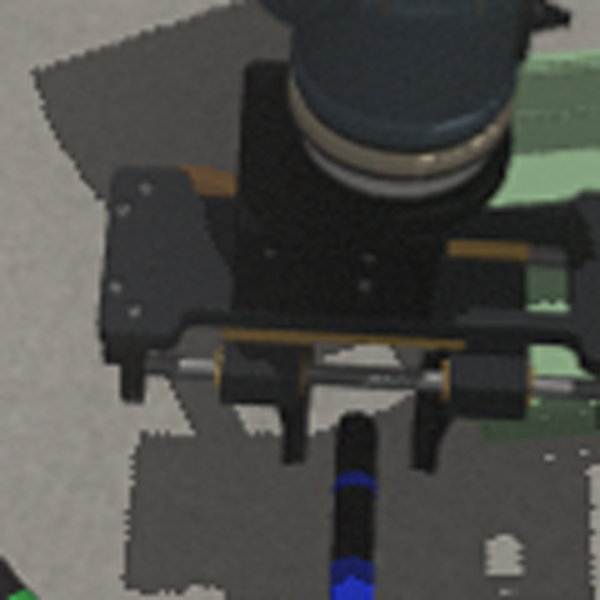

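```bash
python3 - <<'E'
from h import *
from scipy.optimize import least_squares
s=shot('scene'); o=robot.get_obs(); save(s,'s10.png',(350,230,430,290),8)
M=R.from_quat(o['tool_rot']).as_matrix(); print(o['position'],o['grip_width'])
h=o['grip_width']/2
for z in (0,-.01,-.02,-.03):
  P=[o['position']+M@np.array([x,y,z]) for x in (-.0095,.0095) for y in (-h-.012,-h,h,h+.012)]
  print(z,((proj(s,P)-[350,230])*8).round().tolist())
E
```

```text
[0.60629815 0.13770264 0.04017994] 0.04753346820140072
0 [[173.0, 412.0], [222.0, 416.0], [417.0, 428.0], [467.0, 431.0], [176.0, 348.0], [225.0, 351.0], [418.0, 362.0], [467.0, 365.0]]
-0.01 [[174.0, 390.0], [224.0, 393.0], [421.0, 405.0], [471.0, 408.0], [177.0, 325.0], [226.0, 328.0], [421.0, 340.0], [471.0, 343.0]]
-0.02 [[176.0, 368.0], [226.0, 371.0], [425.0, 383.0], [475.0, 386.0], [179.0, 302.0], [228.0, 305.0], [425.0, 317.0], [475.0, 320.0]]
-0.03 [[177.0, 344.0], [228.0, 348.0], [429.0, 360.0], [479.0, 363.0], [181.0, 279.0], [230.0, 282.0], [429.0, 294.0], [479.0, 296.0]]
```

View pics/s10.png

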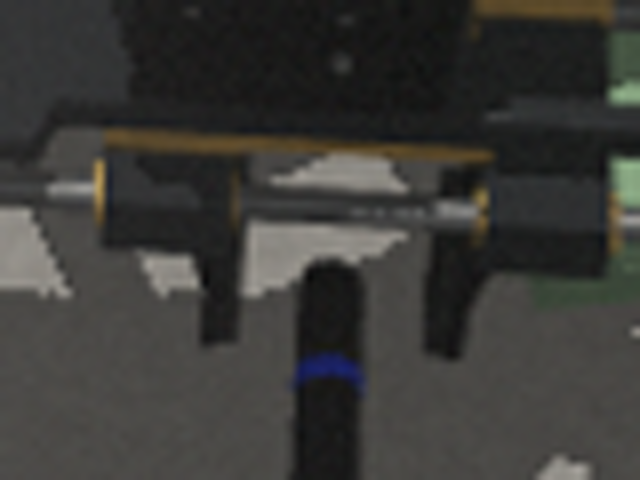

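Call:
play_rows(commands=[{"x": -2,"y": 2,"z": 24,"spin": 0},{"x": -3,"y": 2,"z": 18,"spin": 0},{"x": 0,"y": 0,"z": 10,"spin": 0}])

```text
time: 6.85
position: [0.6167, 0.1396, -0.0122]
tool_rot: [0.233, 0.972, 0.009, 0.018]
ft_force: [0.6, -0.7, 0.5]
grip_width: 0.052
```

```bash
python3 - <<'E'
from h import *
plan(.614,.139,-.024,-.475+1.5708)
c=shot('scene'); save(c,'s11.png',(330,210,450,310),6)
c=shot('wrist'); save(c,'w11.png')
plan(.614,.139,-.024,-.475+1.5708)
E
```

```text
t 6.85 pos [ 0.6167  0.1396 -0.0122] yang 1.100 q6 -1.07 q1 0.04 F [ 0.6 -0.7  0.5] w 0.0520 zax [ 0.039  0.009 -0.999]
tool shift mm [ 2.5 -2.1 11.7] spin(tool z down) 0.004
t 6.95 pos [ 0.6149  0.1396 -0.0127] yang 1.100 q6 -1.07 q1 0.04 F [-0.5  0.   0. ] w 0.0522 zax [ 0.035  0.009 -0.999]
tool shift mm [ 0.8 -1.2 11.2] spin(tool z down) 0.004
```

View pics/s11.png

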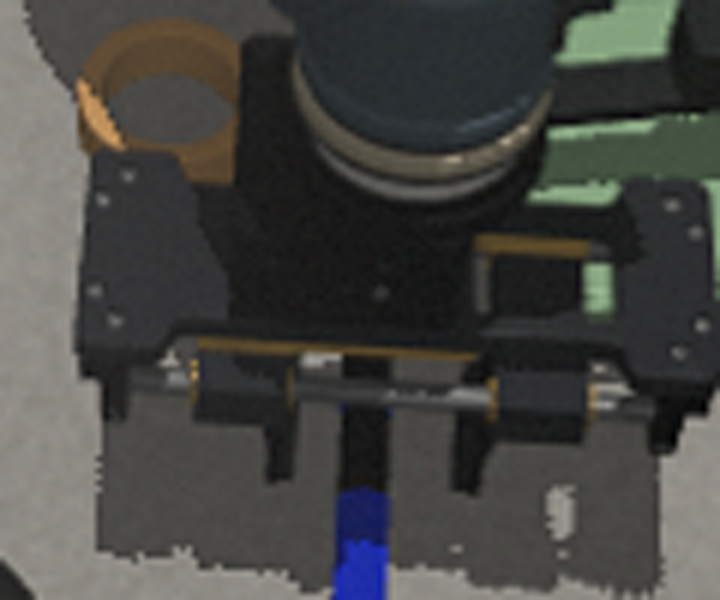

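View pics/w11.png

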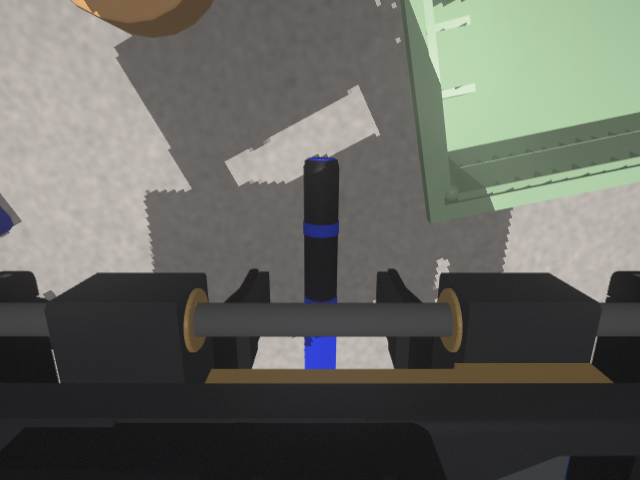

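Call:
play_rows(commands=[{"x": -10,"y": -1,"z": 3,"spin": 0},{"x": 0,"y": 0,"z": 3,"spin": 0}])

```text
time: 7.15
position: [0.6252, 0.1339, -0.0177]
tool_rot: [0.233, 0.972, 0.009, 0.017]
ft_force: [0.1, 0.0, -0.3]
grip_width: 0.0523
```

```bash
python3 - <<'E'
from h import *
plan(.624,.134,-.022,-.475+1.5708)
E
```

```text
t 7.15 pos [ 0.6252  0.1339 -0.0177] yang 1.101 q6 -1.08 q1 0.03 F [ 0.1  0.  -0.3] w 0.0523 zax [ 0.037  0.009 -0.999]
tool shift mm [ 1.2 -0.6  4.3] spin(tool z down) 0.005
```

Call:
play_rows(commands=[{"x": 0,"y": 0,"z": 3,"spin": 0},{"x": 0,"y": 0,"z": 2,"spin": 0}])

```text
time: 7.35
position: [0.6265, 0.1336, -0.0221]
tool_rot: [0.233, 0.972, 0.009, 0.018]
ft_force: [-0.5, 0.3, -0.3]
grip_width: 0.0525
```

```bash
python3 - <<'E'
from h import *
plan(.624,.134,-.022,-.475+1.5708)
c=shot('scene'); save(c,'s12.png',(330,210,450,310),6)
plan(.624,.134,-.022,-.475+1.5708)
E
```

```text
t 7.35 pos [ 0.6265  0.1336 -0.0221] yang 1.100 q6 -1.08 q1 0.03 F [-0.5  0.3 -0.3] w 0.0525 zax [ 0.039  0.009 -0.999]
tool shift mm [ 2.4 -0.7 -0.1] spin(tool z down) 0.004
t 7.40 pos [ 0.6261  0.1336 -0.0223] yang 1.100 q6 -1.08 q1 0.03 F [ 0.3 -0.9  0.1] w 0.0523 zax [ 0.039  0.009 -0.999]
tool shift mm [ 2.1 -0.6 -0.4] spin(tool z down) 0.004
```

View pics/s12.png

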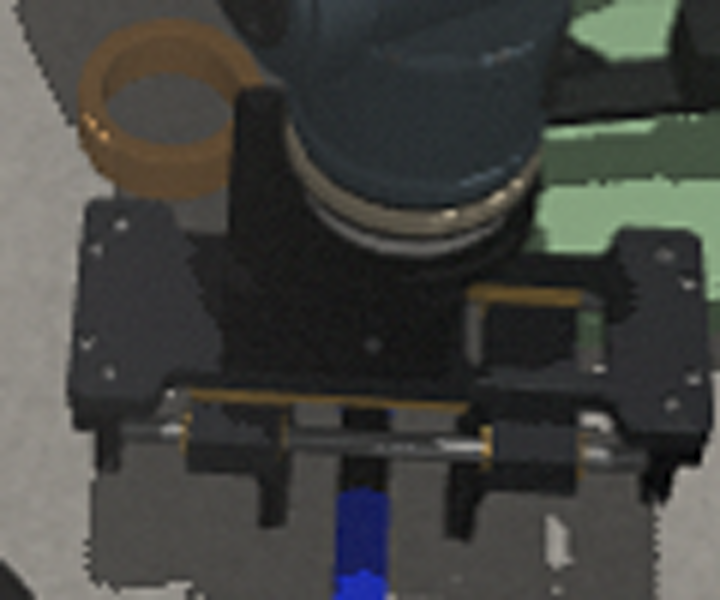

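Call:
play_rows(commands=[{"x": 0,"y": 0,"z": 0.5,"spin": 0},{"x": 0,"y": 0,"z": 0.5,"spin": 0},{"x": 0,"y": 0,"z": 0.5,"spin": 0},{"x": 0,"y": 0,"z": 0.5,"spin": 0},{"x": 0,"y": 0,"z": 0.5,"spin": 0},{"x": 0,"y": 0,"z": 0.5,"spin": 0}], grip=0, newtons=15)

```text
time: 8.0
position: [0.6262, 0.1339, -0.0244]
tool_rot: [0.233, 0.972, 0.009, 0.018]
ft_force: [-2.2, 0.1, 6.1]
grip_width: 0.0176
```

```bash
python3 - <<'E'
from h import *
plan(.624,.134,-.022,-.475+1.5708)
E
```

```text
t 8.00 pos [ 0.6262  0.1339 -0.0244] yang 1.101 q6 -1.08 q1 0.03 F [-2.2  0.1  6.1] w 0.0176 zax [ 0.039  0.009 -0.999]
tool shift mm [ 1.9 -0.9 -2.5] spin(tool z down) 0.005
```

Call:
play_rows(commands=[{"x": 0,"y": 0,"z": -20,"spin": 0},{"x": 0,"y": 0,"z": -40,"spin": 0},{"x": 0,"y": 0,"z": -45,"spin": 0}])

```text
time: 8.3
position: [0.6162, 0.1326, 0.0755]
tool_rot: [0.233, 0.972, 0.007, 0.01]
ft_force: [1.0, 1.0, 0.3]
grip_width: 0.0177
```

```bash
python3 - <<'E'
from h import *
plan(.563,-.336,.11,1.465)
c=shot('scene'); save(c,'s13.png',(270,140,510,340),3)
plan(.563,-.336,.11,1.465)
E
```

```text
t 8.30 pos [0.6162 0.1326 0.0755] yang 1.100 q6 -1.07 q1 0.03 F [1.  1.  0.3] w 0.0177 zax [ 0.023  0.008 -1.   ]
tool shift mm [-165.8 -441.1  -39.6] spin(tool z down) -0.365
t 8.35 pos [0.6214 0.133  0.0838] yang 1.101 q6 -1.07 q1 0.03 F [ 0.5 -0.9  3.1] w 0.0177 zax [ 0.036  0.009 -0.999]
tool shift mm [-161.4 -443.8  -32.3] spin(tool z down) -0.364
```

View pics/s13.png

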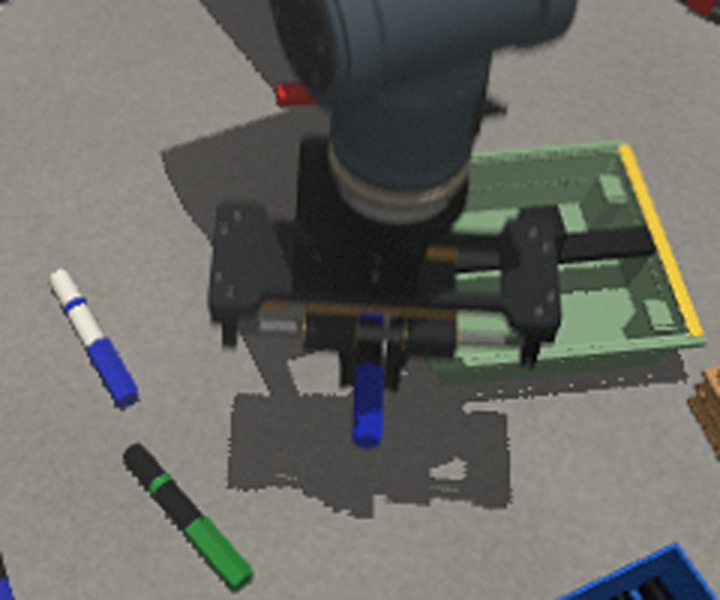

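Call:
play_rows(commands=[{"x": -16,"y": -44,"z": -8,"spin": 0},{"x": -16,"y": -44,"z": -8,"spin": 0},{"x": -16,"y": -44,"z": -8,"spin": 0},{"x": -16,"y": -44,"z": 0,"spin": 0},{"x": -16,"y": -44,"z": 0,"spin": 0},{"x": -16,"y": -44,"z": 0,"spin": 0},{"x": -16,"y": -44,"z": 0,"spin": 0},{"x": -16,"y": -44,"z": 0,"spin": 0}])

```text
time: 9.15
position: [0.5809, -0.2447, 0.1086]
tool_rot: [0.226, 0.974, 0.01, 0.025]
ft_force: [0.5, 0.8, 0.0]
grip_width: 0.0179
```

```bash
python3 - <<'E'
from h import *
plan(.563,-.336,.11,1.465)
E
```

```text
t 9.15 pos [ 0.5809 -0.2447  0.1086] yang 1.115 q6 -1.73 q1 -0.60 F [0.5 0.8 0. ] w 0.0179 zax [ 0.053  0.008 -0.999]
tool shift mm [-24.3 -89.8  -3.1] spin(tool z down) -0.350
```

Call:
play_rows(commands=[{"x": -12,"y": -44,"z": -1,"spin": 0},{"x": -12,"y": -44,"z": -1,"spin": 0},{"x": 0,"y": 0,"z": 0,"spin": -0.12},{"x": 0,"y": 0,"z": 0,"spin": -0.12},{"x": 0,"y": 0,"z": 0,"spin": -0.11}])

```text
time: 9.65
position: [0.5608, -0.3491, 0.1076]
tool_rot: [0.053, 0.998, 0.003, 0.028]
ft_force: [0.4, 0.8, -0.5]
grip_width: 0.0175
```

```bash
cat > ov.py <<'E'
from h import *
def binpts(cx,cy,th,pts):
    co,si=np.cos(th),np.sin(th); return [[cx+co*p[0]-si*p[1],cy+si*p[0]+co*p[1],p[2]] for p in np.array(pts,float)]
a,b=.093,.095
RIM=[(a,b,.05),(a,-b,.05),(-a,-b,.05),(-a,b,.05)]
FL=[(.073,.075,.003),(.073,-.075,.003),(-.073,-.075,.003),(-.073,.075,.003)]
def overlay(c,f,cx,cy,th):
    im=c['img'][:,:,::-1].copy()
    for P,col in ((RIM,(0,0,255)),(FL,(255,0,255))):
        q=proj(c,binpts(cx,cy,th,P)); cv2.polylines(im,[q.round().astype(np.int32)],True,col,1)
    cv2.imwrite('pics/'+f,im)
E
python3 - <<'E'
from ov import *
c=shot('wrist'); overlay(c,'w14.png',.555,-.335,-.106)
plan(.563,-.336,.11,1.465)
E
```

```text
t 9.70 pos [ 0.5607 -0.3488  0.1075] yang 1.469 q6 -2.24 q1 -0.75 F [-0.1  0.7 -1.1] w 0.0182 zax [ 0.055  0.003 -0.998]
tool shift mm [-1.1 13.  -2.3] spin(tool z down) 0.004
```

View pics/w14.png

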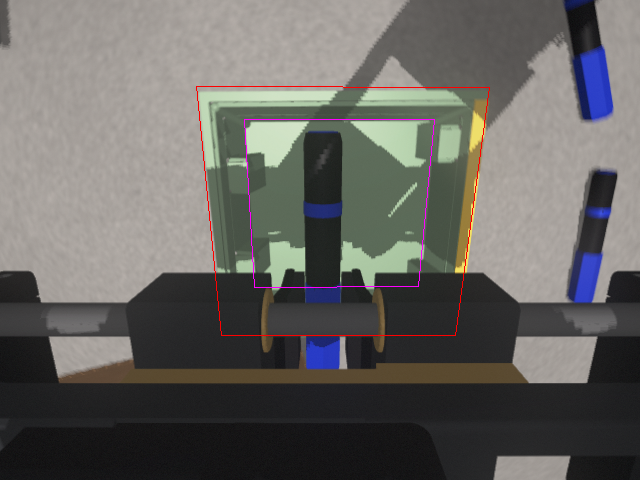

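```bash
python3 - <<'E'
from ov import *
c=shot('wrist'); overlay(c,'t.png',.5575,-.335,-.106); im=cv2.imread('pics/t.png')[75:285,180:510]; cv2.imwrite('pics/w15.png',cv2.resize(im,None,fx=2.4,fy=2.4,interpolation=cv2.INTER_CUBIC))
E
```

```text
(no output)
```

View pics/w15.png

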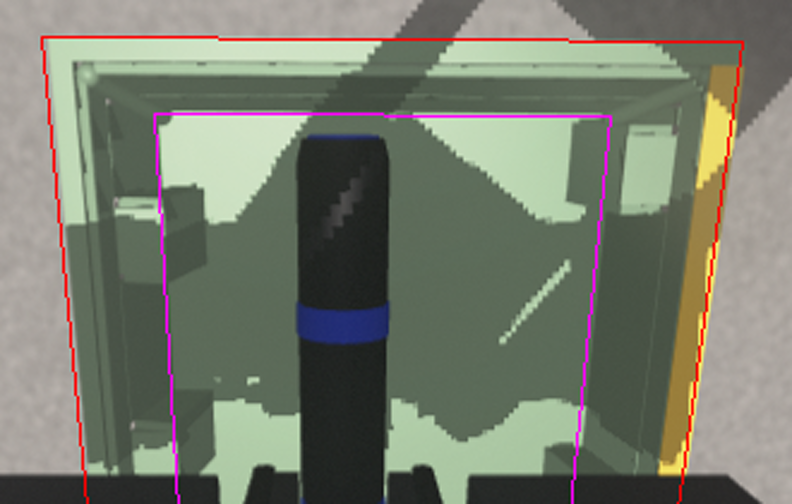

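```bash
python3 - <<'E'
from ov import *
plan(.5655,-.3358,-.018,1.465)
E
```

```text
t 9.75 pos [ 0.5608 -0.3482  0.1076] yang 1.462 q6 -2.23 q1 -0.75 F [-0.4  0.5 -1.2] w 0.0184 zax [ 0.055  0.003 -0.998]
tool shift mm [  3.6  11.7 125.7] spin(tool z down) -0.003
```

Call:
play_rows(commands=[{"x": 2,"y": 7,"z": 25,"spin": 0},{"x": 2,"y": 5,"z": 30,"spin": 0},{"x": 0,"y": 0,"z": 25,"spin": 0}])

```text
time: 10.05
position: [0.5665, -0.338, 0.0304]
tool_rot: [0.059, 0.998, -0.0, 0.032]
ft_force: [-0.5, -1.0, -0.8]
grip_width: 0.0178
```

```bash
python3 - <<'E'
from ov import *
plan(.5655,-.3358,-.018,1.465)
c=shot('wrist'); overlay(c,'w16.png',.5575,-.335,-.106)
plan(.5655,-.3358,-.018,1.465)
E
```

```text
t 10.05 pos [ 0.5665 -0.338   0.0304] yang 1.453 q6 -2.22 q1 -0.73 F [-0.5 -1.  -0.8] w 0.0178 zax [ 0.064 -0.005 -0.998]
tool shift mm [ 4.4  2.  48.2] spin(tool z down) -0.012
t 10.10 pos [ 0.5645 -0.3363  0.0261] yang 1.453 q6 -2.22 q1 -0.73 F [-0.6  0.3 -2.7] w 0.0177 zax [ 0.059  0.    -0.998]
tool shift mm [ 1.6  0.3 44. ] spin(tool z down) -0.012
```

View pics/w16.png

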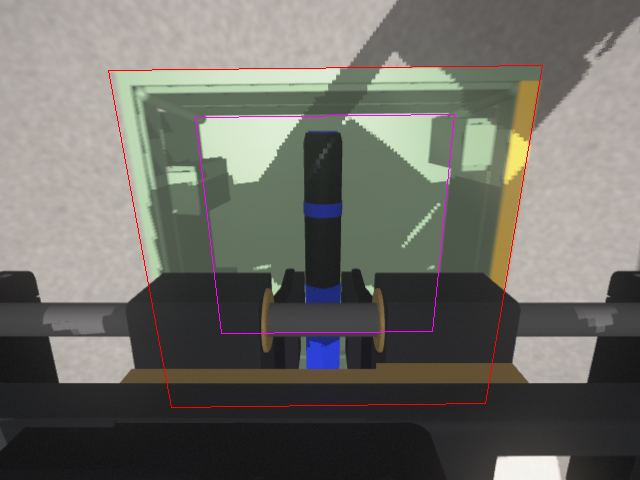

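Call:
play_rows(commands=[{"x": 1,"y": 0,"z": 16,"spin": -0.01},{"x": 1,"y": 0,"z": 12,"spin": 0},{"x": 0,"y": 0,"z": 8,"spin": 0}])

```text
time: 10.4
position: [0.5652, -0.3353, -0.011]
tool_rot: [0.056, 0.998, 0.002, 0.03]
ft_force: [-0.6, 0.7, -0.4]
grip_width: 0.0179
```

```bash
python3 - <<'E'
from ov import *
plan(.5655,-.3358,-.018,1.465)
c=shot('scene'); save(c,'s16.png',(70,240,270,410),4)
plan(.5655,-.3358,-.018,1.465)
E
```

```text
t 10.40 pos [ 0.5652 -0.3353 -0.011 ] yang 1.459 q6 -2.22 q1 -0.73 F [-0.6  0.7 -0.4] w 0.0179 zax [ 0.059  0.    -0.998]
tool shift mm [ 0.1 -0.5  7. ] spin(tool z down) -0.006
t 10.45 pos [ 0.5646 -0.3347 -0.0122] yang 1.459 q6 -2.23 q1 -0.73 F [ 0.9  0.1 -1.4] w 0.0178 zax [ 0.058  0.002 -0.998]
tool shift mm [-0.7 -1.1  5.8] spin(tool z down) -0.006
```

View pics/s16.png

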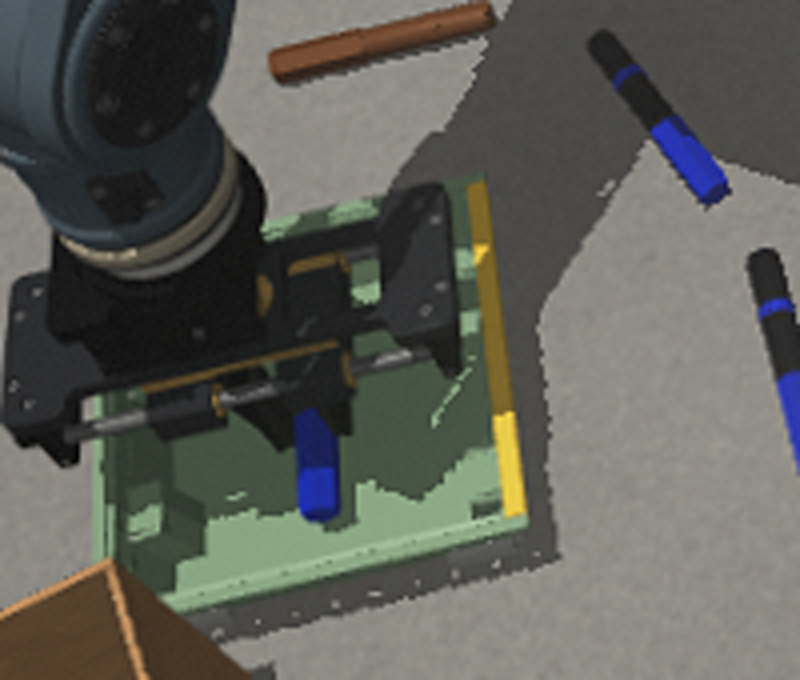

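Call:
play_rows(commands=[{"x": 0,"y": -1,"z": 4,"spin": 0},{"x": 0,"y": 0,"z": 3,"spin": 0}])

```text
time: 10.65
position: [0.5658, -0.3364, -0.0185]
tool_rot: [0.056, 0.998, 0.002, 0.03]
ft_force: [0.2, -0.2, -0.2]
grip_width: 0.0176
```

```bash
python3 - <<'E'
from ov import *
plan(.5655,-.3358,-.020,1.465)
c=shot('scene'); save(c,'s17.png',(70,240,270,410),4)
plan(.5655,-.3358,-.020,1.465)
E
```

```text
t 10.65 pos [ 0.5658 -0.3364 -0.0185] yang 1.458 q6 -2.23 q1 -0.73 F [ 0.2 -0.2 -0.2] w 0.0176 zax [ 0.059  0.    -0.998]
tool shift mm [0.4 0.5 1.5] spin(tool z down) -0.007
t 10.70 pos [ 0.5658 -0.3363 -0.0187] yang 1.459 q6 -2.23 q1 -0.73 F [-0.5 -0.2 -0.5] w 0.0176 zax [ 0.059  0.    -0.998]
tool shift mm [0.4 0.5 1.3] spin(tool z down) -0.006
```

Call:
play_rows(commands=[{"x": 0,"y": 0,"z": 1,"spin": 0},{"x": 0,"y": 0,"z": 0.5,"spin": 0},{"x": 0,"y": 0,"z": 0,"spin": 0}], grip=0.3)

```text
time: 11.0
position: [0.5668, -0.3373, -0.0188]
tool_rot: [0.056, 0.998, 0.001, 0.031]
ft_force: [-0.3, 0.5, -0.2]
grip_width: 0.0256
```

Call:
play_rows(commands=[{"x": 0,"y": 0,"z": -20,"spin": 0},{"x": 0,"y": 0,"z": -40,"spin": 0},{"x": 0,"y": 0,"z": -45,"spin": 0},{"x": 0,"y": 0,"z": -25,"spin": 0}])

```text
time: 11.4
position: [0.5562, -0.3351, 0.1106]
tool_rot: [0.057, 0.998, 0.004, 0.027]
ft_force: [-0.2, -0.4, 0.8]
grip_width: 0.0264
```

```bash
python3 - <<'E'
from ov import *
plan(.6056,-.1194,.11,-.065+1.5708)
c=shot('wrist'); overlay(c,'w18.png',.5575,-.335,-.106)
plan(.6056,-.1194,.11,-.065+1.5708)
E
```

```text
t 11.40 pos [ 0.5562 -0.3351  0.1106] yang 1.458 q6 -2.22 q1 -0.74 F [-0.2 -0.4  0.8] w 0.0264 zax [ 0.054  0.005 -0.999]
tool shift mm [-24.6 219.9   4.4] spin(tool z down) -0.048
t 11.45 pos [ 0.5578 -0.3366  0.1143] yang 1.458 q6 -2.22 q1 -0.74 F [ 0.1 -0.2  2.2] w 0.0263 zax [ 0.058  0.001 -0.998]
tool shift mm [-22.6 221.1   7.3] spin(tool z down) -0.048
```

View pics/w18.png

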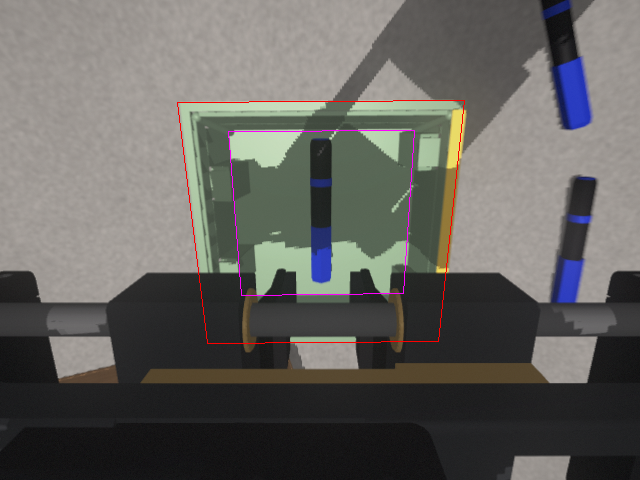

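Call:
play_rows(commands=[{"x": -4,"y": 44,"z": 0,"spin": -0.02},{"x": -5,"y": 44,"z": 0,"spin": -0.03},{"x": -5,"y": 44,"z": 0,"spin": 0},{"x": -5,"y": 44,"z": 0,"spin": 0},{"x": -4,"y": 44,"z": 0,"spin": 0}], grip=0.6)

```text
time: 11.95
position: [0.6028, -0.1231, 0.1216]
tool_rot: [0.037, 0.999, -0.004, 0.036]
ft_force: [-0.2, -0.0, 0.4]
grip_width: 0.0509
```

```bash
python3 - <<'E'
from ov import *
c=shot('wrist'); save(c,'w19.png')
plan(.6056,-.1194,.11,-.065+1.5708)
E
```

```text
t 12.00 pos [ 0.6024 -0.1151  0.1214] yang 1.501 q6 -1.90 q1 -0.38 F [-0.4  3.1 -0.2] w 0.0513 zax [ 0.07  -0.004 -0.998]
tool shift mm [-2.7 -4.1 11.7] spin(tool z down) -0.005
```

View pics/w19.png

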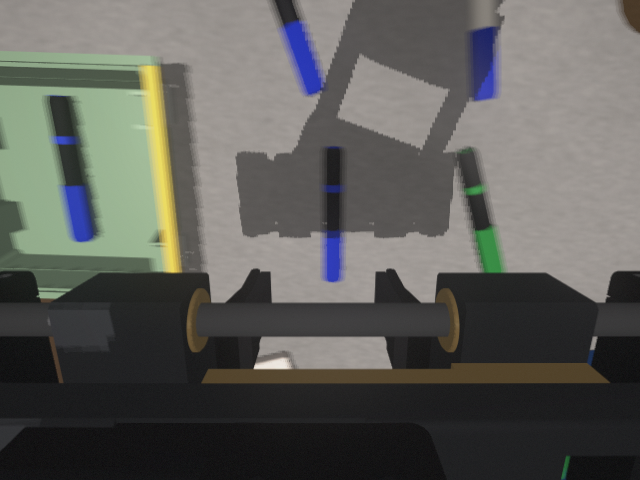

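```bash
python3 - <<'E'
from ov import *
c=shot('wrist'); save(c,'w20.png',(280,120,380,300),3)
plan(.6056,-.1194,.01,-.065+1.5708)
c=shot('wrist'); print(c['pose'][:3,3]); save(c,'w20.png',(280,120,380,300),3)
E
```

```text
t 12.05 pos [ 0.6021 -0.1185  0.1213] yang 1.504 q6 -1.91 q1 -0.39 F [ 0.2 -1.1  0.1] w 0.0518 zax [ 0.069 -0.007 -0.998]
tool shift mm [  4.2  -0.4 111.3] spin(tool z down) -0.002
[ 0.60205434 -0.11846423  0.12129674]
```

View pics/w20.png

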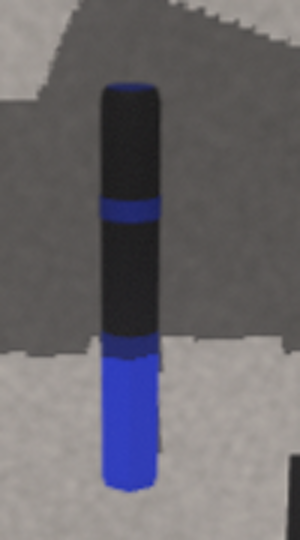

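```bash
python3 - <<'E'
from ov import *
c=shot('wrist')
W=unproj(c,[[280+130/3,120+86/3],[280+129/3,120+488/3]],.010)[:,:2]; d=W[1]-W[0]; print(W.mean(0),np.hypot(*d),np.arctan2(d[1],d[0]))
plan(*W.mean(0),.01,np.arctan2(d[1],d[0])+np.pi/2)
E
```

```text
[ 0.6083937  -0.12199423] 0.12243138972458624 -0.06880832571827486
t 12.15 pos [ 0.6026 -0.1234  0.1214] yang 1.501 q6 -1.91 q1 -0.39 F [ 1.  -0.3  0.1] w 0.0518 zax [ 0.071 -0.01  -0.997]
tool shift mm [  2.3   2.5 111.5] spin(tool z down) -0.001
```

Call:
play_rows(commands=[{"x": 1,"y": 1,"z": 35,"spin": 0},{"x": 1,"y": 1,"z": 35,"spin": 0},{"x": 0,"y": 0,"z": 25,"spin": 0},{"x": 0,"y": 0,"z": 15,"spin": 0}])

```text
time: 12.55
position: [0.6141, -0.1312, 0.0129]
tool_rot: [0.038, 0.998, -0.008, 0.042]
ft_force: [-0.0, 0.1, 0.4]
grip_width: 0.0521
```

```bash
python3 - <<'E'
from ov import *
plan(.608,-.1205,-.0235,-.066+1.5708)
c=shot('wrist'); save(c,'w21.png')
plan(.608,-.1205,-.0235,-.066+1.5708)
E
```

```text
t 12.55 pos [ 0.6141 -0.1312  0.0129] yang 1.495 q6 -1.91 q1 -0.40 F [-0.   0.1  0.4] w 0.0521 zax [ 0.083 -0.018 -0.996]
tool shift mm [ 9.9 10.6 35.5] spin(tool z down) -0.010
t 12.60 pos [ 0.613  -0.131   0.0109] yang 1.495 q6 -1.91 q1 -0.40 F [-0.2 -0.  -1.1] w 0.0524 zax [ 0.081 -0.017 -0.997]
tool shift mm [ 8.5 10.4 33.7] spin(tool z down) -0.010
```

View pics/w21.png

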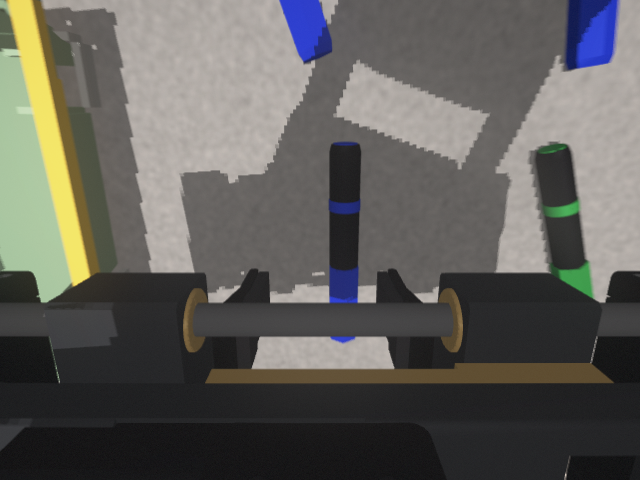

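Call:
play_rows(commands=[{"x": 4,"y": 6,"z": 15,"spin": -0.01},{"x": 4,"y": 5,"z": 10,"spin": 0},{"x": 2,"y": 1,"z": 5,"spin": 0}])

```text
time: 12.9
position: [0.6079, -0.1228, -0.0199]
tool_rot: [0.035, 0.998, -0.008, 0.042]
ft_force: [0.5, -0.8, 1.0]
grip_width: 0.0522
```

```bash
python3 - <<'E'
from ov import *
plan(.608,-.1205,-.0235,-.066+1.5708)
c=shot('wrist'); save(c,'w22.png')
plan(.608,-.1205,-.0235,-.066+1.5708)
E
```

```text
t 12.90 pos [ 0.6079 -0.1228 -0.0199] yang 1.500 q6 -1.91 q1 -0.39 F [ 0.5 -0.8  1. ] w 0.0522 zax [ 0.084 -0.019 -0.996]
tool shift mm [0.4 2.4 3.6] spin(tool z down) -0.004
t 12.95 pos [ 0.6072 -0.1226 -0.0204] yang 1.500 q6 -1.91 q1 -0.39 F [-0.2 -0.9 -0.8] w 0.0525 zax [ 0.083 -0.019 -0.996]
tool shift mm [-0.4  2.2  3.1] spin(tool z down) -0.004
```

View pics/w22.png

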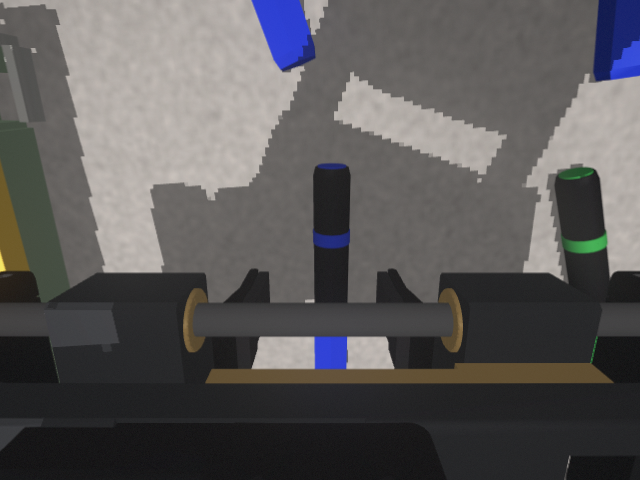

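Call:
play_rows(commands=[{"x": 0,"y": 3,"z": 2,"spin": 0},{"x": 0,"y": 1,"z": 0.5,"spin": 0},{"x": 0,"y": 0,"z": 0.5,"spin": 0},{"x": 0,"y": 0,"z": 0.5,"spin": 0},{"x": 0,"y": 0,"z": 0.5,"spin": 0},{"x": 0,"y": 0,"z": 0,"spin": 0},{"x": 0,"y": 0,"z": 0,"spin": 0}], grip=0)

```text
time: 13.65
position: [0.6108, -0.1198, -0.0213]
tool_rot: [0.035, 0.998, -0.009, 0.045]
ft_force: [0.5, -0.1, -0.3]
grip_width: 0.0178
```

```bash
python3 - <<'E'
from ov import *
plan(.608,-.1205,-.0235,-.066+1.5708)
E
```

```text
t 13.65 pos [ 0.6108 -0.1198 -0.0213] yang 1.500 q6 -1.90 q1 -0.38 F [ 0.5 -0.1 -0.3] w 0.0178 zax [ 0.089 -0.022 -0.996]
tool shift mm [ 2.9 -0.9  2. ] spin(tool z down) -0.005
```

Call:
play_rows(commands=[{"x": 0,"y": 0,"z": -20,"spin": 0},{"x": 0,"y": 0,"z": -40,"spin": 0},{"x": 0,"y": 0,"z": -40,"spin": 0},{"x": 0,"y": 0,"z": -15,"spin": 0}])

```text
time: 14.05
position: [0.5976, -0.1165, 0.0927]
tool_rot: [0.035, 0.999, -0.008, 0.04]
ft_force: [0.5, -0.6, -0.8]
grip_width: 0.0175
```

```bash
python3 - <<'E'
from ov import *
plan(.5617,-.2952,.10,1.465)
E
```

```text
t 14.05 pos [ 0.5976 -0.1165  0.0927] yang 1.500 q6 -1.90 q1 -0.38 F [ 0.5 -0.6 -0.8] w 0.0175 zax [ 0.08  -0.018 -0.997]
tool shift mm [  22.7 -180.9   -7. ] spin(tool z down) 0.035
```

Call:
play_rows(commands=[{"x": 5,"y": -40,"z": -2,"spin": 0.02},{"x": 5,"y": -45,"z": -2,"spin": 0.015},{"x": 5,"y": -45,"z": -2,"spin": 0},{"x": 5,"y": -30,"z": 0,"spin": 0},{"x": 2,"y": -15,"z": 0,"spin": 0}])

```text
time: 14.55
position: [0.5609, -0.2917, 0.1043]
tool_rot: [0.049, 0.998, -0.009, 0.045]
ft_force: [-0.5, 0.1, -0.5]
grip_width: 0.0176
```

```bash
python3 - <<'E'
from ov import *
plan(.5617,-.2952,.00,1.465)
c=shot('wrist'); overlay(c,'w23.png',.5575,-.335,-.106)
plan(.5617,-.2952,.00,1.465)
E
```

```text
t 14.55 pos [ 0.5609 -0.2917  0.1043] yang 1.471 q6 -2.18 q1 -0.68 F [-0.5  0.1 -0.5] w 0.0176 zax [ 0.088 -0.022 -0.996]
tool shift mm [  8.3  -2.1 104. ] spin(tool z down) 0.006
t 14.60 pos [ 0.561  -0.2938  0.1044] yang 1.470 q6 -2.18 q1 -0.68 F [ 0.6 -1.3 -0. ] w 0.0178 zax [ 0.089 -0.024 -0.996]
tool shift mm [  8.7   0.2 104. ] spin(tool z down) 0.005
```

View pics/w23.png

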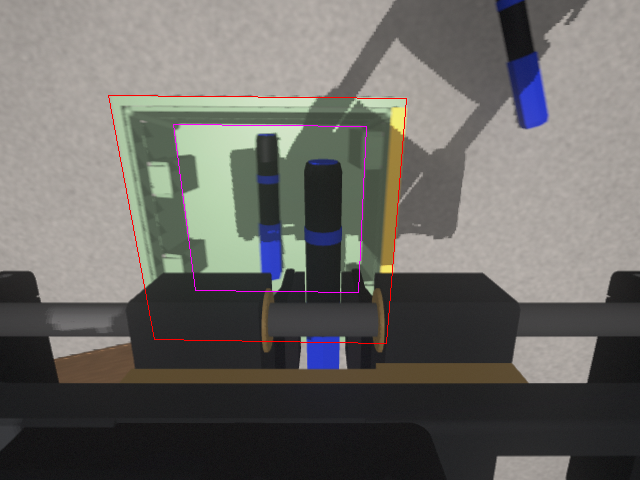

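Call:
play_rows(commands=[{"x": 2,"y": 0,"z": 25,"spin": 0},{"x": 2,"y": 0,"z": 30,"spin": 0},{"x": 2,"y": 0,"z": 25,"spin": 0},{"x": 2,"y": 0,"z": 10,"spin": 0}])

```text
time: 15.0
position: [0.5636, -0.2942, 0.0139]
tool_rot: [0.051, 0.998, -0.01, 0.048]
ft_force: [0.3, 0.1, -0.3]
grip_width: 0.0176
```

```bash
python3 - <<'E'
from ov import *
plan(.5617,-.2952,-.017,1.465)
c=shot('wrist'); overlay(c,'w24.png',.5575,-.335,-.106)
plan(.5617,-.2952,-.017,1.465)
E
```

```text
t 15.00 pos [ 0.5636 -0.2942  0.0139] yang 1.469 q6 -2.19 q1 -0.68 F [ 0.3  0.1 -0.3] w 0.0176 zax [ 0.094 -0.025 -0.995]
tool shift mm [ 4.8 -0.7 30.6] spin(tool z down) 0.004
t 15.05 pos [ 0.5628 -0.2936  0.0129] yang 1.469 q6 -2.19 q1 -0.68 F [-0.3 -0.2 -1. ] w 0.0179 zax [ 0.092 -0.024 -0.995]
tool shift mm [ 3.7 -1.3 29.7] spin(tool z down) 0.004
```

View pics/w24.png

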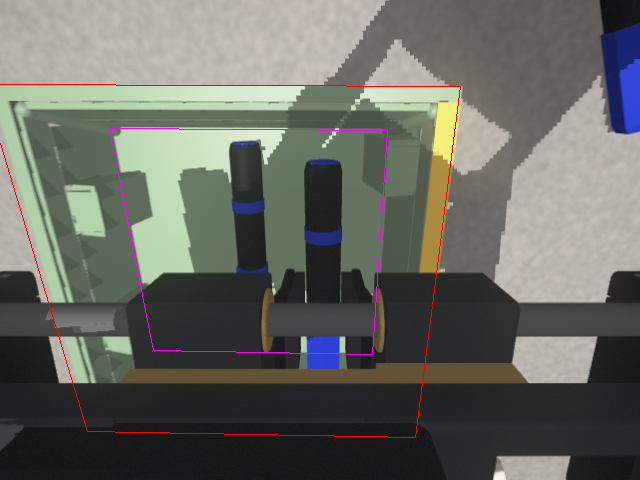

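Call:
play_rows(commands=[{"x": 1,"y": -1,"z": 12,"spin": 0},{"x": 1,"y": 0,"z": 9,"spin": 0},{"x": 1,"y": 0,"z": 5,"spin": 0}])

```text
time: 15.35
position: [0.564, -0.2942, -0.013]
tool_rot: [0.049, 0.998, -0.01, 0.048]
ft_force: [-0.9, 0.0, -0.2]
grip_width: 0.0177
```

```bash
python3 - <<'E'
from ov import *
plan(.5617,-.2952,-.017,1.465)
c=shot('scene'); save(c,'s25.png',(70,240,270,410),4)
plan(.5617,-.2952,-.017,1.465)
E
```

```text
t 15.35 pos [ 0.564  -0.2942 -0.013 ] yang 1.471 q6 -2.20 q1 -0.68 F [-0.9  0.  -0.2] w 0.0177 zax [ 0.095 -0.025 -0.995]
tool shift mm [ 2.6 -1.2  3.8] spin(tool z down) 0.006
t 15.40 pos [ 0.5634 -0.2938 -0.0137] yang 1.471 q6 -2.20 q1 -0.68 F [-0.7  0.1 -0.9] w 0.0176 zax [ 0.094 -0.024 -0.995]
tool shift mm [ 1.8 -1.5  3.2] spin(tool z down) 0.006
```

View pics/s25.png

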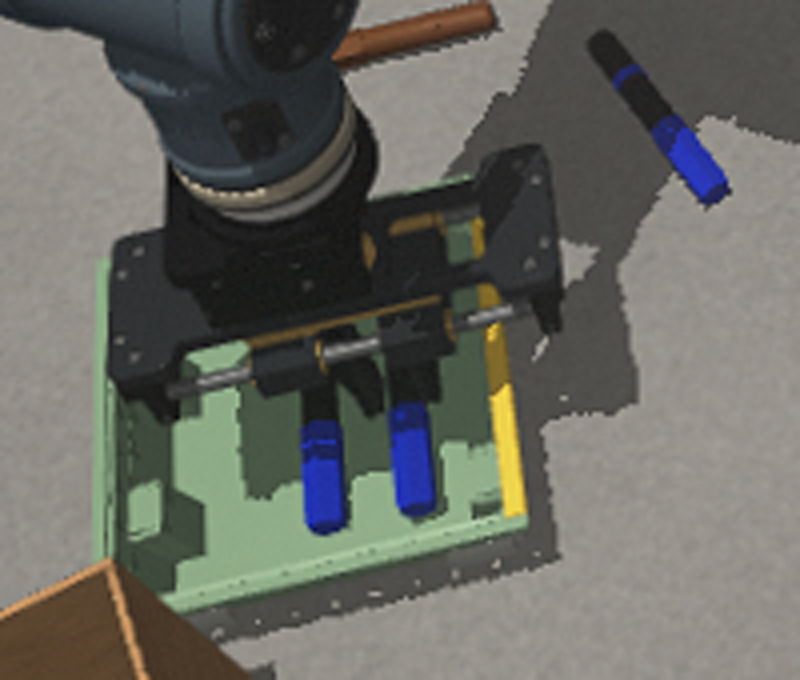

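Call:
play_rows(commands=[{"x": 1,"y": -1,"z": 3,"spin": 0},{"x": 0,"y": 0,"z": 1.5,"spin": 0}])

```text
time: 15.6
position: [0.5632, -0.2953, -0.0178]
tool_rot: [0.049, 0.998, -0.01, 0.048]
ft_force: [0.1, 0.2, -0.8]
grip_width: 0.0178
```

Call:
play_rows(commands=[{"x": 0,"y": 0,"z": 1,"spin": 0},{"x": 0,"y": 0,"z": 0.5,"spin": 0},{"x": 0,"y": 0,"z": 0,"spin": 0}], grip=0.3)

```text
time: 15.9
position: [0.5641, -0.2962, -0.0183]
tool_rot: [0.05, 0.998, -0.011, 0.049]
ft_force: [-0.8, -0.0, 0.1]
grip_width: 0.0254
```

Call:
play_rows(commands=[{"x": 0,"y": 0,"z": -20,"spin": 0},{"x": 0,"y": 0,"z": -40,"spin": 0},{"x": 0,"y": 0,"z": -45,"spin": 0},{"x": 0,"y": 0,"z": -20,"spin": 0}])

```text
time: 16.3
position: [0.5499, -0.2915, 0.1063]
tool_rot: [0.05, 0.998, -0.009, 0.046]
ft_force: [-0.1, -0.6, 0.2]
grip_width: 0.0259
```

```bash
python3 - <<'E'
from ov import *
c=shot('wrist'); save(c,'w26.png')
plan(.444,-.1434,.12,.277+1.5708); print(robot.get_obs()['q'].round(3))
E
```

```text
t 16.35 pos [ 0.5509 -0.2923  0.1086] yang 1.470 q6 -2.19 q1 -0.69 F [0.4 0.1 1.7] w 0.0259 zax [ 0.093 -0.024 -0.995]
tool shift mm [119.5 137.2 -24.9] spin(tool z down) -0.377
[-0.689  0.584  1.593  0.053  0.878 -2.192]
```

View pics/w26.png

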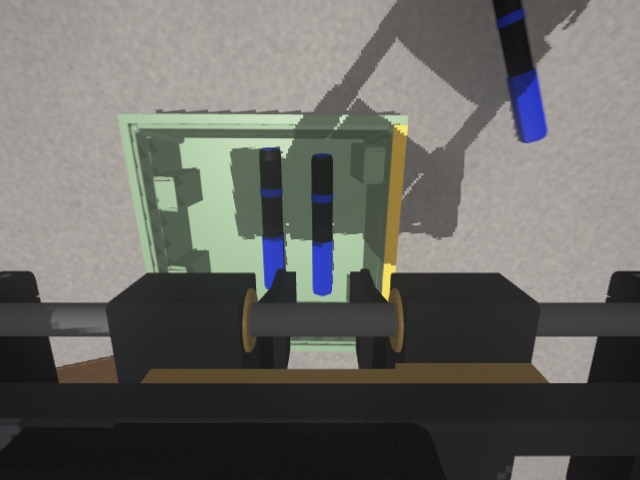

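Call:
play_rows(commands=[{"x": 25,"y": 30,"z": -5,"spin": 0},{"x": 30,"y": 34,"z": 0,"spin": 0},{"x": 30,"y": 34,"z": 0,"spin": 0},{"x": 22,"y": 26,"z": 0,"spin": 0},{"x": 10,"y": 12,"z": 0,"spin": -0.13},{"x": 0,"y": 0,"z": 0,"spin": -0.13},{"x": 0,"y": 0,"z": 0,"spin": -0.12}], grip=0.6)

```text
time: 17.05
position: [0.4445, -0.1415, 0.1009]
tool_rot: [-0.146, 0.988, -0.022, 0.047]
ft_force: [0.7, 0.5, -0.5]
grip_width: 0.0519
```

```bash
python3 - <<'E'
from ov import *
c=shot('wrist'); save(c,'w27.png'); print(c['pose'][:3,3].round(4))
plan(.444,-.1434,.0,.277+1.5708); print(robot.get_obs()['q'].round(3))
E
```

```text
[ 0.4445 -0.1415  0.1009]
t 17.10 pos [ 0.4443 -0.1414  0.1008] yang 1.864 q6 -2.48 q1 -0.57 F [-0.1  0.   0.3] w 0.0525 zax [ 0.099 -0.03  -0.995]
tool shift mm [  9.5   3.9 100.3] spin(tool z down) 0.016
[-0.57   0.427  1.993  0.049  0.622 -2.475]
```

View pics/w27.png

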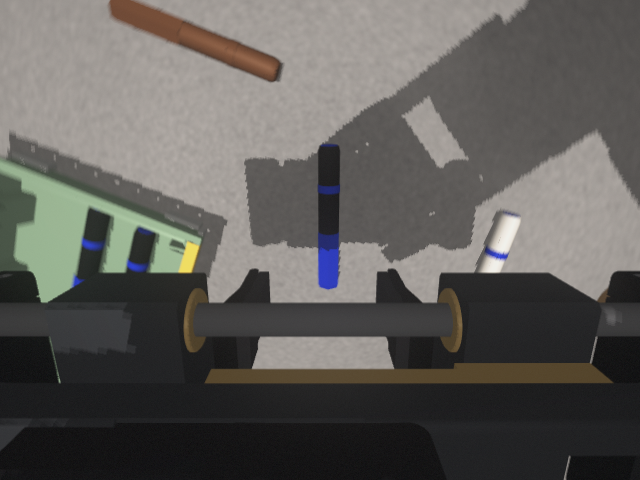

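```bash
python3 - <<'E'
from ov import *
s=shot('scene')
M=R.from_quat([.049,.998,-.01,.048]).as_matrix(); p=np.array([.5637,-.294,-.0133])
for x in (-.02,0,.02):
  for z in (-.024,-.05,-.06,-.07,-.08):
    print(x,z,((proj(s,[p+M@np.array([x,y,z]) for y in(-.095,-.0,.095)])-[70,240])*4).round().tolist())
E
```

```text
-0.02 -0.024 [[210.0, 485.0], [412.0, 437.0], [612.0, 388.0]]
-0.02 -0.05 [[190.0, 459.0], [397.0, 409.0], [601.0, 360.0]]
-0.02 -0.06 [[181.0, 448.0], [391.0, 398.0], [597.0, 348.0]]
-0.02 -0.07 [[173.0, 437.0], [384.0, 387.0], [593.0, 337.0]]
-0.02 -0.08 [[165.0, 426.0], [378.0, 376.0], [588.0, 325.0]]
0 -0.024 [[210.0, 448.0], [410.0, 401.0], [607.0, 353.0]]
0 -0.05 [[190.0, 421.0], [394.0, 372.0], [596.0, 324.0]]
0 -0.06 [[182.0, 410.0], [388.0, 361.0], [592.0, 313.0]]
0 -0.07 [[174.0, 399.0], [382.0, 350.0], [587.0, 301.0]]
0 -0.08 [[166.0, 388.0], [376.0, 338.0], [583.0, 289.0]]
0.02 -0.024 [[210.0, 412.0], [407.0, 365.0], [602.0, 319.0]]
0.02 -0.05 [[190.0, 384.0], [392.0, 337.0], [591.0, 290.0]]
0.02 -0.06 [[183.0, 373.0], [386.0, 325.0], [587.0, 278.0]]
0.02 -0.07 [[175.0, 362.0], [380.0, 314.0], [582.0, 266.0]]
0.02 -0.08 [[167.0, 350.0], [374.0, 302.0], [578.0, 254.0]]
```

```bash
python3 - <<'E'
from ov import *
c=shot('wrist')
W=unproj(c,[[329,147],[328,287]],.010)[:,:2]; d=W[1]-W[0]; a=np.arctan2(d[1],d[0]); print(c['pose'][:3,3].round(4),W.mean(0),np.hypot(*d),a)
plan(*W.mean(0),-.022,a+np.pi/2)
E
```

```text
[ 0.4447 -0.1419  0.1008] [ 0.44774398 -0.14169094] 0.12014875445733827 0.28431799853821293
t 17.20 pos [ 0.4452 -0.1423  0.1009] yang 1.853 q6 -2.46 q1 -0.57 F [0.3 0.1 1. ] w 0.0518 zax [ 0.1   -0.03  -0.995]
tool shift mm [  8.1   6.9 122.4] spin(tool z down) -0.003
```

Call:
play_rows(commands=[{"x": 2,"y": 2,"z": 35,"spin": 0},{"x": 2,"y": 2,"z": 35,"spin": 0},{"x": 2,"y": 2,"z": 25,"spin": 0},{"x": 2,"y": 1,"z": 12,"spin": 0}])

```text
time: 17.6
position: [0.4529, -0.1459, -0.0071]
tool_rot: [-0.135, 0.989, -0.027, 0.053]
ft_force: [0.3, -0.7, -0.1]
grip_width: 0.0518
```

```bash
python3 - <<'E'
from ov import *
plan(.447,-.1425,-.022,.281+np.pi/2)
c=shot('wrist'); save(c,'w28.png')
plan(.447,-.1425,-.022,.281+np.pi/2)
E
```

```text
t 17.60 pos [ 0.4529 -0.1459 -0.0071] yang 1.839 q6 -2.50 q1 -0.57 F [ 0.3 -0.7 -0.1] w 0.0518 zax [ 0.112 -0.039 -0.993]
tool shift mm [ 6.2  5.8 14. ] spin(tool z down) -0.013
t 17.65 pos [ 0.4521 -0.1455 -0.0082] yang 1.839 q6 -2.50 q1 -0.57 F [ 0.1  0.8 -1.7] w 0.0524 zax [ 0.11  -0.037 -0.993]
tool shift mm [ 5.4  5.2 13. ] spin(tool z down) -0.013
```

View pics/w28.png

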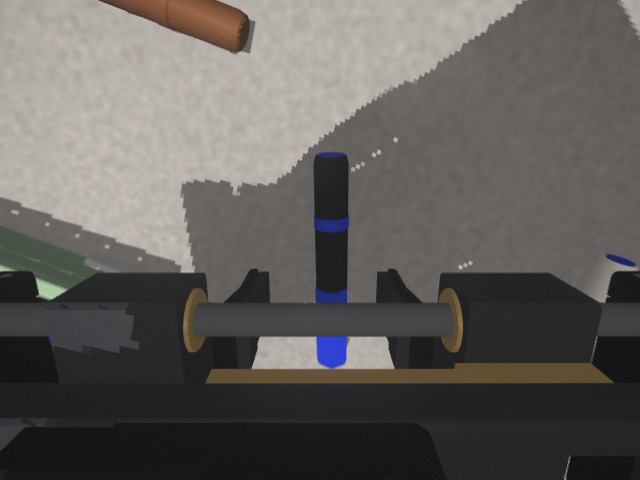

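Call:
play_rows(commands=[{"x": 3,"y": 4,"z": 7,"spin": -0.01},{"x": 2,"y": 2,"z": 5,"spin": 0},{"x": 0,"y": 0,"z": 1,"spin": 0}])

```text
time: 17.95
position: [0.4481, -0.1427, -0.0231]
tool_rot: [-0.137, 0.989, -0.026, 0.052]
ft_force: [-1.0, -0.6, 0.1]
grip_width: 0.0522
```

Call:
play_rows(commands=[{"x": 0,"y": 0,"z": 0.5,"spin": 0},{"x": 0,"y": 0,"z": 0.5,"spin": 0},{"x": 0,"y": 0,"z": 0.5,"spin": 0},{"x": 0,"y": 0,"z": 0.5,"spin": 0},{"x": 0,"y": 0,"z": 0,"spin": 0},{"x": 0,"y": 0,"z": 0,"spin": 0}], grip=0)

```text
time: 18.55
position: [0.4506, -0.1444, -0.023]
tool_rot: [-0.136, 0.989, -0.028, 0.055]
ft_force: [-0.1, -0.3, 0.3]
grip_width: 0.0175
```

```bash
python3 - <<'E'
from ov import *
plan(.447,-.1425,-.022,.281+np.pi/2)
E
```

```text
t 18.55 pos [ 0.4506 -0.1444 -0.023 ] yang 1.840 q6 -2.52 q1 -0.57 F [-0.1 -0.3  0.3] w 0.0175 zax [ 0.116 -0.041 -0.992]
tool shift mm [ 2.9  2.7 -1.5] spin(tool z down) -0.012
```

Call:
play_rows(commands=[{"x": 0,"y": 0,"z": -20,"spin": 0},{"x": 0,"y": 0,"z": -40,"spin": 0},{"x": 0,"y": 0,"z": -40,"spin": 0},{"x": 0,"y": 0,"z": -20,"spin": 0.12},{"x": 0,"y": 0,"z": 0,"spin": 0.13},{"x": 0,"y": 0,"z": 0,"spin": 0.12}])

```text
time: 19.15
position: [0.4357, -0.1391, 0.1003]
tool_rot: [0.055, 0.997, -0.017, 0.058]
ft_force: [-0.3, -0.6, -0.1]
grip_width: 0.0177
```

```bash
python3 - <<'E'
from ov import *
plan(.556,-.3758,.10,1.465)
E
```

```text
t 19.15 pos [ 0.4357 -0.1391  0.1003] yang 1.458 q6 -2.08 q1 -0.58 F [-0.3 -0.6 -0.1] w 0.0177 zax [ 0.114 -0.041 -0.993]
tool shift mm [-144.4 -221.6   23.7] spin(tool z down) -0.007
```

Call:
play_rows(commands=[{"x": -22,"y": -34,"z": 3,"spin": 0},{"x": -26,"y": -38,"z": 4,"spin": 0},{"x": -26,"y": -40,"z": 4,"spin": 0},{"x": -26,"y": -40,"z": 4,"spin": 0},{"x": -22,"y": -34,"z": 3,"spin": 0},{"x": -12,"y": -20,"z": 2,"spin": 0},{"x": -4,"y": -8,"z": 0,"spin": 0}])

```text
time: 19.85
position: [0.5485, -0.3706, 0.1002]
tool_rot: [0.055, 0.997, -0.015, 0.055]
ft_force: [-0.9, 0.7, -0.5]
grip_width: 0.0175
```

```bash
python3 - <<'E'
from ov import *
plan(.556,-.3758,.0,1.465)
c=shot('wrist'); overlay(c,'w29.png',.5575,-.335,-.106)
plan(.556,-.3758,.0,1.465)
E
```

```text
t 19.85 pos [ 0.5485 -0.3706  0.1002] yang 1.459 q6 -2.29 q1 -0.79 F [-0.9  0.7 -0.5] w 0.0175 zax [ 0.108 -0.036 -0.993]
tool shift mm [  3.2  -2.  100.6] spin(tool z down) -0.006
t 19.90 pos [ 0.5488 -0.3713  0.1005] yang 1.459 q6 -2.29 q1 -0.79 F [ 0.2 -1.9 -0.3] w 0.0178 zax [ 0.109 -0.037 -0.993]
tool shift mm [  3.7  -1.1 100.8] spin(tool z down) -0.006
```

View pics/w29.png

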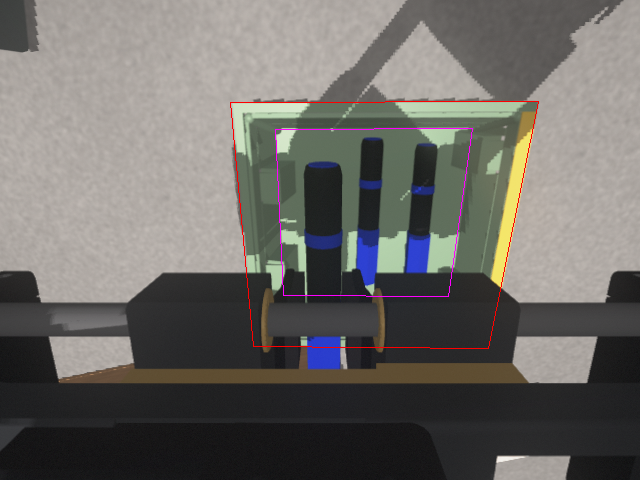

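Call:
play_rows(commands=[{"x": 2,"y": -1,"z": 25,"spin": 0},{"x": 2,"y": 0,"z": 30,"spin": 0},{"x": 2,"y": 0,"z": 25,"spin": 0},{"x": 1,"y": 0,"z": 10,"spin": 0}])

```text
time: 20.3
position: [0.5498, -0.3705, 0.0099]
tool_rot: [0.055, 0.997, -0.015, 0.055]
ft_force: [-0.2, 1.4, 0.1]
grip_width: 0.0178
```

```bash
python3 - <<'E'
from ov import *
plan(.556,-.3758,-.018,1.465)
c=shot('wrist'); overlay(c,'w30.png',.5575,-.335,-.106)
plan(.556,-.3758,-.018,1.465)
E
```

```text
t 20.30 pos [ 0.5498 -0.3705  0.0099] yang 1.460 q6 -2.31 q1 -0.79 F [-0.2  1.4  0.1] w 0.0178 zax [ 0.108 -0.035 -0.994]
tool shift mm [-3.6 -3.9 28.6] spin(tool z down) -0.005
t 20.35 pos [ 0.5493 -0.3699  0.009 ] yang 1.460 q6 -2.31 q1 -0.79 F [-0.3 -0.4 -1.1] w 0.0178 zax [ 0.107 -0.034 -0.994]
tool shift mm [-4.3 -4.5 27.8] spin(tool z down) -0.005
```

View pics/w30.png

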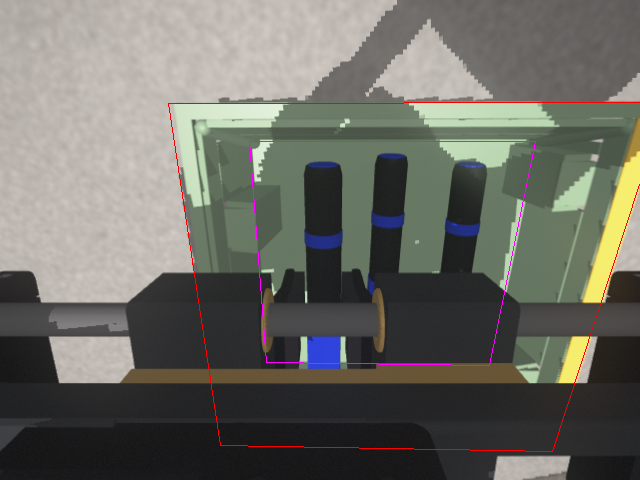

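Call:
play_rows(commands=[{"x": -3,"y": -5,"z": 4,"spin": 0},{"x": 0,"y": 0,"z": 8,"spin": 0}])

```text
time: 20.55
position: [0.5537, -0.3752, -0.0011]
tool_rot: [0.054, 0.997, -0.014, 0.055]
ft_force: [0.9, -0.5, -0.6]
grip_width: 0.0179
```

```bash
python3 - <<'E'
from ov import *
plan(.556,-.3758,-.018,1.465)
c=shot('scene'); save(c,'s31.png',(70,240,270,410),4)
plan(.556,-.3758,-.018,1.465)
E
```

```text
t 20.55 pos [ 0.5537 -0.3752 -0.0011] yang 1.461 q6 -2.31 q1 -0.79 F [ 0.9 -0.5 -0.6] w 0.0179 zax [ 0.108 -0.035 -0.994]
tool shift mm [-0.5  0.1 17.1] spin(tool z down) -0.004
t 20.60 pos [ 0.5529 -0.3742 -0.0026] yang 1.461 q6 -2.31 q1 -0.79 F [-0.7  1.3 -1. ] w 0.0175 zax [ 0.106 -0.033 -0.994]
tool shift mm [-1.6 -1.  15.7] spin(tool z down) -0.004
```

View pics/s31.png

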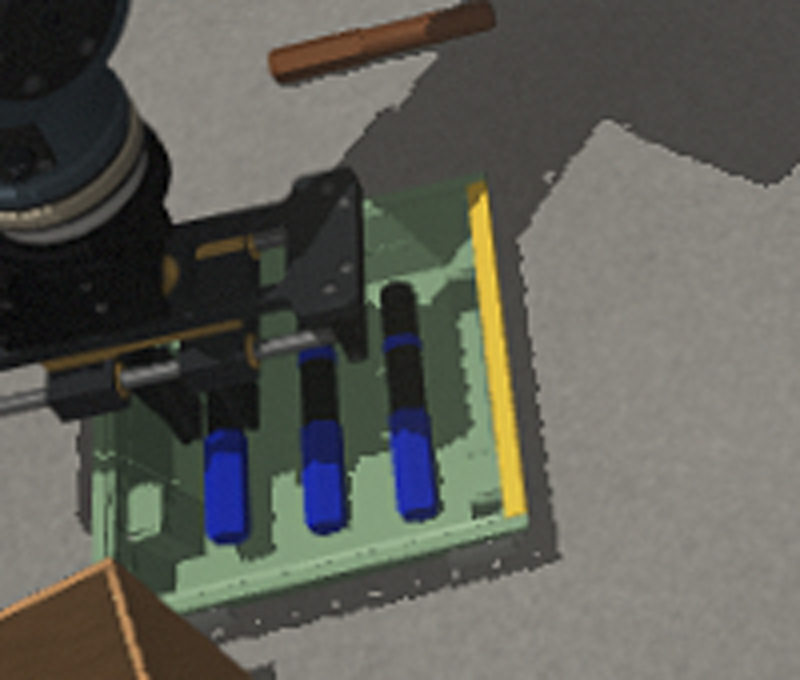

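Looks good; lowering and releasing.

Call:
play_rows(commands=[{"x": -1,"y": -1,"z": 8,"spin": 0},{"x": -1,"y": -1,"z": 6,"spin": 0},{"x": 0,"y": 0,"z": 2,"spin": 0}])

```text
time: 20.9
position: [0.5577, -0.378, -0.0175]
tool_rot: [0.054, 0.997, -0.015, 0.055]
ft_force: [-0.4, 0.5, -0.7]
grip_width: 0.0178
```

Call:
play_rows(commands=[{"x": 0,"y": 0,"z": 1,"spin": 0},{"x": 0,"y": 0,"z": 0.5,"spin": 0},{"x": 0,"y": 0,"z": 0,"spin": 0}], grip=0.3)

```text
time: 21.2
position: [0.5582, -0.3783, -0.019]
tool_rot: [0.054, 0.997, -0.015, 0.056]
ft_force: [0.7, -0.1, 0.1]
grip_width: 0.0256
```

Call:
play_rows(commands=[{"x": 0,"y": 0,"z": -20,"spin": 0},{"x": 0,"y": 0,"z": -40,"spin": 0},{"x": 0,"y": 0,"z": -45,"spin": 0},{"x": 0,"y": 0,"z": -35,"spin": 0}])

```text
time: 21.6
position: [0.5395, -0.3703, 0.1179]
tool_rot: [0.054, 0.997, -0.01, 0.051]
ft_force: [-0.5, -0.3, -0.7]
grip_width: 0.0261
```

```bash
python3 - <<'E'
from ov import *
c=shot('wrist'); save(c,'w32.png')
plan(.531,.3085,.17,-.271+np.pi/2,half=False)
s=shot('scene'); save(s,'s32.png')
E
```

```text
t 21.65 pos [ 0.5419 -0.3729  0.1242] yang 1.461 q6 -2.30 q1 -0.80 F [0.9 0.2 4. ] w 0.0257 zax [ 0.107 -0.033 -0.994]
tool shift mm [ 78.3 675.  -69.2] spin(tool z down) 0.161
```

View pics/w32.png

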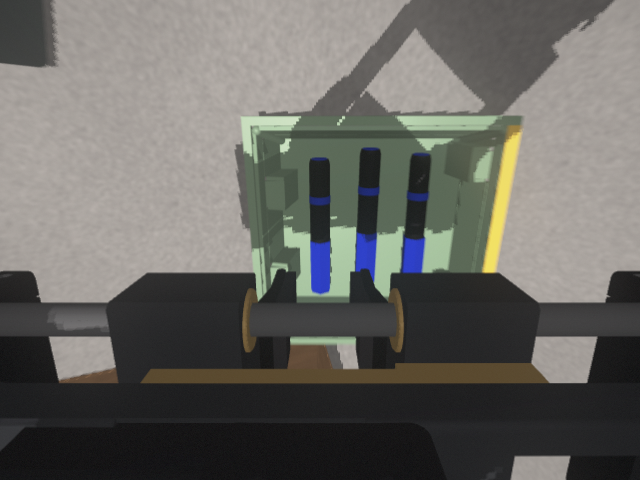

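View pics/s32.png

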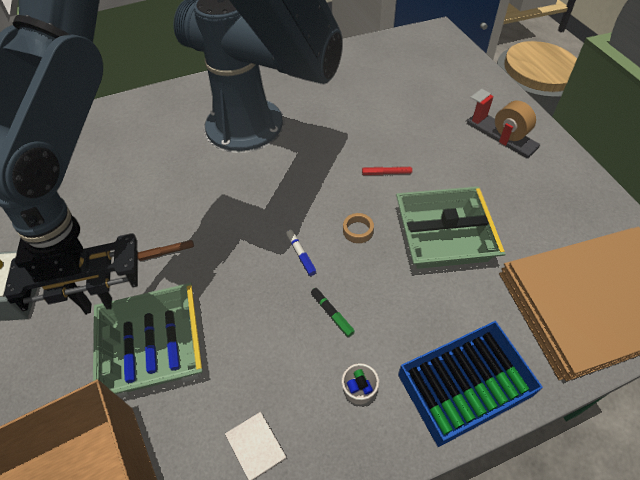

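```bash
python3 - <<'E'
from ov import *
plan(.385,-.125,.15,1.461,half=False); print(robot.get_obs()['q'].round(3))
E
```

```text
t 21.70 pos [ 0.5422 -0.3731  0.122 ] yang 1.461 q6 -2.30 q1 -0.80 F [ 1.1 -0.3 -0.1] w 0.0260 zax [ 0.107 -0.033 -0.994]
tool shift mm [178.7 228.7 -52.9] spin(tool z down) -0.000
[-0.8    0.602  1.504  0.067  0.938 -2.299]
```

Call:
play_rows(commands=[{"x": 22,"y": 28,"z": -8,"spin": 0},{"x": 28,"y": 36,"z": -8,"spin": 0},{"x": 28,"y": 36,"z": -8,"spin": 0},{"x": 28,"y": 36,"z": -8,"spin": 0},{"x": 28,"y": 36,"z": -8,"spin": 0},{"x": 24,"y": 30,"z": -7,"spin": 0},{"x": 18,"y": 22,"z": -4,"spin": 0}])

```text
time: 22.4
position: [0.3829, -0.1257, 0.1459]
tool_rot: [0.057, 0.997, -0.016, 0.056]
ft_force: [0.2, -0.6, -0.0]
grip_width: 0.0263
```

```bash
python3 - <<'E'
from ov import *
plan(.355,-.11,.15,1.461,half=False); print(robot.get_obs()['q'].round(3))
E
```

```text
t 22.40 pos [ 0.3829 -0.1257  0.1459] yang 1.456 q6 -2.12 q1 -0.63 F [ 0.2 -0.6 -0. ] w 0.0263 zax [ 0.111 -0.038 -0.993]
tool shift mm [28.8 12.2 -7.8] spin(tool z down) -0.005
[-0.626  0.259  2.101  0.054  0.67  -2.124]
```

Call:
play_rows(commands=[{"x": 30,"y": 12,"z": -3,"spin": 0},{"x": 30,"y": 12,"z": -3,"spin": 0},{"x": 20,"y": 8,"z": 0,"spin": 0}])

```text
time: 22.7
position: [0.3027, -0.0799, 0.1412]
tool_rot: [0.055, 0.997, -0.015, 0.056]
ft_force: [0.2, -0.3, -0.6]
grip_width: 0.0262
```

```bash
python3 - <<'E'
from ov import *
plan(.295,-.09,.15,1.461,half=False); print(robot.get_obs()['q'].round(3))
E
```

```text
t 22.70 pos [ 0.3027 -0.0799  0.1412] yang 1.460 q6 -2.19 q1 -0.67 F [ 0.2 -0.3 -0.6] w 0.0262 zax [ 0.11  -0.037 -0.993]
tool shift mm [  5.5 -11.1  -9.2] spin(tool z down) -0.001
[-0.666  0.154  2.302  0.071  0.577 -2.186]
```

Call:
play_rows(commands=[{"x": 20,"y": 6,"z": 0,"spin": 0},{"x": 20,"y": 6,"z": 0,"spin": 0},{"x": 20,"y": 6,"z": 0,"spin": 0}])

```text
time: 23.0
position: [0.2444, -0.0532, 0.136]
tool_rot: [0.053, 0.997, -0.014, 0.054]
ft_force: [-41.1, 37.4, -5.1]
grip_width: 0.0262
```

```bash
python3 - <<'E'
from ov import *
plan(.295,-.09,.15,1.461,half=False); print(robot.get_obs()['q'].round(3))
E
```

```text
t 23.00 pos [ 0.2444 -0.0532  0.136 ] yang 1.462 q6 -2.29 q1 -0.75 F [-41.1  37.4  -5.1] w 0.0262 zax [ 0.105 -0.034 -0.994]
tool shift mm [-55.4 -31.4  -7.3] spin(tool z down) 0.001
[-0.746  0.081  2.443  0.094  0.518 -2.29 ]
```

Call:
play_rows(commands=[{"x": -15,"y": -6,"z": 0,"spin": 0},{"x": -25,"y": -10,"z": 0,"spin": 0}])

```text
time: 23.2
position: [0.278, -0.0702, 0.1402]
tool_rot: [0.055, 0.997, -0.012, 0.051]
ft_force: [1.4, 0.0, -0.1]
grip_width: 0.0264
```

```bash
python3 - <<'E'
from ov import *
plan(.531,.3085,.17,-.271+np.pi/2,half=False); print(robot.get_obs()['q'].round(3))
s=shot('scene'); save(s,'s33.png')
E
```

```text
t 23.20 pos [ 0.278  -0.0702  0.1402] yang 1.460 q6 -2.22 q1 -0.70 F [ 1.4  0.  -0.1] w 0.0264 zax [ 0.101 -0.031 -0.994]
tool shift mm [-212.5  403.6  -15.6] spin(tool z down) 0.161
[-0.699  0.124  2.352  0.077  0.57  -2.223]
```

View pics/s33.png

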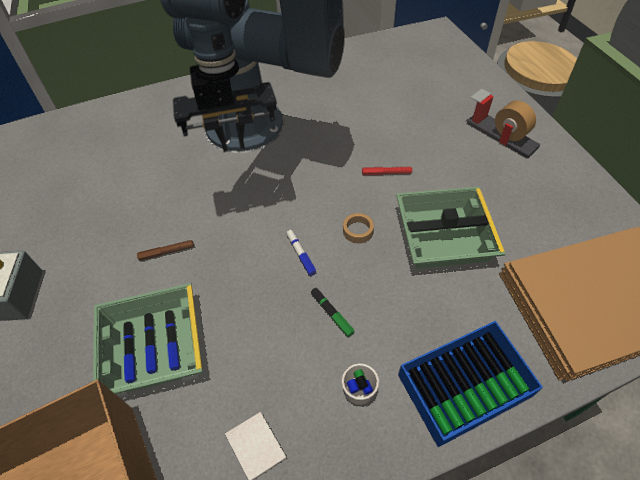

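Call:
play_rows(commands=[{"x": -20,"y": 38,"z": -2,"spin": 0},{"x": -22,"y": 43,"z": -2,"spin": 0},{"x": -22,"y": 43,"z": -2,"spin": 0},{"x": -22,"y": 43,"z": -2,"spin": 0},{"x": -22,"y": 43,"z": -2,"spin": 0},{"x": -22,"y": 43,"z": -2,"spin": 0},{"x": -22,"y": 43,"z": -2,"spin": 0.08},{"x": -22,"y": 40,"z": -2,"spin": 0.08}], grip=0.6)

```text
time: 24.05
position: [0.506, 0.2368, 0.1672]
tool_rot: [0.148, 0.987, -0.014, 0.057]
ft_force: [0.5, -0.5, -0.2]
grip_width: 0.0519
```

```bash
python3 - <<'E'
from ov import *
plan(.531,.3085,.17,-.271+np.pi/2,half=False); print(robot.get_obs()['q'].round(3))
E
```

```text
t 24.05 pos [0.506  0.2368 0.1672] yang 1.273 q6 -0.94 q1 0.28 F [ 0.5 -0.5 -0.2] w 0.0519 zax [ 0.109 -0.045 -0.993]
tool shift mm [-3.3 75.9 -3.3] spin(tool z down) -0.027
[ 0.283  0.433  1.689 -0.092  0.93  -0.939]
```

Now a test of whether fast-up followed by slow-down reduces the tilt.

Call:
play_rows(commands=[{"x": 0,"y": 32,"z": 0,"spin": 0},{"x": 0,"y": 30,"z": 0,"spin": 0},{"x": 0,"y": 10,"z": -50,"spin": 0},{"x": 0,"y": 0,"z": -50,"spin": 0},{"x": 0,"y": 0,"z": 0,"spin": 0},{"x": 0,"y": 0,"z": 0,"spin": 0}])

```text
time: 24.65
position: [0.5178, 0.3192, 0.2585]
tool_rot: [0.144, 0.988, -0.016, 0.053]
ft_force: [-0.4, 0.1, -0.6]
grip_width: 0.052
```

```bash
python3 - <<'E'
from ov import *
plan(.531,.3085,.17,-.271+np.pi/2,half=False)
E
```

```text
t 24.65 pos [0.5178 0.3192 0.2585] yang 1.281 q6 -0.84 q1 0.42 F [-0.4  0.1 -0.6] w 0.0520 zax [ 0.1   -0.047 -0.994]
tool shift mm [-6.  -5.  89.8] spin(tool z down) -0.019
```

Call:
play_rows(commands=[{"x": 0,"y": 0,"z": 12,"spin": 0},{"x": 0,"y": 0,"z": 12,"spin": 0},{"x": 0,"y": 0,"z": 12,"spin": 0},{"x": 0,"y": 0,"z": 12,"spin": 0},{"x": 0,"y": 0,"z": 12,"spin": 0},{"x": 0,"y": 0,"z": 12,"spin": 0},{"x": 0,"y": 0,"z": 12,"spin": 0}])

```text
time: 25.35
position: [0.5229, 0.3114, 0.162]
tool_rot: [0.145, 0.988, -0.019, 0.048]
ft_force: [0.3, 0.3, -0.7]
grip_width: 0.052
```

```bash
python3 - <<'E'
from ov import *
plan(.531,.3085,.17,-.271+np.pi/2,half=False)
E
```

```text
t 25.35 pos [0.5229 0.3114 0.162 ] yang 1.279 q6 -0.83 q1 0.40 F [ 0.3  0.3 -0.7] w 0.0520 zax [ 0.089 -0.051 -0.995]
tool shift mm [-9.4 -0.6 -7.1] spin(tool z down) -0.021
```

Call:
play_rows(commands=[{"x": 8,"y": -46,"z": -5,"spin": 0},{"x": 8,"y": -48,"z": -5,"spin": 0},{"x": 8,"y": -48,"z": -5,"spin": 0},{"x": 8,"y": -48,"z": -5,"spin": 0},{"x": 8,"y": -48,"z": -3,"spin": 0},{"x": 8,"y": -48,"z": -3,"spin": 0},{"x": 8,"y": -48,"z": 0,"spin": 0},{"x": 8,"y": -48,"z": 0,"spin": 0}])

```text
time: 26.15
position: [0.35, -0.0415, 0.1841]
tool_rot: [0.138, 0.989, -0.02, 0.05]
ft_force: [0.6, -2.1, -0.7]
grip_width: 0.0522
```

```bash
python3 - <<'E'
from ov import *
plan(.50,-.28,.2,-.271+np.pi/2,half=False)
E
```

```text
t 26.15 pos [ 0.35   -0.0415  0.1841] yang 1.293 q6 -1.71 q1 -0.43 F [ 0.6 -2.1 -0.7] w 0.0522 zax [ 0.093 -0.053 -0.994]
tool shift mm [-209.8 -188.5   10.9] spin(tool z down) -0.007
```

Call:
play_rows(commands=[{"x": -30,"y": -38,"z": 0,"spin": 0},{"x": -32,"y": -38,"z": 0,"spin": 0},{"x": -34,"y": -36,"z": 0,"spin": 0},{"x": -34,"y": -36,"z": 0,"spin": 0},{"x": 0,"y": 0,"z": -50,"spin": 0},{"x": 0,"y": 0,"z": -50,"spin": 0},{"x": 0,"y": 0,"z": -30,"spin": 0},{"x": 0,"y": 0,"z": 0,"spin": 0}])

```text
time: 26.95
position: [0.4181, -0.2267, 0.3227]
tool_rot: [0.146, 0.988, -0.015, 0.041]
ft_force: [-0.2, -0.6, -0.4]
grip_width: 0.0524
```

```bash
python3 - <<'E'
from ov import *
plan(.50,-.28,.2,-.271+np.pi/2,half=False)
E
```

```text
t 26.95 pos [ 0.4181 -0.2267  0.3227] yang 1.277 q6 -2.03 q1 -0.75 F [-0.2 -0.6 -0.4] w 0.0524 zax [ 0.076 -0.042 -0.996]
tool shift mm [-83.1 -25.1 130.7] spin(tool z down) -0.022
```

Call:
play_rows(commands=[{"x": 0,"y": 0,"z": 12,"spin": 0},{"x": 0,"y": 0,"z": 12,"spin": 0},{"x": 0,"y": 0,"z": 12,"spin": 0},{"x": 0,"y": 0,"z": 12,"spin": 0}])

```text
time: 27.35
position: [0.4222, -0.2294, 0.2722]
tool_rot: [0.146, 0.988, -0.017, 0.042]
ft_force: [-0.1, 0.2, 0.1]
grip_width: 0.0521
```

```bash
python3 - <<'E'
from ov import *
plan(.50,-.28,.2,-.271+np.pi/2,half=False)
E
```

```text
t 27.35 pos [ 0.4222 -0.2294  0.2722] yang 1.277 q6 -2.03 q1 -0.75 F [-0.1  0.2  0.1] w 0.0521 zax [ 0.079 -0.045 -0.996]
tool shift mm [-82.3 -24.3  80.3] spin(tool z down) -0.023
```

Call:
play_rows(commands=[{"x": 0,"y": 0,"z": 0,"spin": 0},{"x": 0,"y": 0,"z": 0,"spin": 0},{"x": 0,"y": 0,"z": 0,"spin": 0},{"x": 0,"y": 0,"z": 0,"spin": 0}])

```text
time: 27.75
position: [0.4203, -0.2276, 0.2684]
tool_rot: [0.146, 0.988, -0.015, 0.039]
ft_force: [-0.1, -0.8, 0.6]
grip_width: 0.0522
```

```bash
python3 - <<'E'
from ov import *
plan(.50,-.28,.2,-.271+np.pi/2,half=False)
E
```

```text
t 27.75 pos [ 0.4203 -0.2276  0.2684] yang 1.277 q6 -2.03 q1 -0.75 F [-0.1 -0.8  0.6] w 0.0522 zax [ 0.073 -0.041 -0.996]
tool shift mm [-85.5 -25.9  76.2] spin(tool z down) -0.023
```

Call:
play_rows(commands=[{"x": 0,"y": 0,"z": -25,"spin": 0},{"x": 0,"y": 0,"z": 0,"spin": 0},{"x": 0,"y": 0,"z": -1,"spin": 0},{"x": 0,"y": 0,"z": -1,"spin": 0},{"x": 0,"y": 0,"z": -1,"spin": 0},{"x": 0,"y": 0,"z": -1,"spin": 0},{"x": 0,"y": 0,"z": -1,"spin": 0},{"x": 0,"y": 0,"z": -1,"spin": 0}])

```text
time: 28.55
position: [0.4175, -0.2259, 0.2993]
tool_rot: [0.146, 0.988, -0.014, 0.039]
ft_force: [-1.5, 0.2, -0.1]
grip_width: 0.0523
```

Call:
play_rows(commands=[{"x": 0,"y": 0,"z": -25,"spin": 0},{"x": 0,"y": 0,"z": 0,"spin": 0},{"x": 0,"y": 0,"z": -1,"spin": 0},{"x": 0,"y": 0,"z": -1,"spin": 0},{"x": 0,"y": 0,"z": -1,"spin": 0},{"x": 0,"y": 0,"z": -1,"spin": 0},{"x": 0,"y": 0,"z": -1,"spin": 0},{"x": 0,"y": 0,"z": -1,"spin": 0}])

```text
time: 29.35
position: [0.4138, -0.2233, 0.3277]
tool_rot: [0.146, 0.989, -0.012, 0.036]
ft_force: [-0.2, 1.0, 0.2]
grip_width: 0.0521
```

```bash
python3 - <<'E'
from ov import *
plan(.50,-.28,.2,-.271+np.pi/2,half=False)
E
```

```text
t 29.35 pos [ 0.4138 -0.2233  0.3277] yang 1.277 q6 -2.03 q1 -0.75 F [-0.2  1.   0.2] w 0.0521 zax [ 0.067 -0.035 -0.997]
tool shift mm [-89.1 -27.5 135.2] spin(tool z down) -0.023
```

Call:
play_rows(commands=[{"x": 0,"y": 0,"z": 20,"spin": 0},{"x": 0,"y": 0,"z": 25,"spin": 0},{"x": 0,"y": 0,"z": 25,"spin": 0},{"x": 0,"y": 0,"z": 25,"spin": 0},{"x": 0,"y": 0,"z": 20,"spin": 0},{"x": 0,"y": 0,"z": 0,"spin": 0},{"x": 0,"y": 0,"z": 0,"spin": 0},{"x": 0,"y": 0,"z": 0,"spin": 0}])

```text
time: 30.15
position: [0.4242, -0.2297, 0.2123]
tool_rot: [0.146, 0.988, -0.014, 0.039]
ft_force: [0.8, -0.2, 0.3]
grip_width: 0.0522
```

```bash
python3 - <<'E'
from ov import *
plan(.50,-.28,.2,-.271+np.pi/2,half=False)
E
```

```text
t 30.15 pos [ 0.4242 -0.2297  0.2123] yang 1.277 q6 -2.03 q1 -0.74 F [ 0.8 -0.2  0.3] w 0.0522 zax [ 0.073 -0.04  -0.997]
tool shift mm [-85.8 -26.   19.8] spin(tool z down) -0.023
```

Call:
play_rows(commands=[{"x": 0,"y": 0,"z": -50,"spin": 0},{"x": 0,"y": 0,"z": -50,"spin": 0},{"x": 0,"y": 0,"z": 0,"spin": 0}])

```text
time: 30.45
position: [0.4176, -0.2265, 0.3167]
tool_rot: [0.146, 0.988, -0.015, 0.04]
ft_force: [0.6, -1.6, 0.3]
grip_width: 0.0523
```

```bash
python3 - <<'E'
from ov import *
plan(.50,-.28,.2,-.271+np.pi/2,half=False)
E
```

```text
t 30.45 pos [ 0.4176 -0.2265  0.3167] yang 1.277 q6 -2.03 q1 -0.75 F [ 0.6 -1.6  0.3] w 0.0523 zax [ 0.074 -0.041 -0.996]
tool shift mm [-84.3 -25.2 124.6] spin(tool z down) -0.023
```

```bash
python3 - <<'E'
from ov import *
plan(.533,.308,.17,-.271+np.pi/2,half=False)
E
```

```text
t 30.45 pos [ 0.4176 -0.2265  0.3167] yang 1.277 q6 -2.03 q1 -0.75 F [ 0.6 -1.6  0.3] w 0.0523 zax [ 0.074 -0.041 -0.996]
tool shift mm [ 55.5 547.6 132.6] spin(tool z down) -0.023
```

Call:
play_rows(commands=[{"x": 5,"y": 45,"z": 10,"spin": 0},{"x": 5,"y": 48,"z": 10,"spin": 0},{"x": 5,"y": 48,"z": 10,"spin": 0},{"x": 5,"y": 48,"z": 10,"spin": 0},{"x": 5,"y": 48,"z": 10,"spin": 0},{"x": 5,"y": 48,"z": 10,"spin": 0},{"x": 5,"y": 48,"z": 10,"spin": 0},{"x": 5,"y": 48,"z": 10,"spin": 0}])

```text
time: 31.25
position: [0.5087, 0.1443, 0.2351]
tool_rot: [0.153, 0.986, -0.021, 0.057]
ft_force: [0.9, -0.9, -0.2]
grip_width: 0.052
```

```bash
python3 - <<'E'
from ov import *
plan(.533,.308,.17,-.271+np.pi/2,half=False)
E
```

```text
t 31.25 pos [0.5087 0.1443 0.2351] yang 1.262 q6 -1.12 q1 0.11 F [ 0.9 -0.9 -0.2] w 0.0520 zax [ 0.106 -0.058 -0.993]
tool shift mm [ 33.8 164.8  57.7] spin(tool z down) -0.038
```

Call:
play_rows(commands=[{"x": 4,"y": 24,"z": 7,"spin": -0.02},{"x": 4,"y": 20,"z": 7,"spin": -0.02},{"x": 4,"y": 20,"z": 7,"spin": 0},{"x": 4,"y": 20,"z": 7,"spin": 0},{"x": 4,"y": 20,"z": 7,"spin": 0},{"x": 4,"y": 20,"z": 7,"spin": 0},{"x": 4,"y": 20,"z": 7,"spin": 0},{"x": 4,"y": 15,"z": 7,"spin": 0}])

```text
time: 32.05
position: [0.5311, 0.3169, 0.1748]
tool_rot: [0.128, 0.99, -0.018, 0.063]
ft_force: [-0.4, -0.1, 0.2]
grip_width: 0.052
```

```bash
python3 - <<'E'
from ov import *
c=shot('wrist'); overlay(c,'w34.png',.532,.309,-.271)
plan(.533,.308,.12,-.271+np.pi/2,half=False)
E
```

```text
t 32.10 pos [0.5305 0.3188 0.1734] yang 1.312 q6 -0.85 q1 0.41 F [ 0.9  1.9 -0.3] w 0.0522 zax [ 0.119 -0.051 -0.992]
tool shift mm [ 1.7 -8.8 53.8] spin(tool z down) 0.012
```

View pics/w34.png

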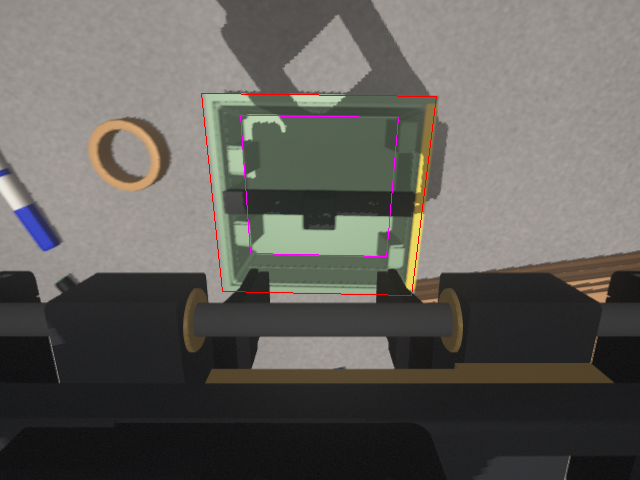

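Call:
play_rows(commands=[{"x": 0,"y": 0,"z": 0,"spin": 0},{"x": 0,"y": 0,"z": 0,"spin": 0},{"x": 0,"y": 0,"z": 0,"spin": 0},{"x": 0,"y": 0,"z": 0,"spin": 0},{"x": 0,"y": 0,"z": 0,"spin": 0},{"x": 0,"y": 0,"z": 0,"spin": 0}])

```text
time: 32.7
position: [0.5308, 0.3162, 0.175]
tool_rot: [0.129, 0.989, -0.018, 0.063]
ft_force: [-0.1, 0.7, -0.2]
grip_width: 0.0524
```

```bash
python3 - <<'E'
from ov import *
plan(.533,.308,.12,-.271+np.pi/2,half=False); print(robot.get_obs()['q'].round(4))
E
```

```text
t 32.70 pos [0.5308 0.3162 0.175 ] yang 1.311 q6 -0.85 q1 0.41 F [-0.1  0.7 -0.2] w 0.0524 zax [ 0.121 -0.052 -0.991]
tool shift mm [ 3.  -6.4 55.2] spin(tool z down) 0.011
[ 0.41    0.5014  1.5319 -0.1123  1.0206 -0.8475]
```

Call:
play_rows(commands=[{"x": 0,"y": 0,"z": 0,"spin": 0},{"x": 0,"y": 0,"z": 0,"spin": 0},{"x": 0,"y": 0,"z": 0,"spin": 0},{"x": 0,"y": 0,"z": 0,"spin": 0}])

```text
time: 33.1
position: [0.5311, 0.3157, 0.1754]
tool_rot: [0.129, 0.989, -0.018, 0.063]
ft_force: [0.1, 0.1, -0.4]
grip_width: 0.052
```

```bash
python3 - <<'E'
from ov import *
plan(.533,.308,.12,-.271+np.pi/2,half=False); print(robot.get_obs()['q'].round(4))
E
```

```text
t 33.10 pos [0.5311 0.3157 0.1754] yang 1.310 q6 -0.85 q1 0.41 F [ 0.1  0.1 -0.4] w 0.0520 zax [ 0.121 -0.052 -0.991]
tool shift mm [ 3.4 -5.9 55.5] spin(tool z down) 0.010
[ 0.4091  0.5007  1.5321 -0.1123  1.0207 -0.8475]
```

```bash
python3 - <<'E'
from ov import *
plan(.535,.308,.06,-.271+np.pi/2,half=False)
E
```

```text
t 33.10 pos [0.5311 0.3157 0.1754] yang 1.310 q6 -0.85 q1 0.41 F [ 0.1  0.1 -0.4] w 0.0520 zax [ 0.121 -0.052 -0.991]
tool shift mm [  9.3  -4.3 115.2] spin(tool z down) 0.010
```

Call:
play_rows(commands=[{"x": 1,"y": -1,"z": 15,"spin": 0.01},{"x": 1,"y": -1,"z": 15,"spin": 0},{"x": 1,"y": -1,"z": 15,"spin": 0},{"x": 1,"y": -1,"z": 15,"spin": 0},{"x": 1,"y": 0,"z": 15,"spin": 0},{"x": 2,"y": 0,"z": 15,"spin": 0},{"x": 2,"y": 0,"z": 10,"spin": 0}])

```text
time: 33.8
position: [0.5366, 0.3107, 0.0743]
tool_rot: [0.134, 0.989, -0.016, 0.067]
ft_force: [0.6, 0.3, -0.4]
grip_width: 0.0525
```

```bash
python3 - <<'E'
from ov import *
plan(.535,.308,.031,-.271+np.pi/2,half=False)
c=shot('wrist'); overlay(c,'w35.png',.532,.309,-.271)
s=shot('scene'); save(s,'s35.png',(370,140,540,280),4)
plan(.535,.308,.031,-.271+np.pi/2,half=False)
E
```

```text
t 33.80 pos [0.5366 0.3107 0.0743] yang 1.301 q6 -0.82 q1 0.40 F [ 0.6  0.3 -0.4] w 0.0525 zax [ 0.128 -0.049 -0.991]
tool shift mm [ 6.7 -2.4 42.8] spin(tool z down) 0.001
t 33.90 pos [0.5356 0.3104 0.0737] yang 1.301 q6 -0.82 q1 0.40 F [-0.  -0.2 -0.6] w 0.0520 zax [ 0.126 -0.05  -0.991]
tool shift mm [ 5.7 -1.8 42.4] spin(tool z down) 0.001
```

View pics/w35.png

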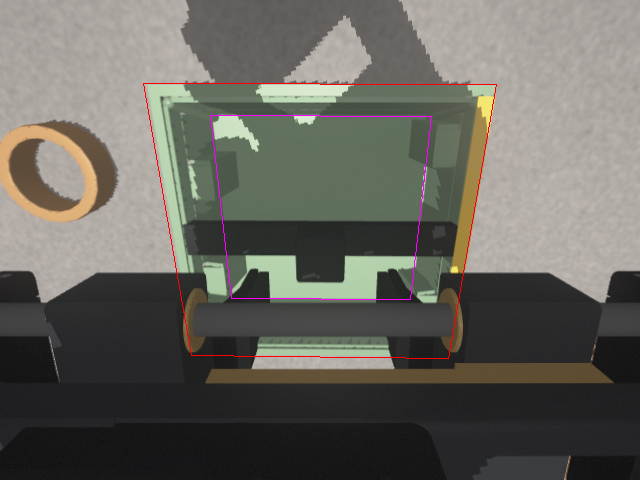

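View pics/s35.png

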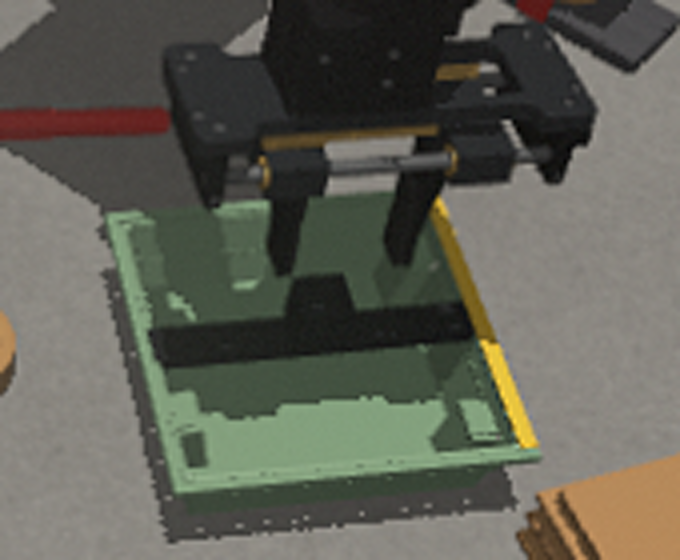

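Call:
play_rows(commands=[{"x": 2,"y": -1,"z": 12,"spin": 0},{"x": 2,"y": -1,"z": 12,"spin": 0},{"x": 2,"y": 0,"z": 8,"spin": 0}])

```text
time: 34.2
position: [0.5356, 0.3094, 0.0418]
tool_rot: [0.134, 0.989, -0.015, 0.068]
ft_force: [0.1, 0.7, -0.6]
grip_width: 0.0523
```

```bash
python3 - <<'E'
from ov import *
plan(.535,.308,.032,-.271+np.pi/2,half=False)
s=shot('scene'); save(s,'s36.png',(370,140,540,280),4)
plan(.535,.308,.032,-.271+np.pi/2,half=False)
E
```

```text
t 34.20 pos [0.5356 0.3094 0.0418] yang 1.301 q6 -0.80 q1 0.40 F [ 0.1  0.7 -0.6] w 0.0523 zax [ 0.131 -0.047 -0.99 ]
tool shift mm [ 1.6 -1.5  9.7] spin(tool z down) 0.001
t 34.25 pos [0.5343 0.309  0.0403] yang 1.301 q6 -0.80 q1 0.40 F [-0.8 -0.8 -1.5] w 0.0523 zax [ 0.128 -0.048 -0.991]
tool shift mm [ 0.2 -0.7  8.4] spin(tool z down) 0.001
```

View pics/s36.png

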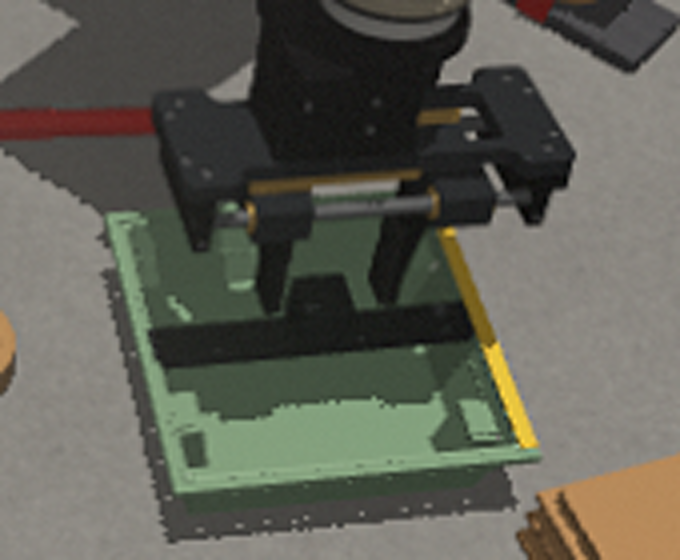

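Call:
play_rows(commands=[{"x": 0,"y": -1,"z": 6,"spin": 0},{"x": 1,"y": 0,"z": 2,"spin": 0}])

```text
time: 34.45
position: [0.5341, 0.3078, 0.0314]
tool_rot: [0.134, 0.989, -0.015, 0.067]
ft_force: [0.7, 0.2, 0.6]
grip_width: 0.052
```

Call:
play_rows(commands=[{"x": 0,"y": 0,"z": 0,"spin": 0},{"x": 0,"y": 0,"z": 0,"spin": 0},{"x": 0,"y": 0,"z": 0,"spin": 0},{"x": 0,"y": 0,"z": 0,"spin": 0},{"x": 0,"y": 0,"z": 0,"spin": 0}], grip=0.15, newtons=25)

```text
time: 34.95
position: [0.5347, 0.3083, 0.0319]
tool_rot: [0.134, 0.989, -0.015, 0.067]
ft_force: [-0.7, 0.2, -2.8]
grip_width: 0.0275
```

```bash
python3 - <<'E'
from ov import *
plan(.535,.308,.032,-.271+np.pi/2,half=False)
s=shot('scene'); save(s,'s37.png',(370,140,540,280),4)
E
```

```text
t 34.95 pos [0.5347 0.3083 0.0319] yang 1.301 q6 -0.80 q1 0.39 F [-0.7  0.2 -2.8] w 0.0275 zax [ 0.129 -0.047 -0.99 ]
tool shift mm [-0.4 -0.2 -0.1] spin(tool z down) 0.001
```

View pics/s37.png

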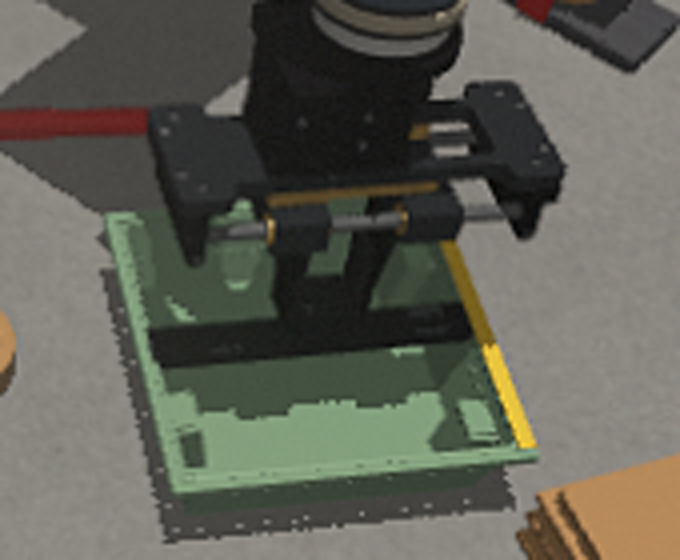

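Call:
play_rows(commands=[{"x": 0,"y": 0,"z": -10,"spin": 0},{"x": 0,"y": 0,"z": -20,"spin": 0},{"x": 0,"y": -8,"z": -25,"spin": 0},{"x": -3,"y": -12,"z": -25,"spin": 0},{"x": -3,"y": -12,"z": -20,"spin": 0}])

```text
time: 35.5
position: [0.5137, 0.2794, 0.1319]
tool_rot: [0.133, 0.989, -0.018, 0.062]
ft_force: [-0.7, -0.1, -3.2]
grip_width: 0.0277
```

```bash
python3 - <<'E'
from ov import *
plan(.525,.27,.13,1.465+np.pi,half=False)
s=shot('scene'); save(s,'s38.png',(340,100,540,280),4)
plan(.525,.27,.13,1.465+np.pi,half=False)
E
```

```text
t 35.50 pos [0.5137 0.2794 0.1319] yang 1.302 q6 -0.87 q1 0.36 F [-0.7 -0.1 -3.2] w 0.0277 zax [ 0.117 -0.052 -0.992]
tool shift mm [-13.1  -6.1   3.7] spin(tool z down) 2.979
t 35.55 pos [0.5147 0.2783 0.1351] yang 1.302 q6 -0.87 q1 0.36 F [ 0.3 -1.5 -1.8] w 0.0281 zax [ 0.121 -0.052 -0.991]
tool shift mm [-11.4  -5.2   6.7] spin(tool z down) 2.979
```

View pics/s38.png

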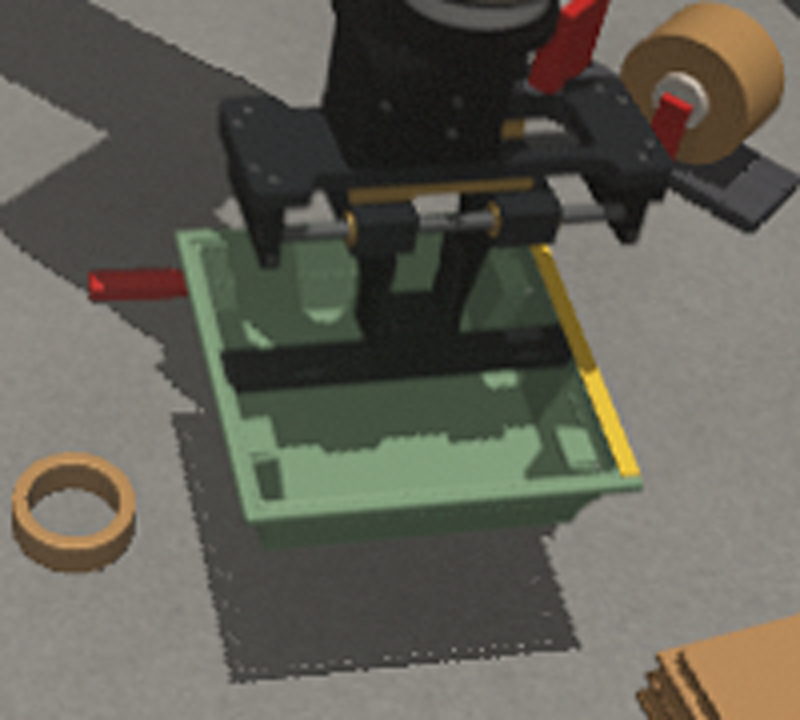

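Call:
play_rows(commands=[{"x": 0,"y": 0,"z": 0,"spin": 0.08},{"x": 0,"y": 0,"z": 0,"spin": 0.14},{"x": 0,"y": 0,"z": 0,"spin": 0.14},{"x": 0,"y": 0,"z": 0,"spin": 0.14},{"x": 0,"y": 0,"z": 0,"spin": 0.14},{"x": 0,"y": 0,"z": 0,"spin": 0.14},{"x": 0,"y": 0,"z": 0,"spin": 0.14},{"x": 0,"y": 0,"z": 0,"spin": 0.14}])

```text
time: 36.35
position: [0.5109, 0.2785, 0.1352]
tool_rot: [0.632, 0.772, 0.017, 0.062]
ft_force: [0.0, -1.0, -2.9]
grip_width: 0.0278
```

Call:
play_rows(commands=[{"x": 0,"y": 0,"z": 0,"spin": 0.14},{"x": 0,"y": 0,"z": 0,"spin": 0.14},{"x": 0,"y": 0,"z": 0,"spin": 0.14},{"x": 0,"y": 0,"z": 0,"spin": 0.14},{"x": 0,"y": 0,"z": 0,"spin": 0.14},{"x": 0,"y": 0,"z": 0,"spin": 0.14},{"x": 0,"y": 0,"z": 0,"spin": 0.14},{"x": 0,"y": 0,"z": 0,"spin": 0.14}])

```text
time: 37.15
position: [0.5052, 0.2791, 0.1311]
tool_rot: [0.954, 0.295, 0.043, 0.041]
ft_force: [-1.0, -0.3, -2.8]
grip_width: 0.0279
```

```bash
python3 - <<'E'
from ov import *
plan(.51,.27,.10,1.465+np.pi,half=False)
s=shot('scene'); save(s,'s39.png',(340,100,540,280),4)
E
```

```text
t 37.15 pos [0.5052 0.2791 0.1311] yang -0.974 q6 1.40 q1 0.36 F [-1.  -0.3 -2.8] w 0.0279 zax [ 0.107 -0.053 -0.993]
tool shift mm [-3.   6.9 31.8] spin(tool z down) 0.703
```

View pics/s39.png

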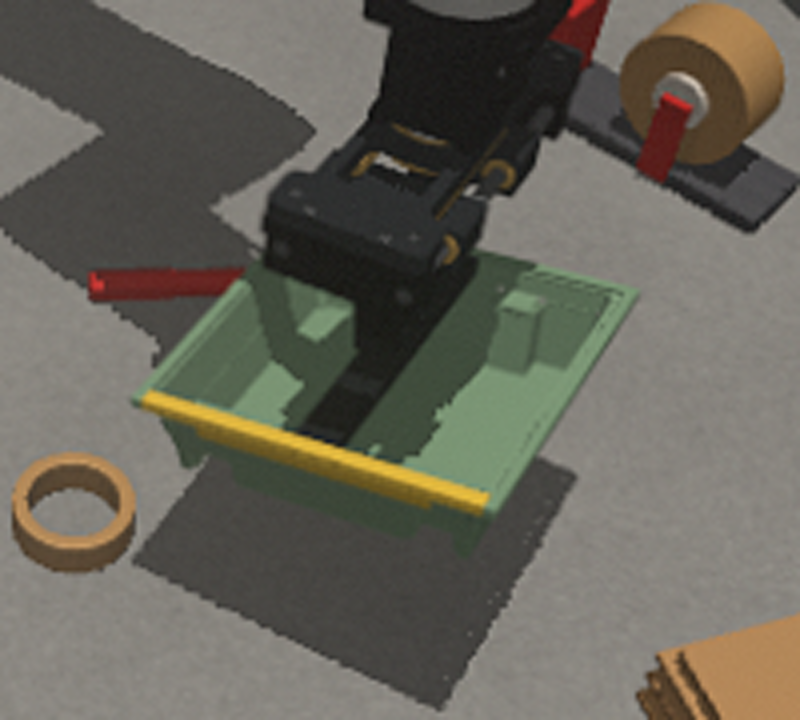

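Call:
play_rows(commands=[{"x": 0,"y": 0,"z": 0,"spin": 0.14},{"x": 0,"y": 0,"z": 0,"spin": 0.14},{"x": 0,"y": 0,"z": 0,"spin": 0.14},{"x": 0,"y": 0,"z": 0,"spin": 0.14},{"x": 0,"y": 0,"z": 0,"spin": 0.13},{"x": 0,"y": 0,"z": 0,"spin": 0.01}])

```text
time: 37.8
position: [0.502, 0.2794, 0.1287]
tool_rot: [0.997, -0.058, 0.052, 0.024]
ft_force: [-0.6, -0.5, -2.3]
grip_width: 0.028
```

```bash
python3 - <<'E'
from ov import *
plan(.51,.27,.10,1.465+np.pi,half=False)
s=shot('scene'); save(s,'s40.png',(340,100,540,280),4)
plan(.51,.27,.07,1.465+np.pi,half=False)
E
```

```text
t 37.80 pos [0.502  0.2794 0.1287] yang -1.689 q6 2.12 q1 0.37 F [-0.6 -0.5 -2.3] w 0.0280 zax [ 0.101 -0.054 -0.993]
tool shift mm [ 5.9  7.2 29.8] spin(tool z down) -0.013
t 37.85 pos [0.5019 0.2794 0.1286] yang -1.688 q6 2.12 q1 0.37 F [ 0.5 -0.5 -3. ] w 0.0274 zax [ 0.101 -0.054 -0.993]
tool shift mm [ 2.8  5.9 59.5] spin(tool z down) -0.011
```

View pics/s40.png

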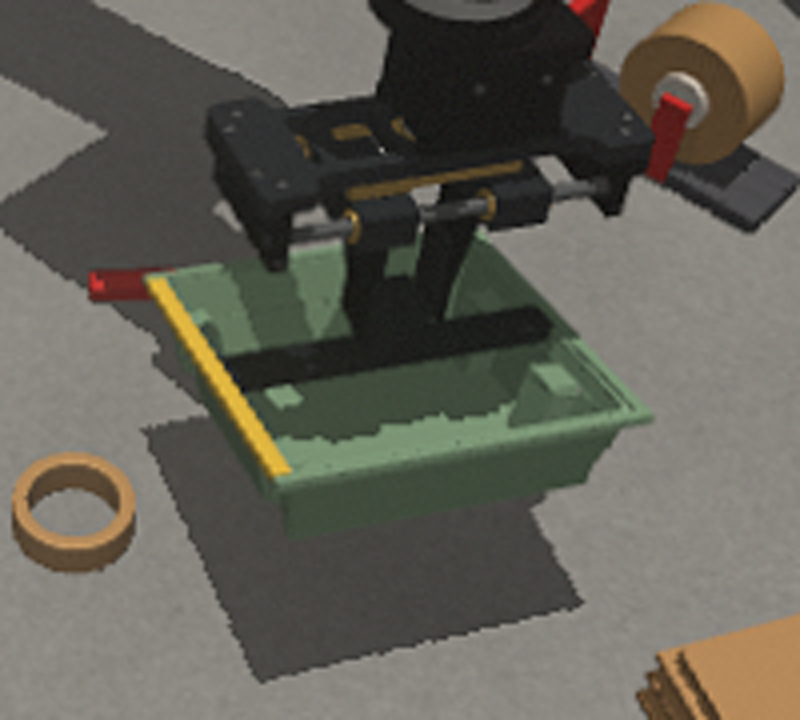

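Call:
play_rows(commands=[{"x": 0,"y": 1,"z": 15,"spin": 0},{"x": 0,"y": 1,"z": 20,"spin": 0},{"x": 0,"y": 1,"z": 15,"spin": 0},{"x": 0,"y": 1,"z": 8,"spin": 0}])

```text
time: 38.25
position: [0.509, 0.2736, 0.0711]
tool_rot: [0.997, -0.049, 0.054, 0.023]
ft_force: [0.1, -0.1, -3.6]
grip_width: 0.0275
```

Call:
play_rows(commands=[{"x": 0,"y": 0,"z": 4,"spin": 0},{"x": 0,"y": 0,"z": 4,"spin": 0},{"x": 0,"y": 0,"z": 4,"spin": 0}], newtons=8)

```text
time: 38.55
position: [0.5104, 0.273, 0.0583]
tool_rot: [0.997, -0.047, 0.054, 0.024]
ft_force: [-0.6, -0.3, -3.4]
grip_width: 0.0279
```

```bash
python3 - <<'E'
from ov import *
plan(.51,.27,.033,1.465+np.pi,half=False)
s=shot('scene'); save(s,'s41.png',(340,100,540,280),4)
plan(.51,.27,.033,1.465+np.pi,half=False)
E
```

```text
t 38.55 pos [0.5104 0.273  0.0583] yang -1.667 q6 2.11 q1 0.35 F [-0.6 -0.3 -3.4] w 0.0279 zax [ 0.105 -0.052 -0.993]
tool shift mm [-2.9  1.9 25.3] spin(tool z down) 0.010
t 38.60 pos [0.5102 0.2728 0.0578] yang -1.667 q6 2.11 q1 0.35 F [ 0.4 -0.7 -4.2] w 0.0274 zax [ 0.104 -0.053 -0.993]
tool shift mm [-2.6  1.7 24.7] spin(tool z down) 0.010
```

View pics/s41.png

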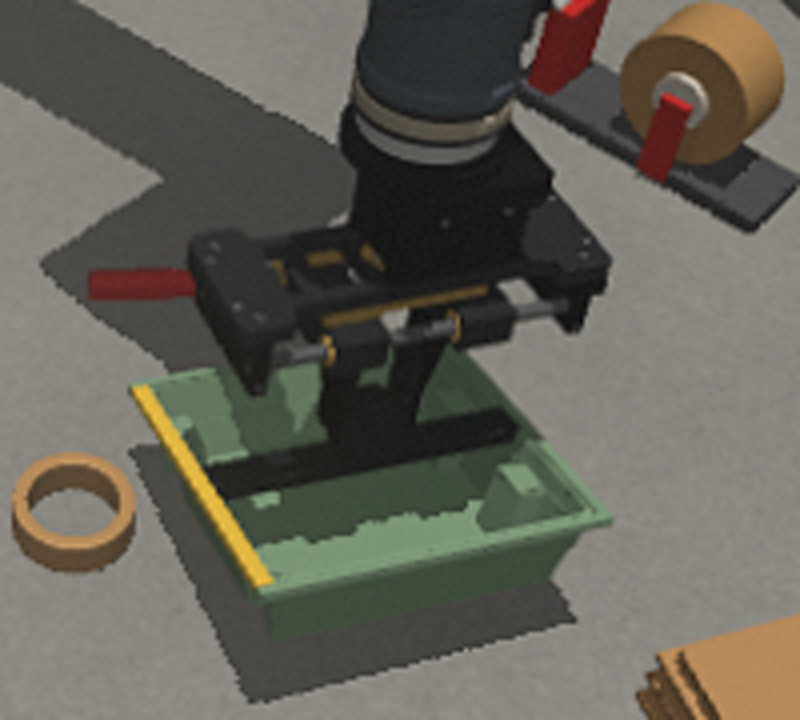

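Call:
play_rows(commands=[{"x": 0,"y": 0,"z": 4,"spin": 0},{"x": 0,"y": 0,"z": 4,"spin": 0}])

```text
time: 38.8
position: [0.5123, 0.2728, 0.0506]
tool_rot: [0.997, -0.046, 0.055, 0.023]
ft_force: [0.2, -1.6, -0.2]
grip_width: 0.0282
```

Call:
play_rows(commands=[{"x": 0,"y": 0,"z": 4,"spin": 0},{"x": 0,"y": 0,"z": 3,"spin": 0}])

```text
time: 39.0
position: [0.516, 0.2727, 0.0447]
tool_rot: [0.997, -0.046, 0.058, 0.023]
ft_force: [1.3, -1.8, 0.0]
grip_width: 0.0279
```

```bash
python3 - <<'E'
from ov import *
plan(.51,.27,.033,1.465+np.pi,half=False)
s=shot('scene'); save(s,'s42.png',(340,100,540,280),4)
plan(.51,.27,.033,1.465+np.pi,half=False)
E
```

```text
t 39.00 pos [0.516  0.2727 0.0447] yang -1.666 q6 2.11 q1 0.35 F [ 1.3 -1.8  0. ] w 0.0279 zax [ 0.113 -0.051 -0.992]
tool shift mm [-7.1  2.8 11.1] spin(tool z down) 0.011
t 39.05 pos [0.516  0.2727 0.0444] yang -1.666 q6 2.11 q1 0.35 F [ 2.1 -1.8 -0.8] w 0.0282 zax [ 0.113 -0.05  -0.992]
tool shift mm [-7.1  2.8 10.8] spin(tool z down) 0.010
```

View pics/s42.png

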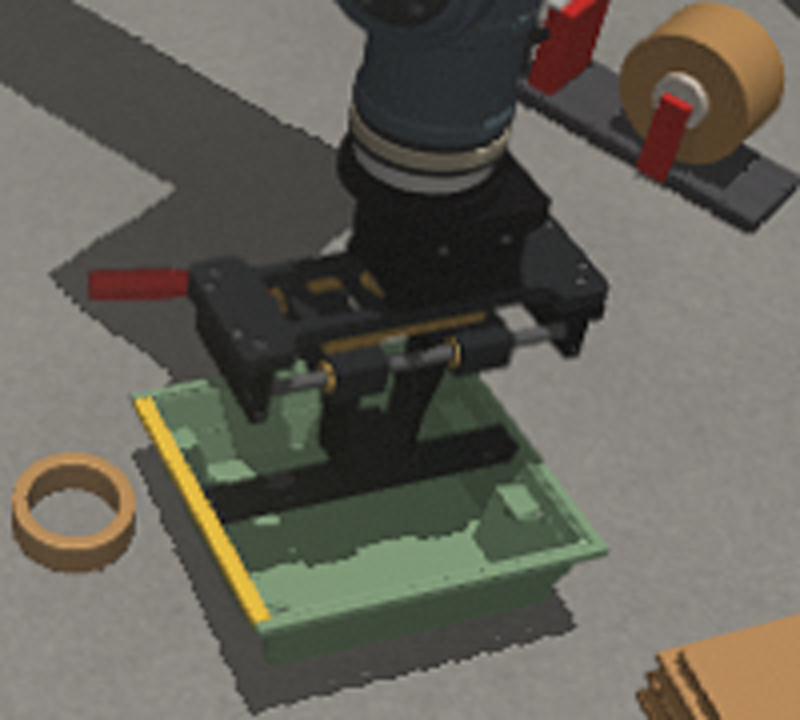

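Call:
play_rows(commands=[{"x": -1,"y": 0,"z": 4,"spin": 0},{"x": -1,"y": 0,"z": 4,"spin": 0}])

```text
time: 39.25
position: [0.5175, 0.2731, 0.0371]
tool_rot: [0.997, -0.047, 0.06, 0.022]
ft_force: [2.1, -0.6, 0.8]
grip_width: 0.0279
```

Call:
play_rows(commands=[{"x": -1,"y": 0,"z": 3,"spin": 0},{"x": 0,"y": 0,"z": 2,"spin": 0}])

```text
time: 39.45
position: [0.5173, 0.2729, 0.0317]
tool_rot: [0.997, -0.047, 0.06, 0.022]
ft_force: [1.0, -3.1, 1.7]
grip_width: 0.0287
```

```bash
python3 - <<'E'
from ov import *
plan(.51,.27,.033,1.465+np.pi,half=False)
s=shot('scene'); save(s,'s43.png',(340,100,540,280),4)
plan(.51,.27,.033,1.465+np.pi,half=False)
E
```

```text
t 39.45 pos [0.5173 0.2729 0.0317] yang -1.667 q6 2.12 q1 0.35 F [ 1.  -3.1  1.7] w 0.0287 zax [ 0.118 -0.049 -0.992]
tool shift mm [-6.8  3.6 -2. ] spin(tool z down) 0.009
t 39.50 pos [0.5172 0.2728 0.0315] yang -1.667 q6 2.12 q1 0.35 F [ 1.7 -1.3 -0.3] w 0.0285 zax [ 0.118 -0.049 -0.992]
tool shift mm [-6.7  3.5 -2.2] spin(tool z down) 0.009
```

View pics/s43.png

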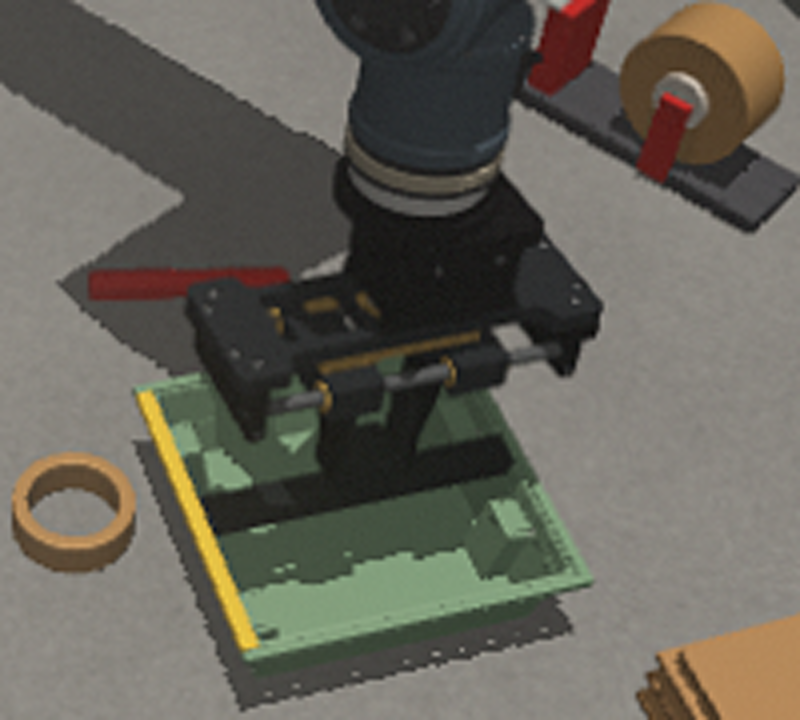

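Call:
play_rows(commands=[{"x": 0,"y": 0,"z": 0,"spin": 0},{"x": 0,"y": 0,"z": 0,"spin": 0},{"x": 0,"y": 0,"z": 0,"spin": 0}], grip=0.5)

```text
time: 39.8
position: [0.5145, 0.2727, 0.0305]
tool_rot: [0.997, -0.047, 0.058, 0.022]
ft_force: [-0.4, 0.0, 0.9]
grip_width: 0.0409
```

```bash
python3 - <<'E'
from ov import *
from scipy.optimize import least_squares
t=shot('top'); save(t,'t44.png',(130,140,290,280),5)
s=shot('scene'); save(s,'s44.png',(350,160,500,280),5)
plan(.51,.27,.033,1.465+np.pi,half=False)
E
```

```text
t 39.90 pos [0.5147 0.2727 0.0305] yang -1.666 q6 2.12 q1 0.35 F [0.4 0.1 0.5] w 0.0426 zax [ 0.114 -0.05  -0.992]
tool shift mm [-4.1  3.3 -2.8] spin(tool z down) 0.010
```

View pics/t44.png

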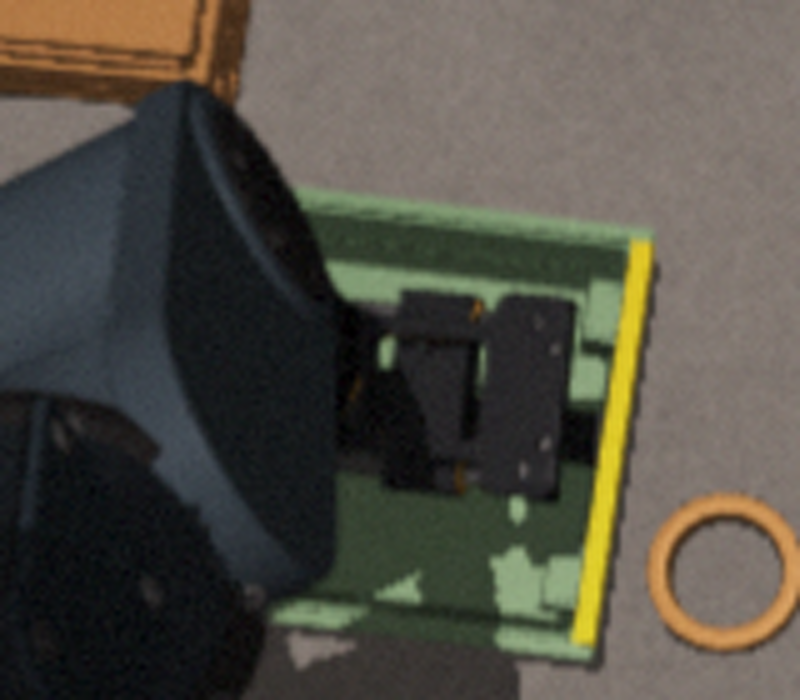

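View pics/s44.png

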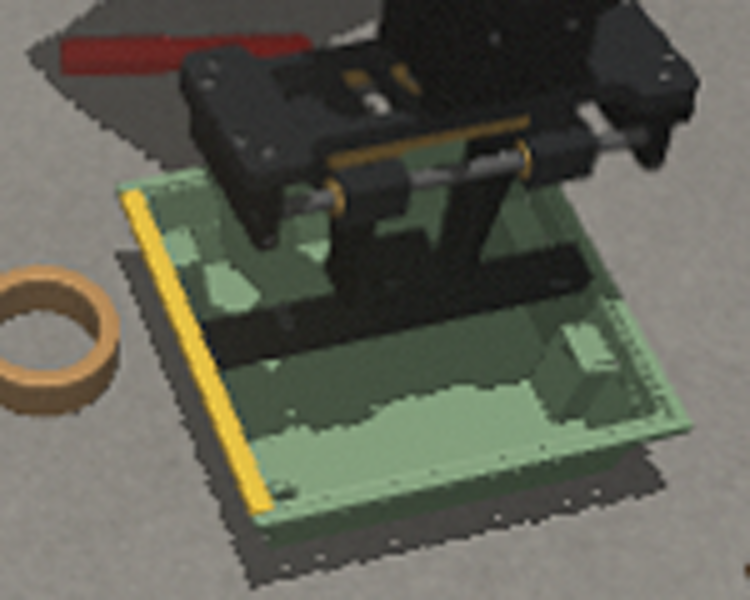

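```bash
python3 - <<'E'
from ov import *
from scipy.optimize import least_squares
c=shot('top'); s=shot('scene')
obs=[(c,(-a,b),(260.6,186.6)),(c,(a,b),(249,271.6)),(s,(a,b),(374,197)),(s,(-a,b),(400.6,263.6)),(s,(-a,-b),(488,245.2))]
def res(p): return np.ravel([proj(cam,binpts(*p,[(bx,by,.05)]))[0]-np.array(px)+.4 for cam,(bx,by),px in obs])
r=least_squares(res,[.51,.27,np.pi-.1]); print(r.x,r.fun.round(1))
q=r.x; plan(q[0]+.003,q[1]-.001,.032,q[2]+np.pi/2)
E
```

```text
[0.50915397 0.27372216 3.01308861] [ 0.5 -0.7 -1.1  0.4 -1.1 -0.9  0.1  1.1  0.3 -0.4]
t 40.00 pos [0.5151 0.2728 0.0307] yang -1.666 q6 2.12 q1 0.35 F [-0.   0.5 -0.4] w 0.0435 zax [ 0.114 -0.05  -0.992]
tool shift mm [-2.7  0.4 -1.6] spin(tool z down) 0.033
```

Call:
play_rows(commands=[{"x": -3,"y": 0,"z": -2,"spin": 0.02},{"x": 0,"y": 0,"z": 0,"spin": 0}])

```text
time: 40.2
position: [0.5115, 0.2732, 0.0324]
tool_rot: [0.996, -0.057, 0.058, 0.022]
ft_force: [1.1, 0.4, -0.2]
grip_width: 0.0435
```

Call:
play_rows(commands=[{"x": 0,"y": 0,"z": 0,"spin": 0},{"x": 0,"y": 0,"z": 0,"spin": 0},{"x": 0,"y": 0,"z": 0,"spin": 0},{"x": 0,"y": 0,"z": 0,"spin": 0}], grip=0.15, newtons=25)

```text
time: 40.6
position: [0.5115, 0.2733, 0.0327]
tool_rot: [0.996, -0.058, 0.059, 0.021]
ft_force: [-0.8, 0.6, -0.1]
grip_width: 0.0277
```

```bash
python3 - <<'E'
from ov import *
plan(.5575+.003,-.335-.001,.11,1.465+np.pi)
E
```

```text
t 40.60 pos [0.5115 0.2733 0.0327] yang -1.688 q6 2.14 q1 0.35 F [-0.8  0.6 -0.1] w 0.0277 zax [ 0.114 -0.049 -0.992]
tool shift mm [126.  601.7 -41.2] spin(tool z down) -0.012
```

Call:
play_rows(commands=[{"x": 0,"y": 0,"z": -10,"spin": 0},{"x": 0,"y": 0,"z": -20,"spin": 0},{"x": 0,"y": 0,"z": -25,"spin": 0},{"x": 0,"y": 0,"z": -25,"spin": 0},{"x": 0,"y": 0,"z": -20,"spin": 0},{"x": 0,"y": 0,"z": -8,"spin": 0}])

```text
time: 41.2
position: [0.4938, 0.2771, 0.1411]
tool_rot: [0.997, -0.058, 0.052, 0.024]
ft_force: [0.1, 0.8, -3.0]
grip_width: 0.028
```

```bash
python3 - <<'E'
from ov import *
plan(.5598,-.3354,.13,1.465+np.pi)
s=shot('scene'); save(s,'s45.png',(330,80,530,280),4)
plan(.5598,-.3354,.13,1.465+np.pi)
E
```

```text
t 41.20 pos [0.4938 0.2771 0.1411] yang -1.689 q6 2.12 q1 0.37 F [ 0.1  0.8 -3. ] w 0.0280 zax [ 0.101 -0.053 -0.993]
tool shift mm [132.9 599.5  50.4] spin(tool z down) -0.012
t 41.25 pos [0.494  0.2773 0.1417] yang -1.688 q6 2.12 q1 0.37 F [ 0.6 -0.7 -1.9] w 0.0278 zax [ 0.102 -0.053 -0.993]
tool shift mm [132.5 599.7  50.8] spin(tool z down) -0.012
```

View pics/s45.png

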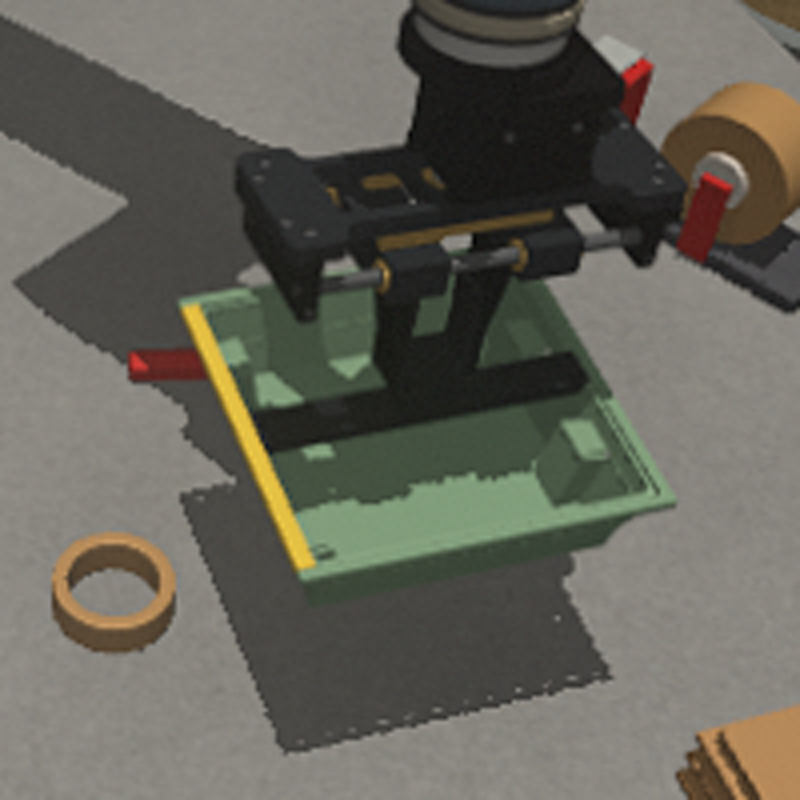

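Call:
play_rows(commands=[{"x": 5,"y": 22,"z": 2,"spin": 0},{"x": 7,"y": 32,"z": 2.5,"spin": 0},{"x": 7,"y": 34,"z": 2.5,"spin": 0},{"x": 7,"y": 34,"z": 2.5,"spin": 0},{"x": 7,"y": 34,"z": 2.5,"spin": 0},{"x": 7,"y": 34,"z": 2.5,"spin": 0},{"x": 7,"y": 34,"z": 2.5,"spin": 0},{"x": 7,"y": 34,"z": 2.5,"spin": 0}])

```text
time: 42.05
position: [0.515, 0.0098, 0.1325]
tool_rot: [0.997, -0.052, 0.047, 0.023]
ft_force: [0.8, 0.0, -2.8]
grip_width: 0.0278
```

```bash
python3 - <<'E'
from ov import *
plan(.5598,-.3354,.14,1.465+np.pi)
E
```

```text
t 42.05 pos [0.515  0.0098 0.1325] yang -1.678 q6 1.53 q1 -0.18 F [ 0.8  0.  -2.8] w 0.0278 zax [ 0.092 -0.05  -0.995]
tool shift mm [ 80.5 338.4  14.1] spin(tool z down) -0.001
```

Call:
play_rows(commands=[{"x": 8,"y": 34,"z": 1,"spin": 0},{"x": 8,"y": 34,"z": 1,"spin": 0},{"x": 8,"y": 34,"z": 1,"spin": 0},{"x": 8,"y": 34,"z": 1,"spin": 0},{"x": 8,"y": 34,"z": 1,"spin": 0},{"x": 8,"y": 34,"z": 1,"spin": 0},{"x": 8,"y": 34,"z": 1,"spin": 0},{"x": 8,"y": 30,"z": 1,"spin": 0}])

```text
time: 42.85
position: [0.542, -0.2735, 0.1312]
tool_rot: [0.998, -0.054, 0.037, 0.019]
ft_force: [0.1, 0.5, -2.3]
grip_width: 0.0274
```

```bash
python3 - <<'E'
from ov import *
plan(.5598,-.3354,.14,1.465+np.pi)
E
```

```text
t 42.85 pos [ 0.542  -0.2735  0.1312] yang -1.680 q6 1.01 q1 -0.66 F [ 0.1  0.5 -2.3] w 0.0274 zax [ 0.073 -0.042 -0.996]
tool shift mm [24.8 59.9 -4.9] spin(tool z down) -0.003
```

Call:
play_rows(commands=[{"x": 10,"y": 24,"z": -2,"spin": 0},{"x": 9,"y": 20,"z": -2,"spin": 0},{"x": 5,"y": 12,"z": 0,"spin": 0},{"x": 2,"y": 5,"z": 0,"spin": 0}])

```text
time: 43.25
position: [0.558, -0.3424, 0.1336]
tool_rot: [0.998, -0.056, 0.034, 0.017]
ft_force: [0.7, -0.1, -3.2]
grip_width: 0.0279
```

```bash
python3 - <<'E'
from ov import *
s=shot('scene'); t=shot('top')
plan(.5598,-.3354,.14,1.465+np.pi)
save(s,'s46.png',(50,200,250,400),4); save(t,'t46.png',(420,120,570,270),5)
plan(.5598,-.3354,.09,1.465+np.pi)
E
```

```text
t 43.35 pos [ 0.5578 -0.3415  0.1337] yang -1.684 q6 0.95 q1 -0.73 F [-0.6  0.7 -3.5] w 0.0277 zax [ 0.065 -0.038 -0.997]
tool shift mm [ 1.7 -6.1 -6.3] spin(tool z down) -0.007
t 43.35 pos [ 0.5578 -0.3415  0.1337] yang -1.684 q6 0.95 q1 -0.73 F [-0.6  0.7 -3.5] w 0.0277 zax [ 0.065 -0.038 -0.997]
tool shift mm [-1.7 -7.6 43.5] spin(tool z down) -0.007
```

View pics/s46.png

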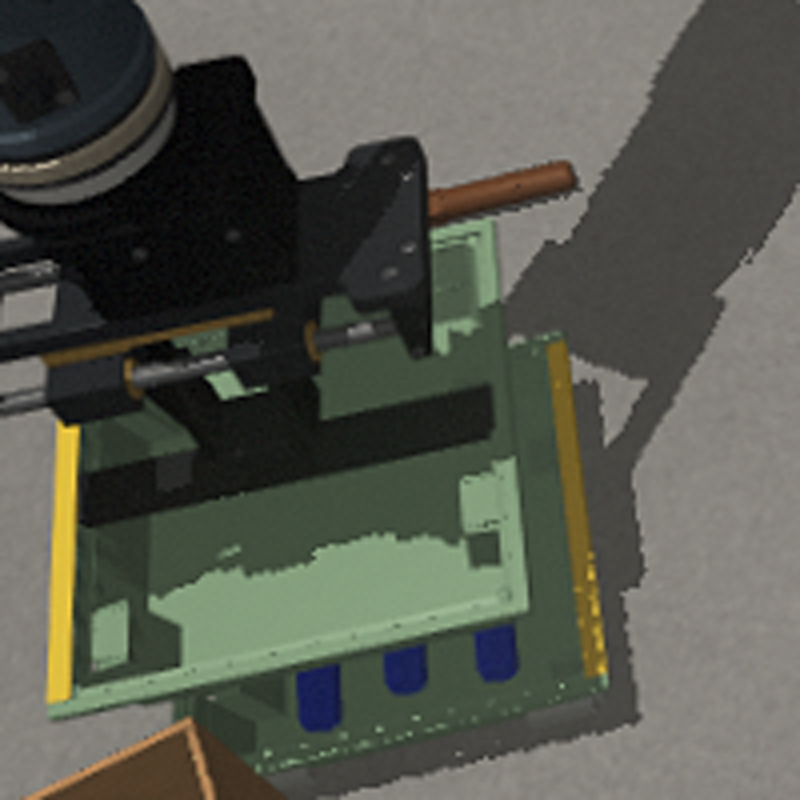

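View pics/t46.png

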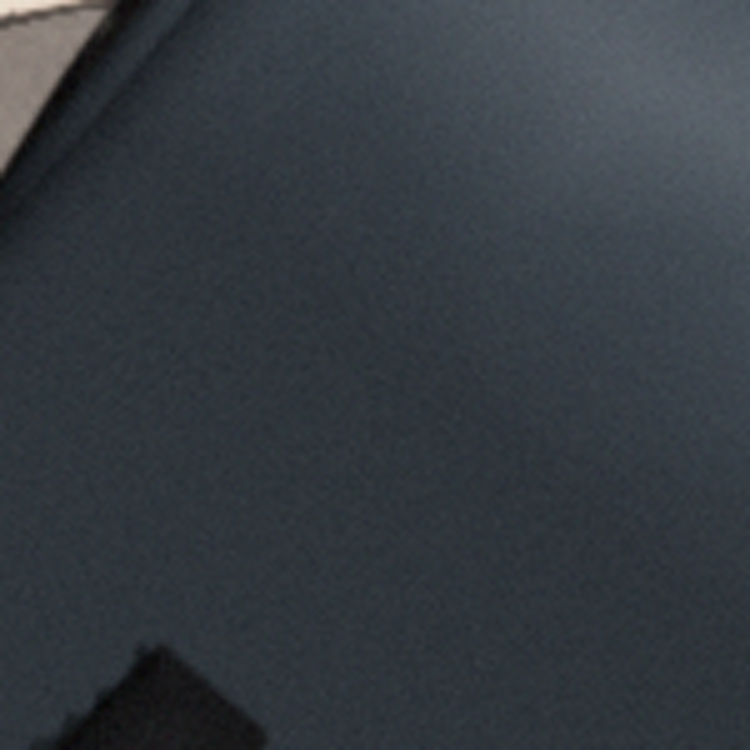

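```bash
cat > st.py <<'E'
from ov import *
def T(p,q): m=np.eye(4); m[:3,:3]=R.from_quat(q).as_matrix(); m[:3,3]=p; return m
Tg=T([.5115,.2733,.0327],[.996,-.058,.059,.021]); 
B=np.eye(4); B[:3,:3]=R.from_euler('z',3.024).as_matrix(); B[:3,3]=[.5092,.2737,0]
rel=np.linalg.inv(Tg)@B
o=robot.get_obs(); Tn=T(o['position'],o['tool_rot']); Bn=Tn@rel
print('bin origin',Bn[:3,3].round(4),'up',Bn[:3,2].round(3),'yaw',np.arctan2(Bn[1,0],Bn[0,0]).round(4))
s=shot('scene')
P=[(Bn@np.array([x,y,.05,1]))[:3] for x,y in((-a,b),(-a,-b),(a,-b),(a,b))]
print((proj(s,P)).round(1))
e=np.array([.5575,-.335,0])-Bn[:3,3]; e[2]=0; print('origin err -> tool shift',(Tn[:3,:3].T@e*1000).round(1))
plan(*(o['position']+e),1.465+np.pi)
if len(sys.argv)>1: save(s,sys.argv[1],(50,200,250,400),4)
E
python3 st.py
```

```text
bin origin [ 0.5539 -0.3408  0.1012] up [ 0.05  -0.011  0.999] yaw 3.0277
[[ 61.4 378.8]
 [181.9 350.7]
 [172.  252.7]
 [ 65.  276.6]]
origin err -> tool shift [ 2.9 -6.1  0. ]
t 43.40 pos [ 0.5576 -0.3404  0.1338] yang -1.683 q6 0.95 q1 -0.73 F [-0.6  0.3 -3.1] w 0.0278 zax [ 0.065 -0.037 -0.997]
tool shift mm [ 3.3 -5.1  0.2] spin(tool z down) -0.007
```

Call:
play_rows(commands=[{"x": 2,"y": -4,"z": 12,"spin": -0.008},{"x": 1,"y": -2,"z": 12,"spin": 0},{"x": 0,"y": 0,"z": 8,"spin": 0}])

```text
time: 43.7
position: [0.5635, -0.3319, 0.1004]
tool_rot: [0.998, -0.05, 0.033, 0.016]
ft_force: [0.1, 0.9, -3.5]
grip_width: 0.0279
```

```bash
python3 st.py s47.png
```

```text
bin origin [ 0.5595 -0.3311  0.0679] up [ 0.052 -0.011  0.999] yaw 3.0399
[[ 78.  387.9]
 [194.5 359.1]
 [182.1 263.4]
 [ 78.2 287.8]]
origin err -> tool shift [-1.6  4.   0. ]
t 43.75 pos [ 0.5626 -0.3311  0.0988] yang -1.672 q6 0.95 q1 -0.71 F [-0.4  0.2 -3.5] w 0.0275 zax [ 0.062 -0.033 -0.998]
tool shift mm [-0.5  4.7 -1.5] spin(tool z down) 0.005
```

View pics/s47.png

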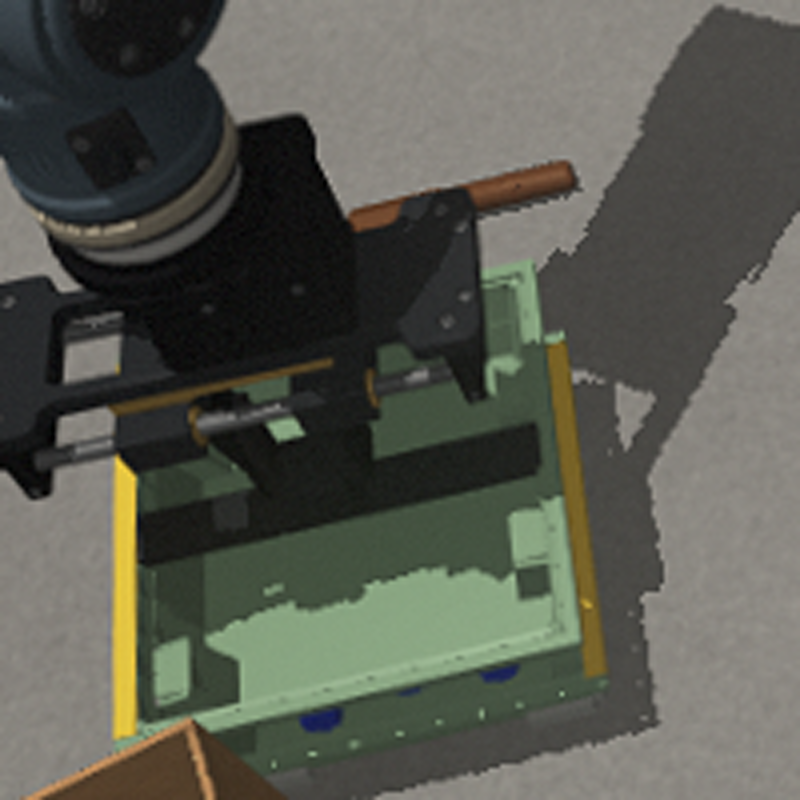

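Call:
play_rows(commands=[{"x": -1,"y": 3,"z": 3,"spin": 0},{"x": 0,"y": 0,"z": 3,"spin": 0}])

```text
time: 43.95
position: [0.5614, -0.3333, 0.0915]
tool_rot: [0.998, -0.049, 0.031, 0.015]
ft_force: [-0.1, 0.2, -2.9]
grip_width: 0.0277
```

```bash
python3 st.py
```

```text
bin origin [ 0.5573 -0.3325  0.0589] up [ 0.055 -0.014  0.998] yaw 3.0414
[[ 79.7 389.1]
 [194.8 360.4]
 [182.2 265.2]
 [ 79.3 289.8]]
origin err -> tool shift [0.4 2.5 0.1]
t 44.00 pos [ 0.5613 -0.333   0.0911] yang -1.671 q6 0.94 q1 -0.71 F [-0.2 -0.2 -3.9] w 0.0280 zax [ 0.06  -0.032 -0.998]
tool shift mm [ 0.6  2.8 -0.3] spin(tool z down) 0.006
```

Call:
play_rows(commands=[{"x": 0,"y": 2,"z": 4,"spin": 0.006},{"x": 0,"y": 1,"z": 4,"spin": 0},{"x": 0,"y": 0,"z": 3,"spin": 0}], newtons=9)

```text
time: 44.3
position: [0.5624, -0.3377, 0.0804]
tool_rot: [0.998, -0.053, 0.032, 0.015]
ft_force: [0.3, 0.1, -2.5]
grip_width: 0.0283
```

```bash
python3 st.py s48.png
```

```text
bin origin [ 0.5583 -0.3368  0.0478] up [ 0.054 -0.014  0.998] yaw 3.0341
[[ 79.7 392.4]
 [193.6 364.7]
 [182.  269.9]
 [ 80.  293.6]]
origin err -> tool shift [-1.  -1.7 -0.1]
t 44.35 pos [ 0.5621 -0.3375  0.0798] yang -1.678 q6 0.95 q1 -0.72 F [ 0.4  0.1 -2.8] w 0.0284 zax [ 0.062 -0.033 -0.998]
tool shift mm [-0.7 -1.5 -0.6] spin(tool z down) -0.001
```

View pics/s48.png

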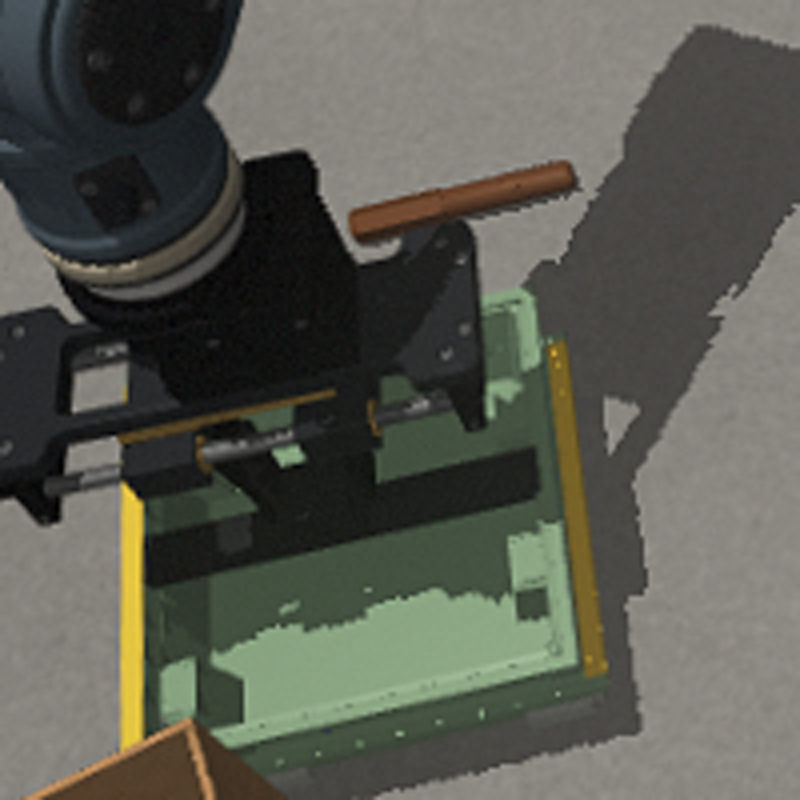

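Close. Lowering the last ~9 mm in small steps.

Call:
play_rows(commands=[{"x": 0,"y": -1,"z": 3,"spin": 0},{"x": 0,"y": -1,"z": 2,"spin": 0}])

```text
time: 44.55
position: [0.5628, -0.336, 0.0747]
tool_rot: [0.998, -0.053, 0.032, 0.015]
ft_force: [0.3, 0.4, -3.0]
grip_width: 0.0283
```

```bash
python3 st.py
```

```text
bin origin [ 0.5587 -0.3351  0.0422] up [ 0.054 -0.014  0.998] yaw 3.0337
[[ 82.2 393.4]
 [195.5 365.9]
 [183.7 271.4]
 [ 82.3 295. ]]
origin err -> tool shift [-1.2  0.  -0.1]
t 44.60 pos [ 0.5627 -0.3357  0.0744] yang -1.678 q6 0.95 q1 -0.72 F [-0.1  1.2 -2.7] w 0.0277 zax [ 0.062 -0.033 -0.998]
tool shift mm [-1.1  0.3 -0.3] spin(tool z down) -0.001
```

Call:
play_rows(commands=[{"x": 0,"y": 0,"z": 2,"spin": 0},{"x": 0,"y": 0,"z": 2,"spin": 0}])

```text
time: 44.8
position: [0.5617, -0.3356, 0.0713]
tool_rot: [0.998, -0.053, 0.03, 0.015]
ft_force: [-7.5, 0.5, 8.1]
grip_width: 0.0284
```

```bash
python3 st.py s49.png
```

```text
bin origin [ 0.5576 -0.3347  0.0388] up [ 0.057 -0.015  0.998] yaw 3.0349
[[ 83.4 393.5]
 [196.1 366. ]
 [184.2 271.8]
 [ 83.1 295.4]]
origin err -> tool shift [-0.   0.3  0. ]
t 44.85 pos [ 0.5615 -0.3355  0.0712] yang -1.677 q6 0.95 q1 -0.72 F [-4.4  0.3  3.9] w 0.0279 zax [ 0.059 -0.033 -0.998]
tool shift mm [ 0.2  0.4 -0.1] spin(tool z down) -0.000
```

View pics/s49.png

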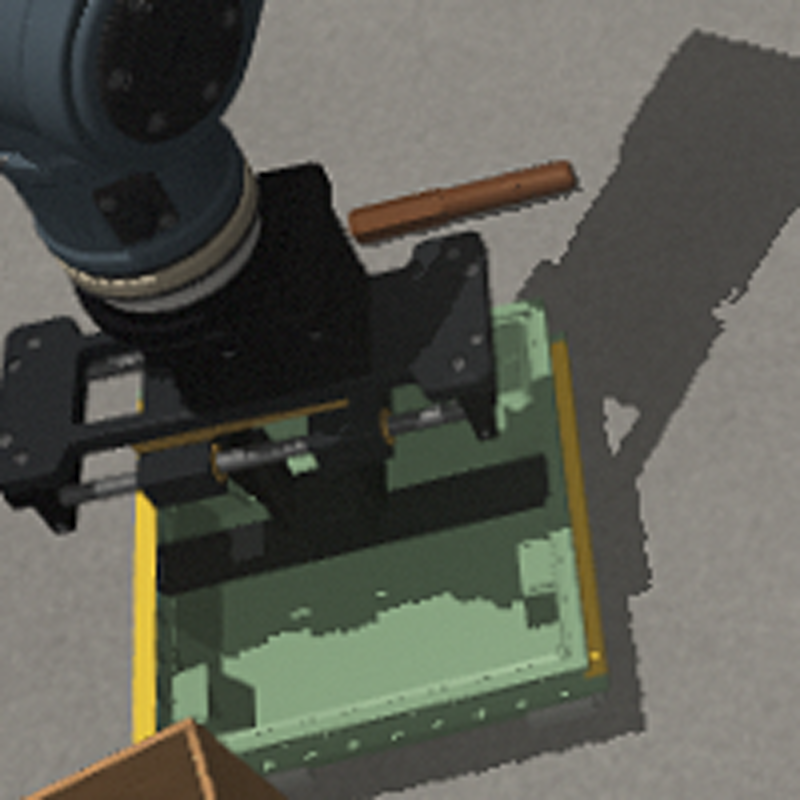

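Call:
play_rows(commands=[{"x": -1,"y": 0,"z": 1.5,"spin": 0},{"x": -1,"y": 0,"z": 1.5,"spin": 0}], newtons=5)

```text
time: 45.05
position: [0.5603, -0.3352, 0.0702]
tool_rot: [0.998, -0.053, 0.031, 0.015]
ft_force: [-1.0, 4.3, 8.0]
grip_width: 0.0281
```

```bash
python3 st.py s50.png
```

```text
bin origin [ 0.5562 -0.3344  0.0377] up [ 0.055 -0.015  0.998] yaw 3.0343
[[ 83.8 392.8]
 [196.3 365.4]
 [184.4 271.5]
 [ 83.6 295. ]]
origin err -> tool shift [1.4 0.5 0.1]
t 45.10 pos [ 0.5603 -0.3353  0.0702] yang -1.677 q6 0.95 q1 -0.72 F [-0.8  2.1  5.1] w 0.0278 zax [ 0.061 -0.033 -0.998]
tool shift mm [1.4 0.5 0.1] spin(tool z down) -0.001
```

View pics/s50.png

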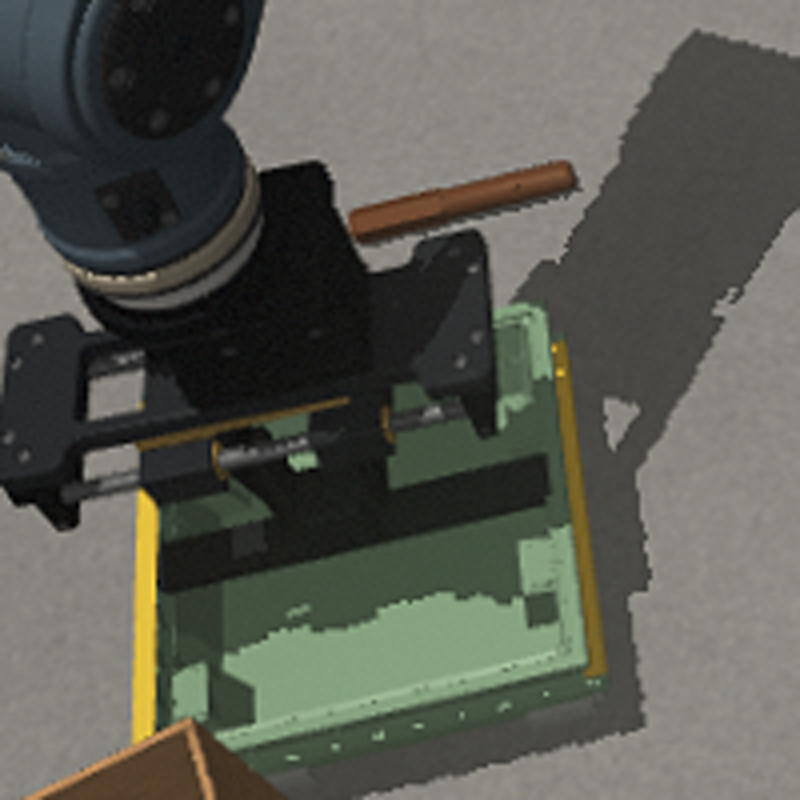

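Seated and within a few mm; releasing so that it settles level.

Call:
play_rows(commands=[{"x": 0,"y": 0,"z": 0,"spin": 0},{"x": 0,"y": 0,"z": 0,"spin": 0},{"x": 0,"y": 0,"z": 0,"spin": 0},{"x": 0,"y": 0,"z": 0,"spin": 0}], grip=0.6)

```text
time: 45.5
position: [0.563, -0.337, 0.0715]
tool_rot: [0.998, -0.053, 0.035, 0.017]
ft_force: [-0.1, 0.3, 0.9]
grip_width: 0.0491
```

Call:
play_rows(commands=[{"x": 0,"y": 0,"z": -10,"spin": 0},{"x": 0,"y": 0,"z": -15,"spin": 0},{"x": 0,"y": 0,"z": -25,"spin": 0},{"x": 0,"y": 0,"z": -35,"spin": 0},{"x": 0,"y": 0,"z": -40,"spin": 0}])

```text
time: 46.0
position: [0.5513, -0.3299, 0.1965]
tool_rot: [0.998, -0.053, 0.03, 0.013]
ft_force: [-0.2, -0.8, -0.3]
grip_width: 0.0523
```

Call:
play_rows(commands=[{"x": -10,"y": -30,"z": -10,"spin": 0},{"x": -20,"y": -45,"z": -10,"spin": 0},{"x": -20,"y": -45,"z": -10,"spin": 0},{"x": -20,"y": -45,"z": 0,"spin": 0},{"x": -20,"y": -45,"z": 0,"spin": 0},{"x": -10,"y": -30,"z": 0,"spin": 0},{"x": 0,"y": -20,"z": 0,"spin": 0}])

```text
time: 46.7
position: [0.4816, -0.0597, 0.2291]
tool_rot: [0.997, -0.057, 0.045, 0.022]
ft_force: [1.1, -0.7, 0.4]
grip_width: 0.0522
```

```bash
python3 - <<'E'
from ov import *
plan(.5,0,.2,0); s=shot('scene'); t=shot('top'); save(s,'s51.png',(50,200,250,400),4); save(t,'t51.png',(420,120,570,270),5); save(s,'s51f.png'); save(t,'t51f.png')
E
```

```text
t 46.70 pos [ 0.4816 -0.0597  0.2291] yang -1.687 q6 1.35 q1 -0.34 F [ 1.1 -0.7  0.4] w 0.0522 zax [ 0.087 -0.05  -0.995]
tool shift mm [  8.8 -62.6  27.6] spin(tool z down) 1.455
```

View pics/s51.png

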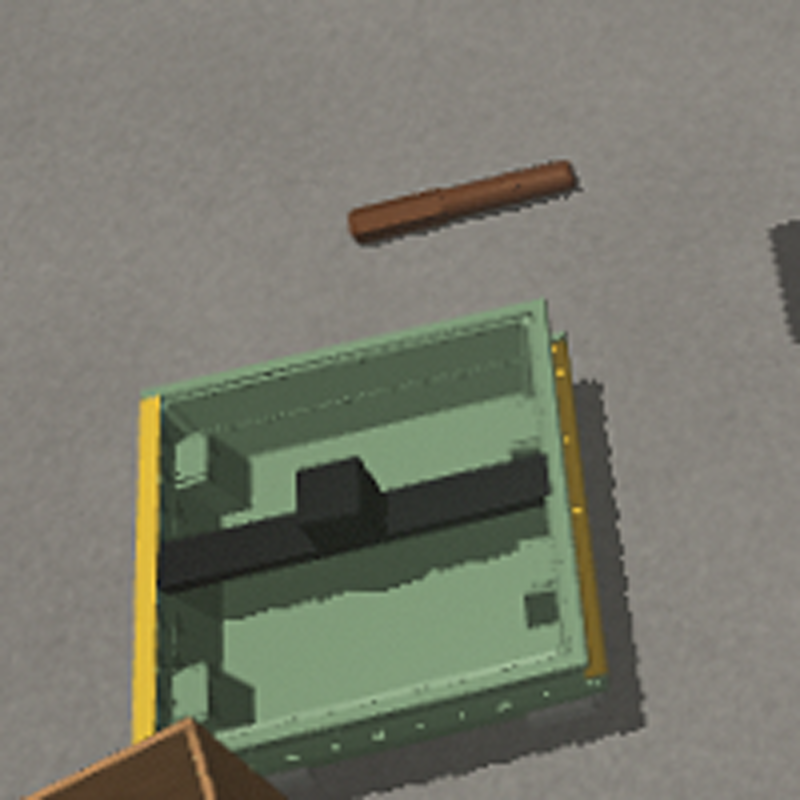

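View pics/t51.png

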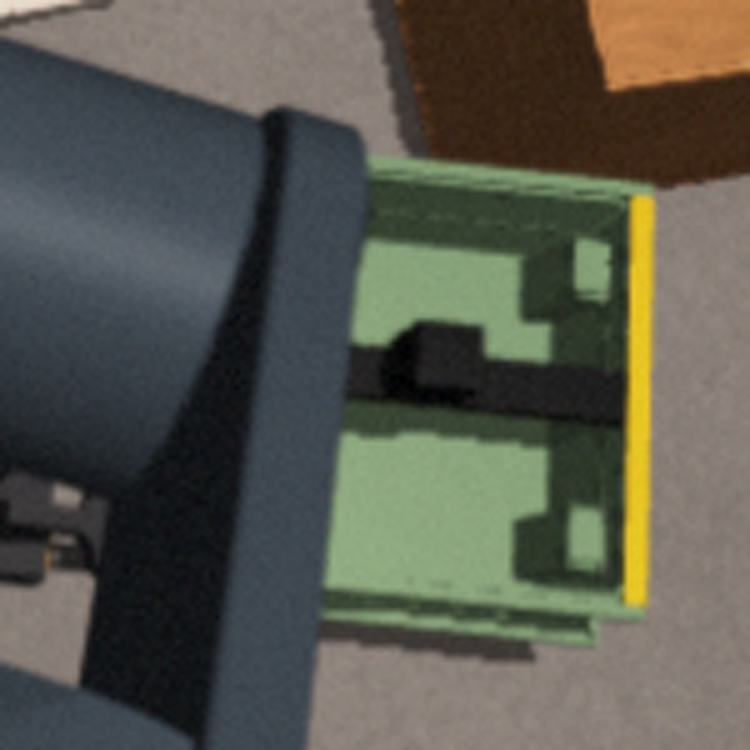

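View pics/s51f.png

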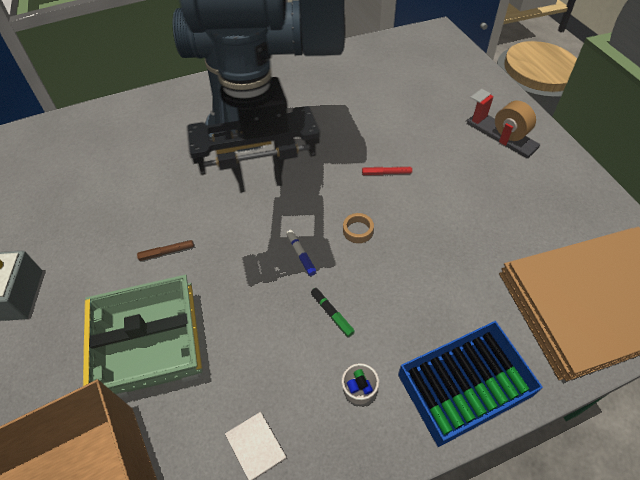

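```bash
python3 - <<'E'
from ov import *
from scipy.optimize import least_squares
c=shot('top'); s=shot('scene')
# upper bin axes turned: world(-x,+y)=bin(+a,-b)
obs=[(s,(a,-b),(186.75,275)),(s,(-a,-b),(197,367)),(s,(a,b),(85,298)),(c,(-a,b),(551,157.4)),(c,(a,b),(549,243.6))]
def pts(p,bx,by):
    Rm=R.from_euler('xyz',[p[4],p[5],p[3]]).as_matrix(); return p[:3]+Rm@np.array([bx,by,.05])
def res(p,n=6):
    q=np.zeros(6); q[:n]=p; return np.ravel([proj(cam,pts(q,*b_))[0]-np.array(px)+.4 for cam,b_,px in obs])
for n in (4,6):
    r=least_squares(lambda p:res(p,n),[.556,-.335,.038,3.03,0,0][:n]); print(n,r.x.round(4),r.fun.round(1))
E
```

```text
4 [ 0.5613 -0.3356  0.0362  3.0301] [-0.7  0.1 -0.9 -0.2  0.3 -0.2 -0.7 -0.8 -0.7  0.1]
6 [ 5.6030e-01 -3.3660e-01  3.5000e-02  3.0331e+00  1.9400e-02 -2.8000e-03] [-0.6  0.5 -0.4 -0.  -0.  -0.6 -0.7 -0.7 -0.3  0.3]
```

Call:
play_rows(commands=[{"x": 0,"y": -45,"z": 0,"spin": 0},{"x": 0,"y": -45,"z": 0,"spin": 0},{"x": 0,"y": -45,"z": 0,"spin": 0},{"x": 0,"y": -45,"z": 0,"spin": 0},{"x": 0,"y": -45,"z": 0,"spin": 0},{"x": 0,"y": -40,"z": 0,"spin": 0},{"x": 0,"y": -20,"z": 0,"spin": 0},{"x": 0,"y": 0,"z": 0,"spin": 0}])

```text
time: 47.7
position: [0.534, 0.2164, 0.2203]
tool_rot: [0.996, -0.068, 0.053, 0.026]
ft_force: [0.4, -0.2, -0.3]
grip_width: 0.0523
```

```bash
python3 - <<'E'
from ov import *
plan(.5,.2,.2,0); t=shot('top'); save(t,'t52.png',(420,120,570,270),5); save(t,'t52f.png')
E
```

```text
t 47.70 pos [0.534  0.2164 0.2203] yang -1.709 q6 1.99 q1 0.24 F [ 0.4 -0.2 -0.3] w 0.0523 zax [ 0.103 -0.058 -0.993]
tool shift mm [-33.6  20.1  17.6] spin(tool z down) 1.432
```

View pics/t52.png

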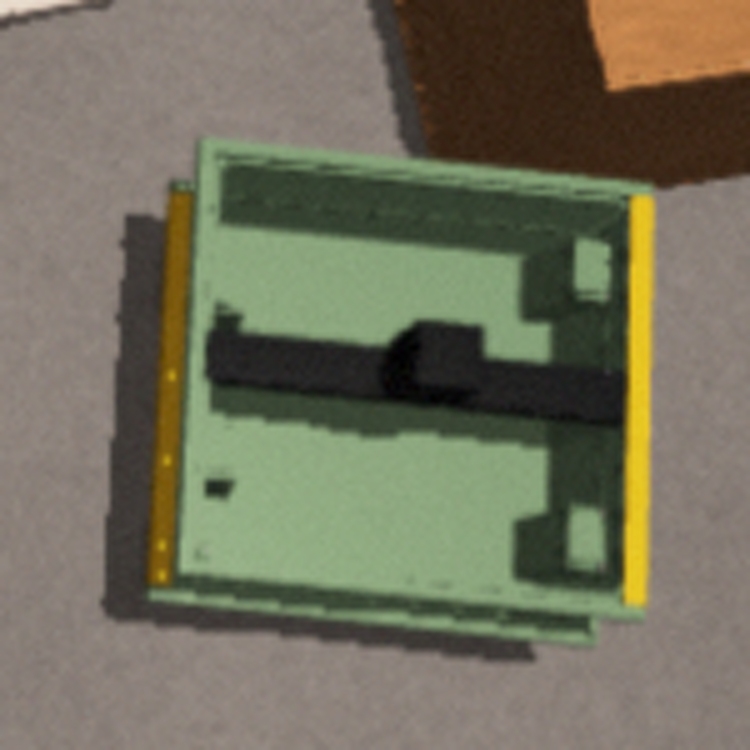

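View pics/t52f.png

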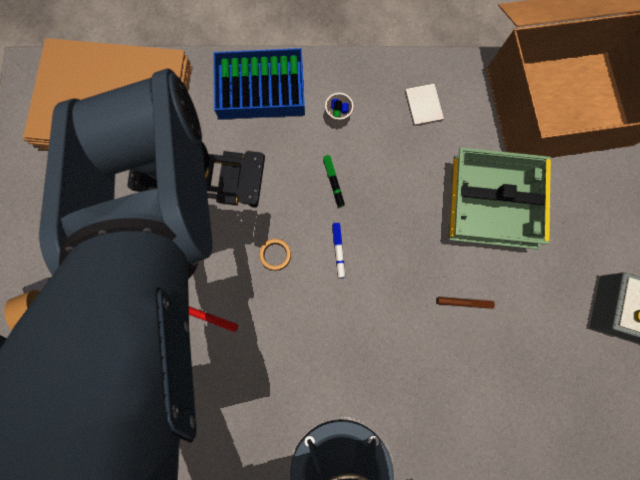

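```bash
python3 - <<'E'
from ov import *
from scipy.optimize import least_squares
c=shot('top'); s=shot('scene')
obs=[(s,(a,-b),(186.75,275)),(s,(-a,-b),(197,367)),(s,(a,b),(85,298)),(c,(-a,b),(551,157.4)),(c,(a,b),(549,243.6)),(c,(-a,-b),(460.2,147.8)),(c,(a,-b),(455,236.2))]
def pts(p,bx,by):
    Rm=R.from_euler('xyz',[p[4],p[5],p[3]]).as_matrix(); return p[:3]+Rm@np.array([bx,by,.05])
def res(p,n=6):
    q=np.zeros(6); q[:n]=p; return np.ravel([proj(cam,pts(q,*b_))[0]-np.array(px)+.4 for cam,b_,px in obs])
for n in (4,6):
    r=least_squares(lambda p:res(p,n),[.556,-.335,.038,3.03,0,0][:n]); print(n,r.x.round(4),r.fun.round(1))
for rng in ('top',):
    print('lower corners predicted in crop', ((proj(c,binpts(.5575,-.335,-.106,RIM))-[420,120])*5).round())
    for zz in (.038,): print('upper ideal',((proj(c,binpts(.5575,-.335,-.106,[(x,y,z+zz) for x,y,z in RIM]))-[420,120])*5).round())
E
```

```text
4 [ 0.5599 -0.3362  0.0341  3.0357] [-1.2  0.  -0.9 -0.7  0.2  0.1 -1.1 -0.1 -0.6  0.7 -0.4  0.1  0.2 -1.7]
6 [ 0.5599 -0.3373  0.0341  3.0367  0.024   0.0076] [-0.8  0.7 -0.6 -0.6 -0.2 -0.4 -0.5 -0.5 -0.2  0.7 -0.7  0.5 -0.2 -1.2]
lower corners predicted in crop [[169. 172.]
 [604. 217.]
 [596. 638.]
 [146. 591.]]
upper ideal [[198. 139.]
 [650. 187.]
 [642. 624.]
 [174. 575.]]
```

Call:
play_rows(commands=[{"x": 0,"y": 40,"z": 0,"spin": 0},{"x": 0,"y": 48,"z": 0,"spin": 0},{"x": 0,"y": 48,"z": 0,"spin": 0},{"x": 0,"y": 48,"z": 0,"spin": 0},{"x": 0,"y": 48,"z": 0,"spin": 0},{"x": 0,"y": 48,"z": 0,"spin": 0},{"x": 0,"y": 48,"z": 0,"spin": 0},{"x": 0,"y": 48,"z": 0,"spin": 0}])

```text
time: 48.65
position: [0.475, -0.1719, 0.2396]
tool_rot: [0.995, -0.073, 0.054, 0.028]
ft_force: [1.2, -0.7, -0.4]
grip_width: 0.0523
```

Call:
play_rows(commands=[{"x": 0,"y": 45,"z": -5,"spin": 0},{"x": -10,"y": 40,"z": -5,"spin": 0},{"x": -10,"y": 20,"z": 0,"spin": 0},{"x": 0,"y": 5,"z": 0,"spin": 0},{"x": 0,"y": 0,"z": 0,"spin": 0},{"x": 0,"y": 0,"z": 0,"spin": 0}])

```text
time: 49.25
position: [0.4271, -0.2952, 0.2551]
tool_rot: [0.994, -0.086, 0.055, 0.032]
ft_force: [0.2, 0.7, -0.1]
grip_width: 0.0521
```

```bash
python3 - <<'E'
from ov import *
plan(.5,-.3,.22,0); c=shot('wrist'); im=c['img'][:,:,::-1].copy()
q=proj(c,binpts(.5575,-.335,-.106,[(x,y,z+.038) for x,y,z in RIM])); cv2.polylines(im,[q.round().astype(np.int32)],True,(0,0,255),1)
cv2.imwrite('pics/w53.png',im); print(q.round(1)); plan(.5,-.3,.22,0)
E
```

```text
t 49.25 pos [ 0.4271 -0.2952  0.2551] yang -1.746 q6 0.89 q1 -0.84 F [ 0.2  0.7 -0.1] w 0.0521 zax [ 0.104 -0.072 -0.992]
tool shift mm [68.1 -9.9 42.7] spin(tool z down) 1.396
[[223.1  -3.7]
 [422.  -12.9]
 [426.8 181.9]
 [243.  194.8]]
t 49.30 pos [ 0.4274 -0.2949  0.2551] yang -1.745 q6 0.89 q1 -0.84 F [-0.5  0.3 -0.7] w 0.0524 zax [ 0.104 -0.073 -0.992]
tool shift mm [67.9 -9.5 42.7] spin(tool z down) 1.396
```

View pics/w53.png

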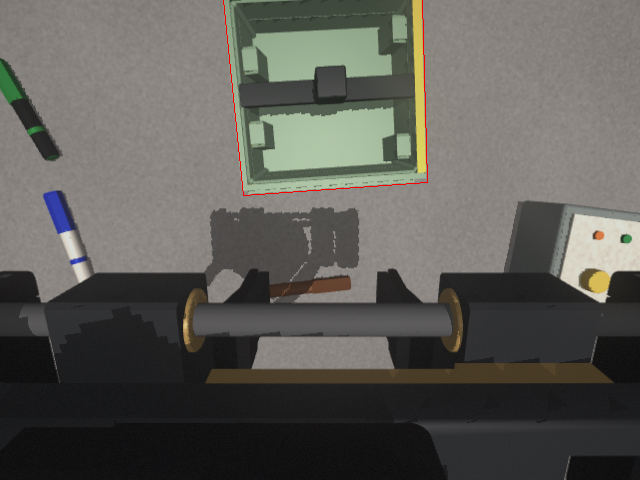

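```bash
python3 -c "
from rig import robot
print(robot.get_obs()['ft_force'].round(1)); print(robot.hand_in())"
```

```text
[-0.5  0.3 -0.7]
the job is handed in; nothing more can be done
None
```

I put the three black-barrelled, blue-capped markers flat in the fixed green bin and stacked the other bin on top, half a turn round. I handed it in at about 49 s, but a force spike partway through may fail the 40 N rule.

**What I did**
- The markers lie along the bin's x at about y = -40, 0 and +40.
- I gripped the loose bin by its black block, turned it half a turn and set it down on the table. I then took hold again, because the tool had drifted about 7° out of vertical. Then I lowered it onto the ledges and moved the arm clear.

**Last checks**
- **Stack position:** The ideal stacked outline (level, 38 mm up) matched the final wrist picture to about 1–2 pixels. The upper bin's yellow rim is opposite the lower bin's.
- **Fit from the other two cameras:** It put the upper bin 34–36 mm up, about 2–3 mm off centre, with up to about 1.4° of tilt. I put the differences down to measurement error, but they do not exactly agree with 38 mm and level.
- **Everything else:** In the last overhead picture the green-capped marker, white marker and tape roll were where they started.

**What went wrong**
- **Force spike (about 23 s):** I tried to undo the tool tilt by pulling in close to the base, and for one reading the wrist force reached about 55 N. It was probably the gripper touching the robot's own base. Joint 3 read 2.443 against its 2.44 limit at the same moment. I backed off at once, but either of these could count as a failure.
- **Missed first grasp:** The fingertips turned out to sit about 24 mm behind the reported tool point. The first grasp closed above the marker without moving it, and I corrected for the offset after that.

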